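# Tip the tumbled load and let only the balls run out past the straightedge

## Task

Drain the ceramic tumbling balls from the tipping pan and keep the tumbled specimens back: pull the blue tray under the spout, stand the straightedge in the guide so that it shuts the mouth, and ease the pan up by its cross handle to its stop; then, holding the straightedge, slide it along to open a narrow gap at the low side (two fingers, never as wide as a specimen) until every ball has run out. Shut the gap, ease the pan fully back down with the specimens still in it, put the straightedge back upright in its rack and set the specimens in the cork-lined tray. In the end every ball lies in the blue tray; leave the lens, tile and brush where they are.

Things in the scene. Friction and masses are not known exactly. Their poses are not given: they have to be found in the camera images.
- pan (a joint): tipping angle of the aluminium pan on its bench stand (rad): 0 = down on its rear rests, floor sloping 6 deg to the back; 0.715 = tipped forward against its stop, floor sloping 35 deg down to the mouth. The level axle passes 22 mm behind (y) and 16 mm under (z) pan_mouth, square to the tipping direction; it is stiff: the pan stays as left, 8 to 15 N at the handle moves it.
- pan_mouth (a point): middle of the pan's open front end, on its floor, about 96 mm over the bench. Axes turn with the pan: x across the mouth, y to the back wall, z square to the floor. Inside: x -80 to 80, y to 190 mm, walls 45 mm high at both sides and back. The -x side hangs 7 deg (20 mm) lower, so balls run to it.
- pan_guide (a point): on the mouth line at x 22, y 0, z 0 in pan_mouth axes (same axes): where the middle of the straightedge's lower edge stands when it shuts the mouth (blade x -78 to 122). 9 mm wide guide of thin plates, 42 mm high, tops flared: a pocket at x 83 to 122, open to +x, and one front post at x -48 to -38. Slid d mm to +x, the straightedge leaves a gap of 2 + d mm at the -x wall.
- pan_spout (a point): edge of the spout lip in front of the gap at the low side (x -63, y -20, z 0 mm in pan_mouth axes, same axes), about 90 mm over the bench with the pan down, 60 mm when tipped. When tipped, balls leave here and drop within 60 mm in front of it (towards -y).
- pan_handle (a point): middle of the rubber cross bar (16 mm diameter, 100 mm free length, along the pan's x) behind the pan, at x 0, y 243, z 35 mm in pan_mouth axes (same axes); 40 mm free between the bar and the back wall. Lift it to tip the pan about the axle.
- straightedge_grip (a point): middle of the round wooden handle (18 mm diameter, 130 mm long) along the top of the steel straightedge, a smooth plate 200 mm long, 3.5 mm thick; this point is 88 mm above the blade's lower edge. Axes: x along the blade, z up (away from the lower edge), y through its thickness; either face may go to the front. Mass 0.16 kg.
- rack_slot (a point): middle of the floor of the slot in the wooden rack where the straightedge stands upright; slot 8 mm wide, 40 mm deep with flared top, 110 mm long along the point's x; slot floor 9 mm above the bench, top 54 mm. With the straightedge home its grip point is 88 mm above this point.
- ball_tray_grip (a point): middle of the upper part of the black upright grip tab (50 mm wide along x, 10 mm thick along y, free from 36 to 69 mm above the bench; this point at 54 mm) at the -y side of the blue ball tray; x and y axes are the tray's. Tray mass 0.45 kg, it slides on the bench.
- ball_tray_in (a point): middle of the inner floor of the blue ball tray (outside 150 along x, 130 along y, walls 36 mm high, 3 mm thick; loose), 6 mm above the bench; the grip tab stands 60 mm from here in -y. The tray slides in under the spout lip.
- specimen_tray_in (a point): middle of the inner floor of the shallow wooden specimen tray with a cork bed (outside 200 along x, 140 along y, inside 188 x 128, walls 24 mm high, floor 7 mm; loose).
- feldspar_pink_mid (a point): centre of the tumbled pale pink, blocky feldspar specimen, 51 x 57 x 42 mm (x, y, z as it first lies), 0.14 kg; may be absent
- sulphur_yellow_mid (a point): centre of the tumbled mottled yellow, knobbly sulphur specimen, 50 x 59 x 43 mm (x, y, z as it first lies), 0.14 kg; may be absent
- gypsum_white_mid (a point): centre of the tumbled whitish, wedge-shaped gypsum specimen, 52 x 66 x 41 mm (x, y, z as it first lies), 0.14 kg; may be absent
- ball_0_center (a point): centre of a white ceramic ball, 16 mm diameter, smooth, rolls freely; may be absent
- ball_1_center (a point): centre of a white ceramic ball, 16 mm diameter, smooth, rolls freely; may be absent
- ball_2_center (a point): centre of a white ceramic ball, 16 mm diameter, smooth, rolls freely; may be absent
- ball_3_center (a point): centre of a white ceramic ball, 16 mm diameter, smooth, rolls freely; may be absent
- ball_4_center (a point): centre of a white ceramic ball, 16 mm diameter, smooth, rolls freely; may be absent
- ball_5_center (a point): centre of a white ceramic ball, 16 mm diameter, smooth, rolls freely; may be absent
- ball_6_center (a point): centre of a white ceramic ball, 16 mm diameter, smooth, rolls freely; may be absent
- ball_7_center (a point): centre of a white ceramic ball, 16 mm diameter, smooth, rolls freely; may be absent
- lens: brass-coloured folding hand lens lying on the bench, 27 x 70 x 10 mm; leave alone
- streak_plate: cream unglazed tile lying on the bench, 48 x 64 x 8 mm; leave alone
- brush: dust brush lying on the bench, 36 x 175 x 11 mm; leave alone
There are look-alikes about, which are no part of the job. Leave any green look-alike of the part that bears gypsum_white_mid alone.

How it is judged:
By the outcome, as a careful person would: the job done as asked, in the order asked, and still so for the second after the job is handed in, with the robot touching nothing.
Of ball_5, ball_6, ball_7 only 1 to 3 are there at a start; the rules pass over those that are not, and their reading is None.
Of feldspar_pink, sulphur_yellow, gypsum_white only 2 to 3 are there at a start; the rules pass over those that are not, and their reading is None.
At some moment in a run one of ball_tray, specimen_tray may be knocked a few centimetres aside while the robot is not near it.
It also fails if it takes over 208 s, if anything falls off the work surface, if the arm or the gripper's body presses on something with over 40 N, if the wrist force passes 120 N, or if a joint passes its speed limit or range.

## Robot

A 7-joint arm with a two-finger parallel gripper is mounted at the origin on a cart in front of the work surface, level with it; the furniture and walls round the work are solid. World frame = base frame: x ahead of the robot, y to its left, z up, the work surface at z = 0. Lengths are in m, angles in rad, forces in N, time in s.
With the tool pointing down it reaches from about 0.35 to 0.9 m from the base axis. Payload 8.1 kg.
Tool frame: the origin (TCP) lies midway between the tips of the shut fingers; the grasp point (between the pads) lies 19 mm behind it; z points along the fingers, y is the line along which they close (so a half turn about z gives the same grasp; the last joint's range is limited). The gripper opens to 92 mm and grips with 3 to 60 N. Pads are 19 mm wide; open, the fingers measure 130 mm over their backs; the gripper's body (75 mm by 190 mm) begins 47 mm behind the grasp point.
Start: joints at [-1.269, 0.434, 0.025, 1.573, -0.012, 1.134, -0.075], TCP at [0.246, 0.574, 0.227] pointing down, gripper open.
Joint ranges: [-2.62, 2.62], [-0.44, 2.09], [-1.27, 1.32], [0.08, 2.57], [-1.32, 4.46], [0.12, 2], [-2.74, 2.74]. Speed limits (rad/s): [2.22, 2.22, 3.01, 3.01, 3.14, 3.14, 3.14].

## Interface

Orientations are given as a rotation vector (axis times angle).
In Python, from cell import readout, get_image, calibration, ticket gives the robot as it stands. The module is installed in compiled form; this text tells all that it offers.
- The arm moves only by the tool move_arm, never from a script. Its argument "series" is a list of rows, each a list of 6 numbers: the shift along the world's x, y, z as a fraction of full scale, then the turn, a rotation vector about the world's x, y, z as a fraction of full scale. A call has 1 to 5 rows; each row is the pose to reach, as a shift and turn from the pose commanded when the call began; what a row does not reach only later rows make up. Full scale, the value 1, is 0.75 m for a shift and 60 degrees for a turn. A row lasts 1/10 s, in which the tool goes at most 50 mm and 8.59 degrees, less where a joint would pass 70% of its speed; a pose out of reach is approached as far as the arm can. A call with a number of a shift or a turn outside -1 to 1 is refused whole. A call with a gripper value outside its range is refused whole. "claw" is the opening, from -1 (shut) to 1 (fully open), so that 0 is half open, set as the call begins (left out, the last holds). The fingers move at their own pace and stop on an object; "squeeze" is the grip in N (left out, the last holds). Time passes only in rows, so rows that repeat a pose let the fingers close. It gives the time, the measured TCP pose, the force, the opening and the grip force at its end, in the units of the state.
- readout.observe(): the state, without advancing time (a new reading comes with each control period).
- get_image(name): name is "scene" or "top" or "wrist"; returns (picture, depth): 400x640x3 uint8, red, green, blue; 400x640 float32, m along the optical axis (not along the pixel's ray), 0 where there is no reading.
- calibration(name): a dict with "fx", "fy", "cx", "cy" (pixels), "view" (4x4, takes a point from world to camera coordinates); the wrist camera has in their place "mount" (4x4, takes a point from camera to tool coordinates, whose origin is the TCP and whose axes are the flange's). Camera axes: x right, y down, z forward; pixel columns grow to the right and rows downward; lengths in m; the calibration is good to about 2 mm. A picture is of the moment at which its call begins: read the wrist's pose just before it. calibration takes no time and is no camera call.
- ticket.sign_off(): hands the job in; it is judged then, once.
The state is a dict: "clock": time; "joints": joint angles; "dq": joint speeds; "joint_efforts": joint torques, N m; "position": TCP position; "ee_rot": TCP orientation; "force": force on the tool from outside, world axes, zero at the start; "ft_torque": the same for the moment, N m; "width": opening from 0.0 (shut) to 1.0 (fully open); "gripper_force": force on a finger pad.
Only numpy, scipy, OpenCV 4.12 (cv2) and the standard library are available. Lean on these libraries where they do the work, as an engineer would, in place of code of your own. Each camera call takes 0.05 s, during which the arm holds its last target. There are 200 camera calls.

## Working session

There is one attempt and no reset: what is moved stays moved. The work goes in short steps, Python scripts to look and compute and a tool call to move; the robot and the scene stay as the last step left them, time stands still between calls to the robot, and variables do not carry over. Pictures are saved under pics/ and viewed, at most 14 in all, crops included, and the job is handed in when it is done.

Besides the shell and the picture viewer there is one more tool, called as name(argument=value, ...), one argument or row to a line, values as JSON. move_arm: Moves the arm, as the interface text tells. Shift numbers are shares of 0.75 m and turn numbers shares of 60 degrees, none past 1 either way. Its arguments: {"type":"object","properties":{"series":{"type":"array"},"claw":{"type":"number"},"squeeze":{"type":"number"}},"required":["series"]}

```bash
mkdir -p pics; ls
cat > h.py <<'E'
import numpy as np, cv2
from scipy.spatial.transform import Rotation as R
from cell import readout, get_image, calibration, ticket
def snap(name):
    s=readout.observe(); im,d=get_image(name); c=calibration(name)
    if 'view' in c: T=np.linalg.inv(np.array(c['view']))
    else:
        W=np.eye(4); W[:3,:3]=R.from_rotvec(s['ee_rot']).as_matrix(); W[:3,3]=s['position']; T=W@np.array(c['mount'])
    v,u=np.mgrid[0:400,0:640]
    P=np.stack([(u-c['cx'])/c['fx']*d,(v-c['cy'])/c['fy']*d,d],-1)@T[:3,:3].T+T[:3,3]
    P[d==0]=np.nan
    return im,P
def save(n,im,box=None,s=1):
    if box: im=im[box[1]:box[3],box[0]:box[2]]
    cv2.imwrite('pics/'+n,cv2.resize(im[...,::-1],None,fx=s,fy=s,interpolation=cv2.INTER_CUBIC))
E
python3 - <<'E'
from h import *
for n in('scene','top'):
    im,P=snap(n); save(n+'.png',im); np.savez(n,im=im,P=P)
s=readout.observe(); print(s)
for n in('scene','top'): print(np.linalg.inv(calibration(n)['view']).round(3), calibration(n)['fx'])
print(calibration('wrist'))
E
```

```text
pics
{'clock': 0.1, 'joints': array([-1.2685773 ,  0.43515761,  0.02495702,  1.57400058, -0.01162475,
        1.13401538, -0.07510398]), 'dq': array([ 0.00100707, -0.00212769,  0.00077761, -0.00245136,  0.00166941,
        0.00128365, -0.00126745]), 'joint_efforts': array([ 3.41998173e-03, -6.69125104e+01,  9.87880714e-01, -3.15146184e+01,
       -6.05789479e-02,  3.73001152e-02,  3.46943023e-05]), 'position': array([0.24600746, 0.57404273, 0.22602272]), 'ee_rot': array([-6.31622822e-01, -3.07724974e+00,  2.23587134e-03]), 'force': array([ 0.22058011, -0.01188939, -0.58570852]), 'ft_torque': array([-0.08644665, -0.01774507,  0.02713562]), 'gripper_force': 0.0, 'width': 1.0057468369961264}
[[ 0.553 -0.593  0.585 -0.264]
 [-0.833 -0.378  0.404 -0.585]
 [-0.018 -0.711 -0.703  1.063]
 [ 0.     0.     0.     1.   ]] 469.69710643459376
[[-0.034 -0.976  0.217  0.274]
 [-0.999  0.034 -0.003 -0.013]
 [-0.004 -0.217 -0.976  1.41 ]
 [ 0.     0.     0.     1.   ]] 464.1124016847429
{'fx': 338.35522478219866, 'fy': 338.35522478219866, 'cx': 315.8044332308348, 'cy': 194.1860338006255, 'mount': array([[ 1.09155572e-03, -9.69034045e-01, -2.46924743e-01,
         6.70649409e-02],
       [ 9.99999377e-01,  1.11518371e-03,  4.41594392e-05,
         3.47780293e-04],
       [ 2.32574451e-04, -2.46924637e-01,  9.69034658e-01,
        -1.57388061e-01],
       [ 0.00000000e+00,  0.00000000e+00,  0.00000000e+00,
         1.00000000e+00]])}
```

View pics/top.png

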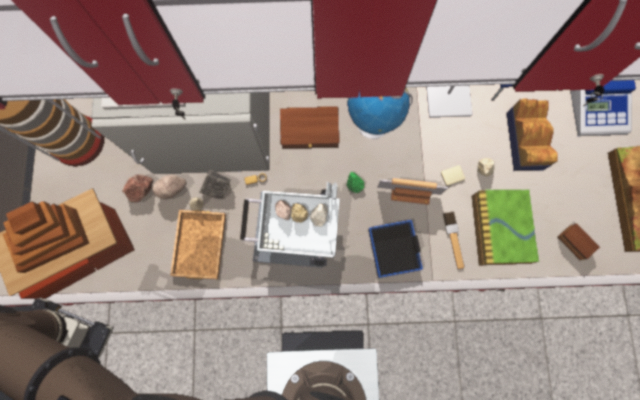

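View pics/scene.png

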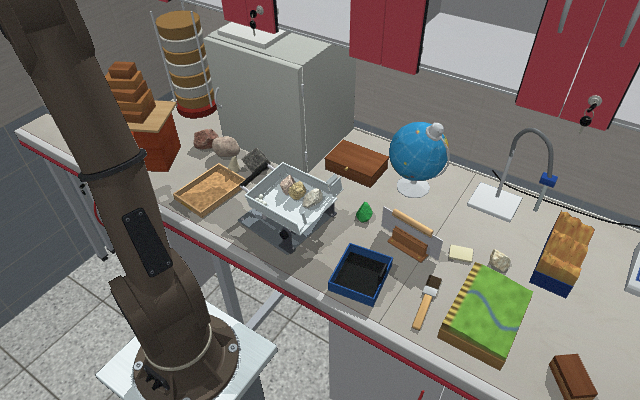

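The top view shows the pan at (300,222) with its handle on the left at (246,220) and its mouth on the right. The blue tray is at (397,248) with its tab at (420,243), the straightedge in its rack at (412,188), and the cork tray at (200,245). There are three specimens at (283,210), (300,212) and (319,213). The green lump at (355,182) is the decoy. The balls are at about (272,243).

Run:
```python
from h import *
z=np.load('top.npz'); im,P=z['im'],z['P']
save('topc.png',im,(160,165,480,285),2.5)
z2=np.load('scene.npz')
# height map over fine world grid from both
pts=np.concatenate([P.reshape(-1,3),z2['P'].reshape(-1,3)]);col=np.concatenate([im.reshape(-1,3),z2['im'].reshape(-1,3)])
np.savez('cloud',p=pts,c=col)
# top projected grid 2mm in world
def px(*a):
    for u,v in a: print((u,v),P[v,u].round(3),im[v,u])
px((397,248),(420,243),(412,188),(412,182),(246,220),(283,210),(300,212),(319,213),(200,245),(272,243),(300,235),(325,250),(330,262),(338,190),(410,196))
```

```text
(397, 248) [ 0.441 -0.242  0.001] [46 46 43]
(420, 243) [ 0.455 -0.315 -0.007] [146 135 126]
(412, 188) [ 0.617 -0.293  0.044] [102  90  85]
(412, 182) [ 0.62  -0.283  0.103] [233 191 137]
(246, 220) [0.522 0.199 0.111] [87 81 75]
(283, 210) [0.545 0.093 0.122] [228 201 184]
(300, 212) [0.537 0.044 0.127] [205 180 134]
(319, 213) [ 0.531 -0.009  0.131] [199 189 176]
(200, 245) [0.47  0.357 0.005] [183 136  91]
(272, 243) [0.459 0.13  0.077] [174 173 166]
(300, 235) [0.478 0.048 0.084] [207 209 211]
(325, 250) [ 0.432 -0.022  0.09 ] [238 240 241]
(330, 262) [ 0.406 -0.037 -0.001] [108 100  94]
(338, 190) [ 0.629 -0.071 -0.001] [166 156 145]
(410, 196) [ 0.597 -0.29   0.022] [99 68 49]
```

View pics/topc.png

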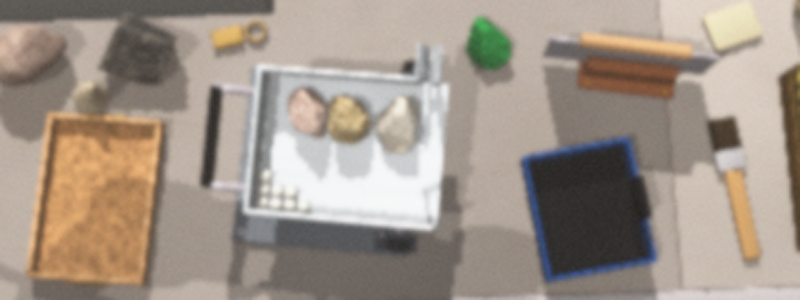

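move_arm(
  series=[
    [0.09,-0.3,0.09,0,0,0.13],
    [0.09,-0.3,0.09,0,0,0.13],
    [0.09,-0.3,0.09,0,0,0.13],
    [0.09,-0.3,0.09,0,0,0.13],
    [0.09,-0.3,0.09,0,0,0.13],
  ],
)

```text
clock: 0.6
position: [0.3141, 0.3469, 0.2946]
ee_rot: [-0.422, -3.113, 0.001]
force: [1.4, 0.4, 0.0]
width: 1.005
gripper_force: 0.0
```

move_arm(
  series=[
    [0.09,-0.3,0.09,0,0,0.13],
    [0.09,-0.3,0.09,0,0,0.13],
    [0.09,-0.3,0.09,0,0,0.13],
    [0.09,-0.3,0.09,0,0,0.13],
    [0.09,-0.3,0.09,0,0,0.13],
  ],
)

```text
clock: 1.1
position: [0.3812, 0.1219, 0.3624]
ee_rot: [0.21, 3.134, 0.001]
force: [1.2, 0.4, 0.1]
width: 0.999
gripper_force: 0.0
```

move_arm(
  series=[
    [0.09,-0.3,0.09,0,0,0.13],
    [0.09,-0.3,0.09,0,0,0.13],
    [0.09,-0.3,0.09,0,0,0.13],
    [0.09,-0.3,0.09,0,0,0.13],
    [0.09,-0.3,0.09,0,0,0.13],
  ],
)

```text
clock: 1.6
position: [0.4484, -0.1022, 0.4298]
ee_rot: [-0.006, 3.141, 0.001]
force: [-0.2, 0.3, -0.2]
width: 0.996
gripper_force: 0.0
```

Run:
```python
from h import *
s=readout.observe(); print(s['clock'],s['position'],s['ee_rot'],s['joints'])
im,P=snap('wrist'); save('w1.png',im,None,1.25); np.savez('w1',im=im,P=P)
```

```text
1.6 [ 0.44838954 -0.10222426  0.42978545] [-6.09029419e-03  3.14119922e+00  6.44290724e-04] [-0.47820187  0.0228019   0.61642871  1.6214036  -0.01367492  1.50126285
  1.71372399]
```

View pics/w1.png

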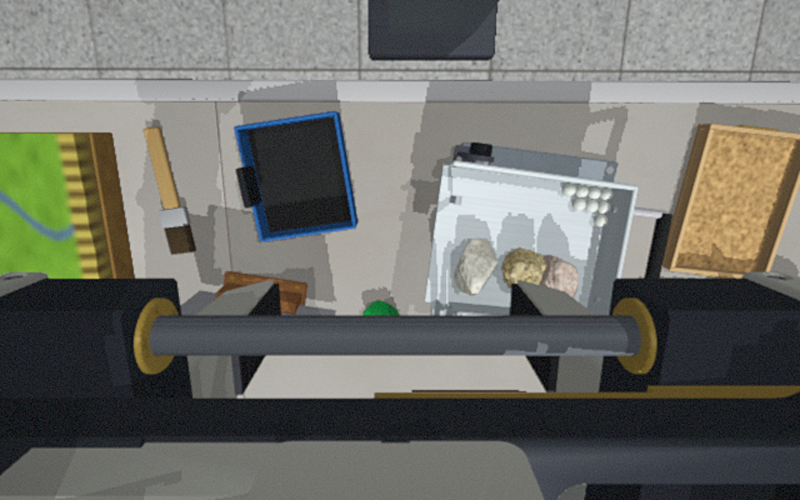

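The wrist view looks back toward the robot. It shows the blue tray at (296,178) with its tab at (248,185), the pan at (535,240) with seven or eight balls at (590,198), and the cork tray at (740,200). Next I fit all the poses.

```bash
cat > fit.py <<'E'
from h import *
from scipy.optimize import least_squares
def sdf(q,lo,hi):
    c=(np.array(lo)+hi)/2; h=(np.array(hi)-lo)/2
    a=np.abs(q-c)-h
    return np.abs(np.linalg.norm(np.maximum(a,0),axis=1)+np.minimum(a.max(1),0))
BOX=[((-.08,0,-.003),(.08,.19,0)),((-.083,0,0),(-.08,.19,.045)),((.08,0,0),(.083,.19,.045)),((-.08,.19,0),(.08,.193,.045)),((-.05,.2365,.0285),(.05,.2495,.0415))]
def Rp(yaw,tip=np.radians(-6)): return R.from_euler('ZXY',[yaw,tip,np.radians(-7)])
def fitpan(pts,x0,tip=np.radians(-6)):
    def f(x):
        q=Rp(x[3],tip).inv().apply(pts-x[:3])
        return np.minimum(np.min([sdf(q,*b) for b in BOX],0),.012)
    r=least_squares(f,x0,loss='soft_l1',f_scale=.003,diff_step=1e-4); return r.x,np.median(r.fun)
E
python3 - <<'E'
from fit import *
W=np.load('w1.npz');T=np.load('top.npz');S=np.load('scene.npz')
for nm,D in(('w',W),('t',T),('s',S)):
    p=D['P'].reshape(-1,3);c=D['im'].reshape(-1,3).astype(int)
    ok=np.isfinite(p).all(1);p=p[ok];c=c[ok]
    m=(p[:,0]>.40)&(p[:,0]<.64)&(p[:,1]>-.08)&(p[:,1]<.24)&(p[:,2]>.05)&(p[:,2]<.17)&(c.max(1)-c.min(1)<25)
    print(nm,m.sum(),fitpan(p[m],[.51,-.03,.096,0]))
    b=(c[:,2]>c[:,0]+40)&(p[:,2]>.02)&(p[:,2]<.05)&(p[:,0]<.56)&(p[:,1]<-.1)&(p[:,1]>-.4)
    if b.sum()>20: print(' tray',b.sum(),cv2.minAreaRect(p[b][:,:2].astype(np.float32)*1000), np.median(p[b][:,2]))
    k=(p[:,2]>.045)&(p[:,2]<.08)&(p[:,1]<-.25)&(p[:,1]>-.36)&(p[:,0]<.5)&(p[:,0]>.40)
    if k.sum()>5: print(' tab',k.sum(),p[k].mean(0),cv2.minAreaRect(p[k][:,:2].astype(np.float32)*1000),p[k][:,2].max())
    w=(p[:,2]>.095)&(p[:,2]<.12)&(p[:,1]<-.2)&(p[:,1]>-.4)&(p[:,0]>.57)&(p[:,0]<.68)&(c[:,0]>c[:,2]+30)
    if w.sum()>10:
        a=p[w]; l=cv2.fitLine(a[:,:2].astype(np.float32),cv2.DIST_HUBER,0,.01,.01).ravel()
        t=(a[:,:2]-l[2:])@l[:2]; tt=np.percentile(t,[1,99]); print(' se',w.sum(),l[:2],l[2:]+l[:2]*tt.mean(),np.ptp(tt),np.percentile(a[:,2],[5,50,95]))
    r=(p[:,2]>.045)&(p[:,2]<.06)&(p[:,1]<-.2)&(p[:,1]>-.4)&(p[:,0]>.54)&(p[:,0]<.7)&(c[:,0]>c[:,2]+20)
    if r.sum()>10: print(' rack',r.sum(),cv2.minAreaRect(p[r][:,:2].astype(np.float32)*1000))
    g=(p[:,2]>.016)&(p[:,2]<.03)&(p[:,1]>.25)&(p[:,1]<.5)&(p[:,0]>.34)&(p[:,0]<.6)&(c[:,0]>c[:,2]+30)
    if g.sum()>10: print(' cork',g.sum(),cv2.minAreaRect(p[g][:,:2].astype(np.float32)*1000))
E
```

```text
w 16185 (array([ 0.4968153 , -0.03933435,  0.09872545, -0.13613958]), np.float64(0.0009900018762310852))
 tray 1203 ((437.0602722167969, -229.04656982421875), (152.01040649414062, 131.63148498535156), 8.499155044555664) 0.03705978167311075
 tab 350 [ 0.44514128 -0.28621576  0.06275422] ((445.6749572753906, -287.9389343261719), (49.564414978027344, 10.306939125061035), 8.733078002929688) 0.0702833291972984
 rack 126 ((601.5636596679688, -290.50970458984375), (109.09213256835938, 15.313497543334961), 77.7398910522461)
 cork 1925 ((471.773681640625, 362.82342529296875), (143.31129455566406, 205.8761749267578), 83.89325714111328)
t 4606 (array([ 0.49880538, -0.04314302,  0.09771319, -0.13296932]), np.float64(0.0015598101181099958))
 tray 275 ((437.5533447265625, -231.64071655273438), (151.50399780273438, 132.0105743408203), 8.37582778930664) 0.036854751707043665
 tab 87 [ 0.44518361 -0.28955803  0.0638195 ] ((445.4899597167969, -290.8152770996094), (48.732784271240234, 10.895736694335938), 7.72872257232666) 0.07283136326208783
 se 263 [0.13844778 0.99036974] [ 0.61647564 -0.28825665] 0.1
[... 317 characters left out ...]
 0.09895044, -0.12330458]), np.float64(0.001337062589641464))
 tray 671 ((438.2281494140625, -229.92446899414062), (156.1636962890625, 134.09661865234375), 7.949265956878662) 0.033406255657107975
 tab 94 [ 0.44197347 -0.29213702  0.06416505] ((445.8115539550781, -290.56561279296875), (49.790531158447266, 10.087738990783691), 7.7891387939453125) 0.07260582691004902
 se 269 [0.15073758 0.9885738 ] [ 0.61412808 -0.28966596] 0.12603574432996184 [0.09688001 0.10389434 0.10792875]
 rack 197 ((603.6830444335938, -293.6195373535156), (109.50152587890625, 22.623064041137695), 78.6982421875)
 cork 464 ((472.19866943359375, 360.2581481933594), (146.99655151367188, 204.8165283203125), 83.78860473632812)
```

Run:
```python
from fit import *
p0=np.array([.498,-.041,.0975]);yaw=-.132
ax=p0+Rp(yaw).apply([0,.022,-.016])
def pt(l,phi):
    tip=np.radians(-6)+phi; r=Rp(yaw,tip); m=ax-r.apply([0,.022,-.016]); return (m+r.apply(l)).round(4)
for n,l in dict(mouth=[0,0,0],spout=[-.063,-.02,0],guidegrip=[.022,0,.088],handle=[0,.243,.035]).items(): print(n,pt(l,0),pt(l,.715))
Ry=R.from_euler('z',yaw)
pts=[]
for n in('w1','top','scene'):
    D=np.load(n+'.npz');p=D['P'].reshape(-1,3);pts.append(p[np.isfinite(p).all(1)])
p=np.concatenate(pts); q=Ry.inv().apply(p-[.498,-.041,0])*1000
m=(q[:,2]>6)&(q[:,2]<85)&(q[:,0]>-150)&(q[:,0]<130)&(q[:,1]>-120)&(q[:,1]<60)
q=q[m]; H=np.zeros((18,28),int)
for a in q: 
    i=int((a[1]+120)//10); j=int((a[0]+150)//10); H[i,j]=max(H[i,j],int(a[2]))
print('cols x -150..120'); 
for i in range(18): print(-120+10*i,' '.join('%2d'%v for v in H[i]))
```

```text
mouth [ 0.498  -0.041   0.0975] [ 0.4971 -0.0479  0.0798]
spout [ 0.4333 -0.0533  0.092 ] [ 0.4335 -0.0515  0.0621]
guidegrip [ 0.5103 -0.0331  0.187 ] [ 0.5013 -0.1005  0.1536]
handle [0.5261 0.2027 0.1066] [0.5165 0.1304 0.2475]
cols x -150..120
-120  0  9  6  0  0  6  0  0  0  0  0  0  0 36 39 45 40 37  0  8  0  0  0  0  0  0  0  7
-110  0  0  0  0  0  0  0  0  0  0  0  0  0  0  0  0  0  0  0  0  0  0  0  6  0  7  0  0
-100  0  0  0  0  0  0  0  0  0  6  0  7  0  8  0  0  0  0  0  0  0  0  0  0  0  0  7  0
-90  0  0  0  0  6  0  0  0  0  6  6  0  6  0  0  6  0  0  0  8  0  0  0  0  8  0  0  0
-80  0  0  0  8  7  0  0  6  0  0  7  0  0  0  0  7  0  0  0  6  6  0  0  0  0  0  0 14
-70  0  0  6  0  0  0  0  0  0  0  0  0  6  0  0  7  0  0  0  0  0  0  0  0  0  0  0 14
-60  0  0  0  0  0  6  0  0  0  0  0  0  0  0  0  0  0  0  0  0  0  0  0  0  0  7  7  0
-50  0  0  6  0  0  0  0  0  0  0  0  7  7  6  6  0  0  0  0  0  0  0  0  0  0  0  0  0
-40  0  7  0  0  0 12  0  0  0  0  0  0  0  6  6  0  0  0  0  0  0  0  7  0  0  0  0  0
-30  0  7  0  6  0  0  0  0  0  0  6  0  6  0  0  0  0  0  0  0  0  0  0  0  0  0  0  0
-20  0  0  0  0  0  0 84 84  0 84  0  0  6  0  0  0  0  0  6  0  0  0  0  0  0  0  0  7
-10  0  0  0  0  0  0  0 84 83 84  0  0  0  0  0  0  0  0  0  6  0  0  0  0  0  0  0  0
0  0  8  0  0 18 82 84 84 84 84 84  0  0  6  0  6  0  0  6  0  0  0  0 17 46 15  0  0
10  0  6  0 84 84 84 84 84 84 84 11 84 12 13 13 12 11 12  8  8 10  9 11 17 75 15  0  0
20  6  0  6 81 84 83 84 84 84 84 83 83 14 13 15 11 10 10 13 10 10 12 11 37 43 83  0  6
30  0  0  0 84 84 84 82 84 84 84 84 83 84 83 84  8 10 10 10 10 11 10  9 14 84 83 73  0
40  6  0  0  9 17 84 84 83 84 84 84 84 84 84  0  0  0  0  0  0  0  0  6  0 84  0  0  0
50  0  0  0  0 16 14 83 83 84 84 84 84 84 84 83 83  0  0  0  0  0  0  0  0  0  0  0  6
```

move_arm(
  series=[
    [-0.003,-0.249,-0.2,0,0,0.142],
    [-0.003,-0.249,-0.2,0,0,0.142],
    [-0.003,-0.249,-0.2,0,0,0.142],
    [-0.003,-0.249,-0.2,0,0,0.142],
    [-0.003,-0.249,-0.2,0,0,0.142],
  ],
  claw=0.5,
)

```text
clock: 2.15
position: [0.4458, -0.2884, 0.2777]
ee_rot: [0.239, -3.132, -0.0]
force: [0.9, 0.6, 0.5]
width: 0.748
gripper_force: 0.0
```

move_arm(
  series=[
    [0,0,-0.066,0,0,0],
    [0,0,-0.132,0,0,0],
    [0,0,-0.198,0,0,0],
    [0,0,-0.264,0,0,0],
    [0,0,-0.32,0,0,0],
  ],
)

```text
clock: 2.65
position: [0.4454, -0.2863, 0.0365]
ee_rot: [0.239, -3.131, -0.001]
force: [-0.1, -0.4, 0.2]
width: 0.752
gripper_force: 0.0
```

move_arm(
  series=[
    [0,0,0,0,0,0],
    [0,0,0,0,0,0],
    [0,0,0,0,0,0],
    [0,0,0,0,0,0],
    [0,0,0,0,0,0],
  ],
  claw=-1,
  squeeze=25,
)

```text
clock: 3.15
position: [0.4474, -0.2874, 0.0408]
ee_rot: [-0.239, 3.13, -0.002]
force: [-0.2, -0.1, -0.6]
width: 0.368
gripper_force: 0.0
```

move_arm(
  series=[
    [0,0,0,0,0,0],
    [0,0,0,0,0,0],
    [0,0,0,0,0,0],
    [0,0,0,0,0,0],
    [0,0,0,0,0,0],
  ],
)

```text
clock: 3.65
position: [0.4467, -0.2875, 0.0395]
ee_rot: [-0.238, 3.132, -0.001]
force: [-0.0, -1.5, 5.2]
width: 0.108
gripper_force: 25.0
```

move_arm(
  series=[
    [-0.003,0.017,0,0,0,-0.027],
    [-0.0065,0.034,0,0,0,-0.054],
    [-0.01,0.051,0,0,0,-0.08],
    [-0.013,0.068,0,0,0,-0.107],
    [-0.0165,0.085,0,0,0,-0.134],
  ],
)

```text
clock: 4.15
position: [0.4343, -0.224, 0.0395]
ee_rot: [-0.016, 3.14, -0.003]
force: [0.2, -4.2, 3.5]
width: 0.108
gripper_force: 25.0
```

move_arm(
  series=[
    [-0.003,0.017,0,0,0,-0.027],
    [-0.0065,0.034,0,0,0,-0.054],
    [-0.01,0.051,0,0,0,-0.08],
    [-0.013,0.068,0,0,0,-0.107],
    [-0.0165,0.085,0,0,0,-0.134],
  ],
)

```text
clock: 4.65
position: [0.422, -0.1603, 0.0395]
ee_rot: [0.205, 3.133, -0.002]
force: [0.4, -4.0, 2.4]
width: 0.113
gripper_force: 25.0
```

```bash
cat > tray.py <<'E'
from fit import *
def tray(name='top',xy=(.43,-.1),green=False):
    im,P=snap(name); p=P.reshape(-1,3);c=im.reshape(-1,3).astype(int)
    b=(c[:,2]>c[:,0]+40)&(p[:,2]>.02)&(p[:,2]<.05)&(abs(p[:,0]-xy[0])<.13)&(abs(p[:,1]-xy[1])<.13)
    return b.sum(),cv2.minAreaRect(p[b][:,:2].astype(np.float32)*1000),im,P
E
python3 - <<'E'
from tray import *
s=readout.observe(); print(s['position'],s['width'],s['force'],s['gripper_force'])
n,r,im,P=tray(); print(n,r)
n,r,im,P=tray('scene'); print(n,r)
E
```

```text
[ 0.42204669 -0.16025007  0.03947359] 0.11325097563242367 [ 0.44937383 -4.00878491  2.38964772] 24.9998939037323
21 ((503.5754089355469, -95.8663330078125), (45.055850982666016, 2.761714220046997), 81.90489959716797)
402 ((428.569091796875, -100.44568634033203), (132.8676300048828, 152.0980987548828), 82.29571533203125)
```

move_arm(
  series=[
    [0,0,0,0,0,0],
    [0,0,0,0,0,0],
    [0,0,0,0,0,0],
    [0,0,0,0,0,0],
    [0,0,0.02,0,0,0],
  ],
  claw=0.0,
)

```text
clock: 5.25
position: [0.4206, -0.1593, 0.0533]
ee_rot: [-0.202, -3.132, -0.0]
force: [-0.3, 1.0, 0.1]
width: 0.472
gripper_force: 0.0
```

move_arm(
  series=[
    [0,0,0.05,0,0,0],
    [0,0,0.11,0,0,0],
    [0,0,0.17,0,0,0],
    [0,0,0.23,0,0,0],
    [0,0,0.29,0,0,0],
  ],
)

```text
clock: 5.75
position: [0.421, -0.1598, 0.2733]
ee_rot: [-0.203, -3.134, 0.0]
force: [1.1, 0.9, 0.4]
width: 0.5
gripper_force: 0.0
```

Run:
```python
from h import *
s=readout.observe(); print(s['position'],s['joints'].round(2),s['width'],s['ee_rot'])
```

```text
[ 0.42096757 -0.1598383   0.27326374] [-0.63  0.11  0.99  1.96 -0.1   1.13  1.85] 0.4998717167082742 [-2.02986130e-01 -3.13444837e+00  2.55110282e-04]
```

move_arm(
  series=[
    [0.086,-0.057,0,0,0,-0.504],
    [0.086,-0.057,0,0,0,-0.504],
    [0.086,-0.057,0,0,0,-0.504],
    [0.086,-0.057,0,0,0,-0.504],
    [0.086,-0.057,0,0,0,-0.504],
  ],
)

```text
clock: 6.25
position: [0.4859, -0.2024, 0.2713]
ee_rot: [-1.015, -2.972, 0.001]
force: [-0.6, 0.2, 0.1]
width: 0.5
gripper_force: 0.0
```

move_arm(
  series=[
    [0.086,-0.057,0,0,0,-0.504],
    [0.086,-0.057,0,0,0,-0.504],
    [0.086,-0.057,0,0,0,-0.504],
    [0.086,-0.057,0,0,0,-0.504],
    [0.086,-0.057,0,0,0,-0.504],
  ],
)

```text
clock: 6.75
position: [0.5504, -0.2451, 0.2711]
ee_rot: [-1.752, -2.607, 0.001]
force: [1.1, -0.3, -0.1]
width: 0.501
gripper_force: 0.0
```

move_arm(
  series=[
    [0.086,-0.057,0,0,0,-0.504],
    [0.086,-0.057,0,0,0,-0.504],
    [0.086,-0.057,0,0,0,-0.504],
    [0.086,-0.057,0,0,0,-0.504],
    [0.086,-0.057,0,0,0,-0.504],
  ],
)

```text
clock: 7.25
position: [0.615, -0.2878, 0.2713]
ee_rot: [-2.37, -2.062, 0.001]
force: [0.6, 0.1, -0.2]
width: 0.499
gripper_force: 0.0
```

```bash
cat > se.py <<'E'
from h import *
def handle(names,xy,rad=.1,zlo=.09,zhi=.125):
    for n in names:
        im,P=snap(n); p=P.reshape(-1,3);c=im.reshape(-1,3).astype(int)
        w=(p[:,2]>zlo)&(p[:,2]<zhi)&(np.hypot(p[:,0]-xy[0],p[:,1]-xy[1])<rad)&(c[:,0]>c[:,2]+30)
        if w.sum()<15: print(n,'few',w.sum()); continue
        a=p[w]; l=cv2.fitLine(a[:,:2].astype(np.float32),cv2.DIST_HUBER,0,.01,.01).ravel()
        t=(a[:,:2]-l[2:])@l[:2]; tt=np.percentile(t,[1,99]); print(n,w.sum(),'dir',l[:2],'mid',l[2:]+l[:2]*tt.mean(),'len',np.ptp(tt),'z',np.percentile(a[:,2],[5,50,95]))
E
python3 - <<'E'
from se import *
s=readout.observe(); print(s['position'],s['joints'].round(2),s['ee_rot'])
handle(['wrist','top','scene'],(.615,-.289))
E
```

```text
[ 0.61495495 -0.28781387  0.27133053] [-0.27  0.75  1.23  1.42 -0.7   1.46  0.81] [-2.36965408e+00 -2.06189893e+00  6.11972169e-04]
wrist 2304 dir [0.1538971 0.9880869] mid [ 0.61742058 -0.28574431] len 0.12480717342220993 z [0.09838215 0.10397652 0.1059501 ]
top 33 dir [ 0.3400262 -0.940416 ] mid [ 0.61452337 -0.29173461] len 0.0226224058592083 z [0.09684033 0.1038204  0.10766669]
scene 291 dir [0.14785098 0.9890097 ] mid [ 0.61383805 -0.28867221] len 0.12709817161150874 z [0.09415005 0.10344019 0.10835349]
```

move_arm(
  series=[
    [0.0015,0,-0.06,0,0,-0.015],
    [0.0015,0,-0.12,0,0,-0.015],
    [0.0015,0,-0.18,0,0,-0.015],
    [0.0015,0,-0.23,0,0,-0.015],
    [0.0015,0,-0.2577,0,0,-0.015],
  ],
)

```text
clock: 7.9
position: [0.6151, -0.2861, 0.0752]
ee_rot: [-2.382, -2.043, 0.001]
force: [0.8, 0.8, 0.9]
width: 0.501
gripper_force: 0.0
```

move_arm(
  series=[
    [0,0,0,0,0,0],
    [0,0,0,0,0,0],
    [0,0,0,0,0,0],
    [0,0,0,0,0,0],
    [0,0,0,0,0,0],
  ],
  claw=-1,
  squeeze=40,
)

```text
clock: 8.4
position: [0.617, -0.2883, 0.0801]
ee_rot: [2.386, 2.04, 0.002]
force: [-0.4, 0.5, 5.8]
width: 0.183
gripper_force: 40.0
```

move_arm(
  series=[
    [0,0,0,0,0,0],
    [0,0,0,0,0,0],
  ],
)

```text
clock: 8.6
position: [0.6171, -0.2883, 0.0801]
ee_rot: [2.386, 2.04, 0.002]
force: [0.6, 0.6, 6.4]
width: 0.183
gripper_force: 40.0
```

Run:
```python
from h import *
s=readout.observe(); print(s['position'],s['joints'].round(2),s['ee_rot'],s['width'],s['force'],s['ft_torque'],s['gripper_force'])
```

```text
[ 0.61706072 -0.28833217  0.08011085] [-0.23  0.92  1.09  1.63 -0.88  1.16  0.93] [2.38628159e+00 2.03974989e+00 1.87050435e-03] 0.18285770378059046 [0.58766765 0.61999525 6.3616117 ] [0.09271274 0.0964615  0.0411283 ] 40.00117778778076
```

move_arm(
  series=[
    [0,0,0.04,0,0,0],
    [0,0,0.1,0,0,0],
    [0,0,0.16,0,0,0],
    [0,0,0.22,0,0,0],
    [0,0,0.28,0,0,0],
  ],
)

```text
clock: 9.1
position: [0.6158, -0.2876, 0.2905]
ee_rot: [2.389, 2.04, 0.0]
force: [1.7, -0.5, -1.9]
width: 0.185
gripper_force: 40.0
```

```bash
cat > plan.py <<'E'
from fit import *
p0=np.array([.498,-.041,.0975]);YAW=-.132
AX=p0+Rp(YAW).apply([0,.022,-.016])
def panpose(phi):
    r=Rp(YAW,np.radians(-6)+phi); return AX-r.apply([0,.022,-.016]),r
def toolR(r,flip=False,dtilt=0):  # tool y=+pan y, tool z=-pan z
    M=r.as_matrix(); s=-1 if flip else 1
    y=s*M[:,1]; z=-M[:,2]; return R.from_matrix(np.stack([np.cross(y,z),y,z],1))
def tcp(l,phi,r=None,back=.019):  # TCP for grasp point at pan point l
    m,r0=panpose(phi); T=toolR(r0) if r is None else r
    return m+r0.apply(l)+T.apply([0,0,back]),T
def go(pos,T,n=None,s=None):
    s=s or readout.observe(); d=pos-s['position']; w=(T*R.from_rotvec(s['ee_rot']).inv()).as_rotvec()
    k=max(np.linalg.norm(d)/.24,np.degrees(np.linalg.norm(w))/42); n=n or int(np.ceil(k))
    print('calls',n,'row',np.r_[d/n/.75,w/n/np.radians(60)].round(4),'need>=%.2f'%k)
E
python3 - <<'E'
from se import *; from plan import *
s=readout.observe(); print(s['position'],s['joints'].round(2),s['ee_rot'],s['width'],s['force'])
handle(['wrist','scene','top'],(.617,-.288),.11,.29,.36)
go(*tcp([.025,0,.088+.07],0))
E
```

```text
[ 0.61583526 -0.28759434  0.29052389] [-0.26  0.73  1.23  1.38 -0.69  1.49  0.77] [2.38850826e+00 2.04043823e+00 5.05201793e-05] 0.18546817054789855 [ 1.7088242  -0.46966555 -1.94459744]
wrist 7080 dir [0.15383632 0.98809636] mid [ 0.61840469 -0.26576804] len 0.08801658788927301 z [0.30907258 0.31441114 0.31612775]
scene 210 dir [0.14510797 0.9894158 ] mid [ 0.60704478 -0.32633151] len 0.057010532425214006 z [0.3040684  0.32014928 0.32650051]
top few 8
calls 3 row [-0.0484  0.1164 -0.0241 -0.0576  0.0057  0.5086] need>=2.19
```

move_arm(
  series=[
    [-0.048,0.116,0,-0.0576,0.006,0.509],
    [-0.048,0.116,0,-0.0576,0.006,0.509],
    [-0.048,0.116,0,-0.0576,0.006,0.509],
    [-0.048,0.116,0,-0.0576,0.006,0.509],
    [-0.048,0.116,0,-0.0576,0.006,0.509],
  ],
)

```text
clock: 9.75
position: [0.5798, -0.1992, 0.2873]
ee_rot: [1.74, 2.567, -0.066]
force: [-0.2, 0.0, -1.4]
width: 0.186
gripper_force: 40.0
```

move_arm(
  series=[
    [-0.048,0.116,0,-0.0576,0.006,0.509],
    [-0.048,0.116,0,-0.0576,0.006,0.509],
    [-0.048,0.116,0,-0.0576,0.006,0.509],
    [-0.048,0.116,0,-0.0576,0.006,0.509],
    [-0.048,0.116,0,-0.0576,0.006,0.509],
  ],
)

```text
clock: 10.25
position: [0.5436, -0.1132, 0.2879]
ee_rot: [0.993, 2.895, -0.127]
force: [0.3, -0.1, -2.0]
width: 0.184
gripper_force: 40.0
```

move_arm(
  series=[
    [-0.048,0.116,0,-0.0576,0.006,0.509],
    [-0.048,0.116,0,-0.0576,0.006,0.509],
    [-0.048,0.116,0,-0.0576,0.006,0.509],
    [-0.048,0.116,0,-0.0576,0.006,0.509],
    [-0.048,0.116,0,-0.0576,0.006,0.509],
  ],
)

```text
clock: 10.75
position: [0.5076, -0.0269, 0.2881]
ee_rot: [0.193, 3.019, -0.178]
force: [1.3, 0.2, -1.4]
width: 0.183
gripper_force: 40.0
```

Run:
```python
from se import *; from plan import *
s=readout.observe(); print(s['position'],s['joints'].round(2),s['ee_rot'],s['width'],s['force'])
go(*tcp([.025,0,.088+.07],0))
z=R.from_rotvec(s['ee_rot']).inv()
im,P=snap('scene'); save('s2.png',im,(230,120,450,310),3.2)
im,P=snap('top'); save('t2.png',im,(230,150,430,290),3.5)
# blade relative to guide: guide pts and blade pts in pan frame from both views
```

```text
[ 0.50764262 -0.02687188  0.28811909] [-1.11  0.19  1.15  1.91 -0.06  1.05  1.5 ] [ 0.19273112  3.01883193 -0.17783421] 0.18279902829120795 [ 1.31730915  0.20445252 -1.41657315]
calls 1 row [ 0.0001 -0.0007 -0.0672  0.0044 -0.0034  0.0023] need>=0.21
```

View pics/s2.png

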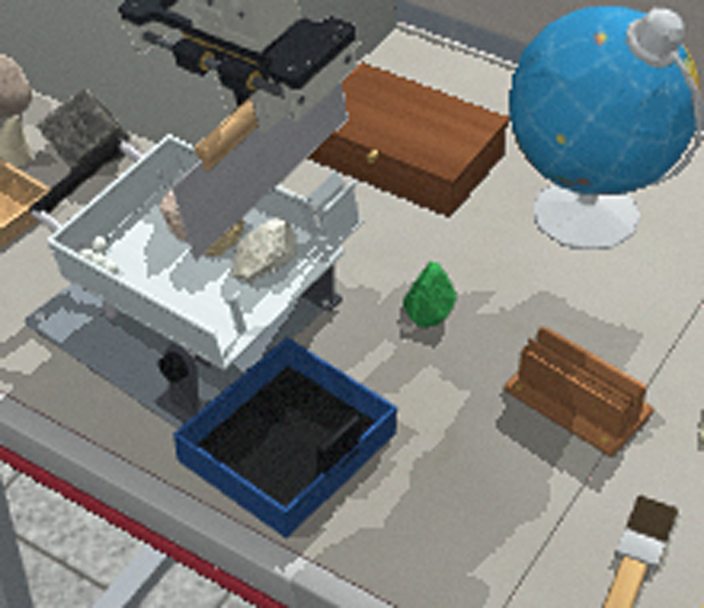

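The scene crop shows the straightedge held level above the pan, parallel to the mouth line. The guide pocket is at (340,195), the post at (237,310), and the blue tray sits under the spout. I check the guide position and the gypsum clearance numerically before lowering.

Run:
```python
from plan import *
m,r=panpose(0)
pts=[];cols=[]
for n in('w1','top','scene'):
    D=np.load(n+'.npz');p=D['P'].reshape(-1,3);k=np.isfinite(p).all(1);q=r.inv().apply(p[k]-m)*1000;c=D['im'].reshape(-1,3)[k].astype(int)
    b=(q[:,0]>84)&(q[:,0]<121)&(abs(q[:,1])<25)&(q[:,2]>12)&(q[:,2]<50)
    print(n,'pocket',b.sum(),np.histogram(q[b][:,1],np.arange(-20,22,2))[0],'zmax',q[b][:,2].max() if b.any() else 0, 'x',q[b][:,0].min() if b.any() else 0)
    b=(q[:,0]>-60)&(q[:,0]<-25)&(abs(q[:,1])<25)&(q[:,2]>12)&(q[:,2]<50)
    if b.any(): print('  post',b.sum(),q[b].mean(0),np.percentile(q[b],[3,97],axis=0))
    b=(q[:,0]>-20)&(q[:,0]<80)&(q[:,1]<80)&(q[:,1]>-30)&(q[:,2]>8)&(q[:,2]<60)
    if b.any(): print('  gyps',b.sum(),np.percentile(q[b],[1,99],axis=0))
# held blade in current scene view
s=readout.observe(); T=R.from_rotvec(s['ee_rot'])
for n in('scene','top'):
    im,P=snap(n); p=P.reshape(-1,3); p=p[np.isfinite(p).all(1)]; q=r.inv().apply(p-m)*1000
    b=(q[:,0]>-90)&(q[:,0]<140)&(abs(q[:,1])<25)&(q[:,2]>95)&(q[:,2]<160)
    if b.sum()>30: 
        A=q[b]; c=np.linalg.lstsq(np.c_[A[:,0],A[:,2],np.ones(len(A))],A[:,1],rcond=None)[0]; print(n,b.sum(),'y=ax+bz+c',c,np.percentile(A,[1,50,99],axis=0))
```

```text
w1 pocket 32 [ 0  0  0  0  0  0  0  0  6  9  0  0  0  0 11  6  0  0  0  0] zmax 37.352075973987404 x 84.39443557315201
  post 37 [-44.1703191   -2.16673925  33.44535959] [[-48.79354154  -7.29801016  16.20053576]
 [-39.43096006   0.62191263  49.88375109]]
  gyps 1691 [[-1.46088018 -2.19648888  8.8314795 ]
 [79.46401737 79.25815712 47.07695284]]
top pocket 76 [ 0  0  0  0  2  5  3  9  8  0  0  0  0 18 12 10  6  3  0  0] zmax 49.65006648934436 x 84.41916927883551
  post 7 [-42.20206117  -6.27099391  45.4058213 ] [[-45.4460646   -9.49088712  39.47282002]
 [-39.73716677  -2.95416811  49.08395786]]
  gyps 376 [[ 0.45302158 -4.1883078   9.08002804]
 [79.88124713 79.20154597 45.53235493]]
scene pocket 138 [ 0  0  0  0  0  0  8 27 30 11  1  0  0  7 22 18 10  2  2  0] zmax 49.81988632005641 x 84.3909218088076
  post 26 [-42.90882152  -2.6131593   28.6924871 ] [[-48.40172154  -6.38002665  13.78810245]
 [-36.92688282  -0.33470028  48.41165275]]
  gyps 384 [[-0.30807862 -3.80470067  8.76561051]
 [79.90984876 79.18513267 48.74096845]]
scene 680 y=ax+bz+c [-0.00570529 -0.01034056 -5.64824005] [[-68.3511321  -10.71781121 118.15726029]
 [ 25.09104377  -7.19430824 139.79194441]
 [127.77991289  -3.72067925 159.55478663]]
```

Run:
```python
from plan import *
m,r=panpose(0)
im,P=snap('wrist'); save('w2.png',im,(120,0,560,330),1.8)
q=(r.inv().apply(np.nan_to_num(P.reshape(-1,3),nan=9)-m)*1000)
b=(q[:,0]>-85)&(q[:,0]<-55)&(abs(q[:,1])<25)&(q[:,2]>60)&(q[:,2]<170); print('blade',b.sum(),np.percentile(q[b],[3,50,97],axis=0) if b.any() else '')
b=(q[:,0]>-55)&(q[:,0]<-30)&(abs(q[:,1])<25)&(q[:,2]>12)&(q[:,2]<55); print('post',b.sum(),np.percentile(q[b],[3,50,97],axis=0) if b.any() else '')
b=(q[:,0]>80)&(q[:,0]<125)&(abs(q[:,1])<25)&(q[:,2]>12)&(q[:,2]<55); print('pocket',b.sum(),np.histogram(q[b][:,1],np.arange(-20,22,2))[0])
```

```text
blade 0 
post 49 [[-49.00461625  -1.94757009  41.11503814]
 [-44.09429811  -0.20793474  43.6120561 ]
 [-39.86004592   0.69178178  46.98643065]]
pocket 0 [0 0 0 0 0 0 0 0 0 0 0 0 0 0 0 0 0 0 0 0]
```

View pics/w2.png

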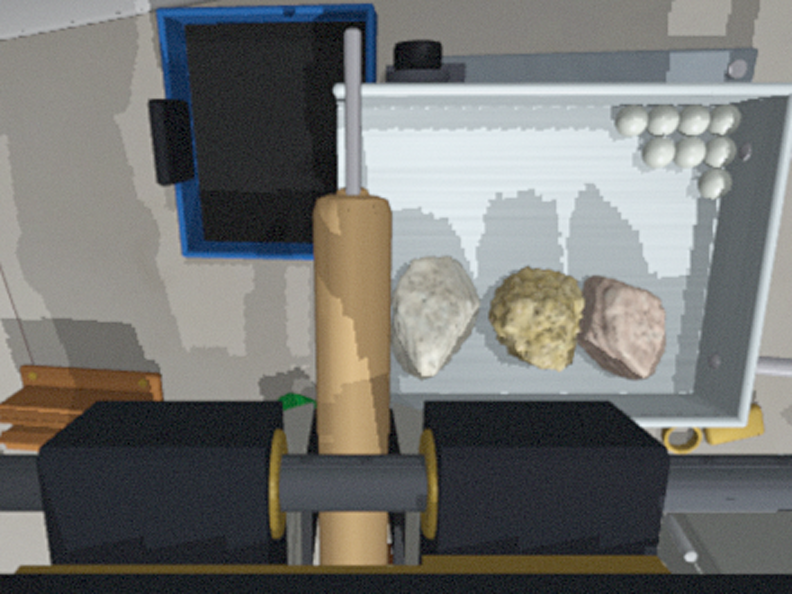

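The wrist crop shows all 8 balls at (680,150), the gypsum at (432,312), the sulphur at (537,318) and the feldspar at (625,328). The blade at (352,110) lies exactly on the tool's centre column. I look closer at the post.

Run:
```python
from plan import *
m,r=panpose(0)
im,P=snap('wrist')
q=(r.inv().apply(np.nan_to_num(P.reshape(-1,3),nan=9)-m)*1000).reshape(400,640,3)
for row in (60,80,90,95,100,104):
    print(row,[(c,)+tuple(q[row,c].round(0).astype(int)) if abs(q[row,c,0])<500 else (c,) for c in range(305,327,2)])
# other edges: front end of -x side wall (y=0 edge) 
b=(q[...,0]>-90)&(q[...,0]<-76)&(q[...,1]>-30)&(q[...,1]<40)&(q[...,2]>35)&(q[...,2]<52); print('wall top y min',np.percentile(q[b][:,1],[0,1,3,10]),np.percentile(q[b][:,0],[2,98]),np.percentile(q[b][:,2],[2,50,98]))
b=(q[...,0]>-83)&(q[...,0]<83)&(abs(q[...,1]-191)<25)&(q[...,2]>38)&(q[...,2]<52); print('back wall top y',np.percentile(q[b][:,1],[2,50,98]),np.percentile(q[b][:,2],[50]))
b=(q[...,0]>60)&(q[...,0]<100)&(abs(q[...,1]-120)<60)&(q[...,2]>38)&(q[...,2]<52); print('+x wall top x',b.sum(),np.percentile(q[b][:,0],[2,50,98]) if b.any() else '')
```

```text
60 [(305, np.int64(-92), np.int64(-19), np.int64(-84)), (307, np.int64(-92), np.int64(-17), np.int64(-84)), (309, np.int64(-81), np.int64(-12), np.int64(-2)), (311, np.int64(-54), np.int64(-6), np.int64(200)), (313, np.int64(-54), np.int64(-6), np.int64(201)), (315, np.int64(-54), np.int64(-5), np.int64(202)), (317, np.int64(-54), np.int64(-4), np.int64(201)), (319, np.int64(-54), np.int64(-3), np.int64(202)), (321, np.int64(-80), np.int64(-1), np.int64(0)), (323, np.int64(-81), np.int64(1), np.int64(-2)), (325, np.int64(-80), np.int64(3), np.int64(0))]
80 [(305, np.int64(-69), np.int64(-19), np.int64(-87)), (307, np.int64(-69), np.int64(-17), np.int64(-86)), (309, np.int64(-62), np.int64(-12), np.int64(-1)), (311, np.int64(-46), np.int64(-6), np.int64(201)), (313, np.int64(-46), np.int64(-6), np.int64(201)), (315, np.int64(-46), np.int64(-5), np.int64(201)), (317, np.int64(-46), np.int64(-4), np.int64(203)), (319, np.int64(-46), np.int64(-3), np.int64(201)), (321, np.int64(-62), np.int64(-1), np.int64(-3)), (323, np.int64(-62), np.int64(1), np.int64(-1)), (325, np.int64(-62), np.int
[... 1831 characters left out ...]
40), np.int64(-13), np.int64(-1)), (311, np.int64(-37), np.int64(-7), np.int64(201)), (313, np.int64(-37), np.int64(-6), np.int64(202)), (315, np.int64(-37), np.int64(-5), np.int64(203)), (317, np.int64(-37), np.int64(-4), np.int64(201)), (319, np.int64(-37), np.int64(-3), np.int64(201)), (321, np.int64(-37), np.int64(-2), np.int64(198)), (323, np.int64(-40), np.int64(1), np.int64(-1)), (325, np.int64(-40), np.int64(3), np.int64(-1))]
wall top y min [-14.48221823 -13.92381406 -12.72509361  -1.9674423 ] [-84.61505433 -79.89625432] [43.20655391 45.72861435 47.42198444]
back wall top y [169.22740007 195.62380371 199.4133775 ] [45.42611198]
+x wall top x 280 [77.55168515 79.35627244 82.8604773 ]
```

```bash
sed -i 's/^p0=.*/p0=np.array([.4984,-.038,.0965]);YAW=-.132/' plan.py
python3 - <<'E'
from plan import *
m,r=panpose(0)
for n in('w1','top'):
    D=np.load(n+'.npz');p=D['P'].reshape(-1,3);k=np.isfinite(p).all(1);q=r.inv().apply(p[k]-m)*1000
    b=(q[:,0]>-20)&(q[:,0]<70)&(q[:,1]<80)&(q[:,1]>-30)&(q[:,2]>8)&(q[:,2]<60)
    print(n,np.histogram(q[b][:,1],np.arange(-20,82,4))[0]); print(np.sort(q[b][:,1])[:8].round(1), q[b][q[b][:,1]<15].mean(0))
    b=(abs(q[:,0])<45)&(abs(q[:,1]-243)<22)&(q[:,2]>25)&(q[:,2]<60); print('bar',b.sum(),np.percentile(q[b],[2,50,98],axis=0).round(1))
go(*tcp([.025,0,.088+.055],0)); go(*tcp([.025,0,.088],0))
E
```

```text
w1 [  0   0   0   0   0   0   0   9 130 134 151 135 124 112  92  66  62  36
  25   6   1  36  86 108  96]
[11.3 11.4 11.6 11.6 11.8 11.9 11.9 11.9] [31.47512289 13.45187906 19.83388747]
bar 540 [[-43.7 237.1  30.9]
 [-13.2 240.5  40. ]
 [ 17.4 249.9  43.2]]
top [ 0  0  0  0  0  0  0 20 28 28 40 29 38 25 20 28 19 12  7  3  2 12 20 22
 26]
[ 9.4  9.5  9.6  9.6  9.8  9.9 10.1 10.6] [31.64546541 12.28730966 21.706321  ]
bar 171 [[-42.8 234.5  32.2]
 [  0.5 240.5  39.6]
 [ 42.6 249.8  45.4]]
calls 1 row [ 0.002   0.0018 -0.0885  0.0058 -0.003   0.0032] need>=0.28
calls 1 row [ 0.0098 -0.007  -0.1609  0.0058 -0.003   0.0032] need>=0.50
```

move_arm(
  series=[
    [0.002,0.002,-0.03,0.006,-0.003,0.003],
    [0.002,0.002,-0.06,0.006,-0.003,0.003],
    [0.002,0.002,-0.0885,0.006,-0.003,0.003],
    [0.002,0.002,-0.0885,0.006,-0.003,0.003],
  ],
)

```text
clock: 11.45
position: [0.508, -0.0257, 0.2198]
ee_rot: [0.188, 3.02, -0.172]
force: [-0.5, -0.3, -1.1]
width: 0.187
gripper_force: 40.0
```

move_arm(
  series=[
    [0.001,-0.0011,-0.009,0,0,0],
    [0.002,-0.0022,-0.018,0,0,0],
    [0.003,-0.0033,-0.027,0,0,0],
    [0.0037,-0.0042,-0.034,0,0,0],
    [0.0037,-0.0042,-0.034,0,0,0],
  ],
)

```text
clock: 11.95
position: [0.5122, -0.0285, 0.196]
ee_rot: [0.185, 3.017, -0.169]
force: [-0.5, -0.5, -0.8]
width: 0.187
gripper_force: 40.0
```

Run:
```python
from plan import *
s=readout.observe(); print(s['position'],s['force'],s['ft_torque'])
go(*tcp([.025,0,.088],0))
m,r=panpose(0)
im,P=snap('wrist')
q=(r.inv().apply(np.nan_to_num(P.reshape(-1,3),nan=9)-m)*1000).reshape(400,640,3)
b=(q[...,0]>-90)&(q[...,0]<-35)&(abs(q[...,1])<25)&(q[...,2]>60)&(q[...,2]<180); print('blade',b.sum(),np.percentile(q[b],[1,50,99],axis=0).round(1) if b.any() else '')
b=(q[...,0]>-55)&(q[...,0]<-30)&(abs(q[...,1])<25)&(q[...,2]>12)&(q[...,2]<55); print('post',b.sum(),np.percentile(q[b],[3,50,97],axis=0).round(1) if b.any() else '')
im,P=snap('scene'); save('s3.png',im,(270,140,370,240),6)
q=(r.inv().apply(np.nan_to_num(P.reshape(-1,3),nan=9)-m)*1000).reshape(400,640,3)
b=(q[...,0]>-90)&(q[...,0]<140)&(abs(q[...,1])<25)&(q[...,2]>55)&(q[...,2]<95); A=q[b]
print('scene blade',b.sum(),np.percentile(A,[1,50,99],axis=0).round(1))
```

```text
[ 0.51222571 -0.02853271  0.19601562] [-0.45136438 -0.52086291 -0.82156228] [ 0.2232383   0.19802023 -0.03889359]
calls 1 row [ 0.0046 -0.0056 -0.0378 -0.0004 -0.0005 -0.0032] need>=0.12
blade 1665 [[-76.4  -7.2 108.6]
 [-42.8   0.8 112. ]
 [-35.3   9.3 124. ]]
post 176 [[-49.  -10.4  41.2]
 [-45.9  -6.9  50.1]
 [-42.4  -2.3  52.4]]
scene blade 390 [[-75.   -5.8  55.5]
 [-15.   -1.6  73.2]
 [102.1   1.3  94. ]]
```

View pics/s3.png

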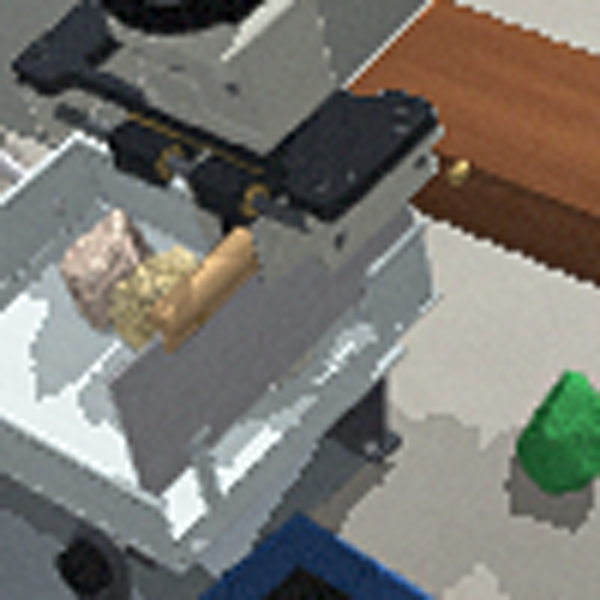

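The crop shows the blade standing behind the front post at (205,470), with its right end behind the pocket's front plate at (370,260). It is in line, so I go on down.

move_arm(
  series=[
    [0.001,-0.0011,-0.0075,0,0,0],
    [0.002,-0.0022,-0.015,0,0,0],
    [0.003,-0.0035,-0.0225,0,0,0],
    [0.0036,-0.0044,-0.03,0,0,0],
    [0.0036,-0.0044,-0.03,0,0,0],
  ],
)

```text
clock: 12.55
position: [0.5147, -0.0319, 0.1732]
ee_rot: [0.185, 3.017, -0.17]
force: [-0.8, 0.5, -0.8]
width: 0.18
gripper_force: 40.0
```

move_arm(
  series=[
    [0.0003,-0.0004,-0.003,0,0,0],
    [0.0006,-0.0008,-0.006,0,0,0],
    [0.0008,-0.001,-0.008,0,0,0],
  ],
)

```text
clock: 12.85
position: [0.516, -0.0323, 0.1691]
ee_rot: [0.184, 3.016, -0.167]
force: [-19.5, 6.4, 47.1]
width: 0.185
gripper_force: 40.0
```

Run:
```python
from plan import *
s=readout.observe(); print(s['position'],s['force'],s['ft_torque'],s['width'])
go(*tcp([.025,0,.088],0))
```

```text
[ 0.51603851 -0.03233439  0.16909147] [-19.54207184   6.40759157  47.12556304] [ 0.30896821  3.30897804 -0.30848161] 0.18505615205578618
calls 1 row [-0.0005 -0.0006 -0.0019 -0.0019  0.0002 -0.0036] need>=0.01
```

move_arm(
  series=[
    [0,0,0.002,0,0,0],
    [0,0,0.002,0,0,0],
  ],
)

```text
clock: 13.05
position: [0.5161, -0.0324, 0.1698]
ee_rot: [0.184, 3.015, -0.168]
force: [0.0, 0.2, -1.9]
width: 0.182
gripper_force: 40.0
```

move_arm(
  series=[
    [-0.002,0.0003,0,0,0,0],
    [-0.0032,0.0004,-0.0002,0,0,0],
    [-0.0032,0.0004,-0.0002,0,0,0],
  ],
)

```text
clock: 13.35
position: [0.5132, -0.0321, 0.1692]
ee_rot: [0.184, 3.016, -0.169]
force: [0.0, 0.7, -1.3]
width: 0.183
gripper_force: 40.0
```

Run:
```python
from plan import *
s=readout.observe(); print(s['position'],s['force'],s['ft_torque'],s['width'])
m,r=panpose(0); g=s['position']-R.from_rotvec(s['ee_rot']).apply([0,0,.019]); print('grasp pt in pan',r.inv().apply(g-m)*1000)
```

```text
[ 0.51316948 -0.03211667  0.16922843] [ 0.01083265  0.7049337  -1.30791431] [0.2239108  0.20678215 0.00728113] 0.18295197055678683
grasp pt in pan [22.67170545  0.11119768 89.90770699]
```

move_arm(
  series=[
    [0,0,0,0,0,0],
    [0,0,0,0,0,0],
    [0,0,0,0,0,0],
    [0,0,0,0,0,0],
  ],
  claw=-0.22,
)

```text
clock: 13.75
position: [0.5136, -0.0322, 0.1695]
ee_rot: [0.184, 3.016, -0.169]
force: [0.3, -0.9, 0.7]
width: 0.382
gripper_force: 0.0
```

move_arm(
  series=[
    [-0.004,0.005,0.03,0,0,0],
    [-0.009,0.01,0.07,0,0,0],
    [-0.017,0.018,0.133,0,0,0],
    [-0.017,0.018,0.133,0,0,0],
  ],
)

```text
clock: 14.15
position: [0.5032, -0.0177, 0.2735]
ee_rot: [0.181, 3.01, -0.164]
force: [1.1, 1.0, -1.5]
width: 0.387
gripper_force: 0.0
```

Run:
```python
from plan import *; from se import handle
s=readout.observe(); print(s['position'],s['force'],s['width'],s['joints'].round(2))
go(*tcp([0,.242,.035+.12],0)); go(*tcp([0,.242,.035],0))
m,r=panpose(0)
for n in ('scene','top','wrist'):
    im,P=snap(n); q=(r.inv().apply(np.nan_to_num(P.reshape(-1,3),nan=9)-m)*1000).reshape(400,640,3); c=im.astype(int)
    b=(q[...,2]>82)&(q[...,2]<105)&(abs(q[...,1])<20)&(abs(q[...,0])<120)&(c[...,0]>c[...,2]+30)
    print(n,b.sum(),np.percentile(q[b],[1,50,99],axis=0).round(1) if b.any() else '')
```

```text
[ 0.50316099 -0.01766384  0.27346243] [ 1.11154899  0.95538355 -1.49511068] 0.3871084589869659 [-1.14  0.19  1.17  1.95 -0.07  1.    1.49]
calls 2 row [ 0.0082  0.1563 -0.0453 -0.0014  0.0032 -0.0028] need>=1.02
calls 2 row [ 0.0168  0.1468 -0.1243 -0.0014  0.0032 -0.0028] need>=1.21
scene 271 [[-43.1  -0.6  83. ]
 [ 18.4   5.2  93.6]
 [ 84.6  16.2  98.7]]
top 0 
wrist 3220 [[-43.5   3.5  88.9]
 [  4.8  11.6  94.4]
 [ 59.   19.8  96.8]]
```

move_arm(
  series=[
    [0.008,0.156,-0.02,0,0.003,0],
    [0.008,0.156,-0.02,0,0.003,0],
    [0.008,0.156,-0.02,0,0.003,0],
    [0.008,0.156,-0.02,0,0.003,0],
  ],
)

```text
clock: 14.7
position: [0.5059, 0.101, 0.2522]
ee_rot: [0.177, 3.022, -0.173]
force: [0.2, -0.4, -0.7]
width: 0.389
gripper_force: 0.0
```

move_arm(
  series=[
    [0.008,0.156,-0.07,0,0.003,-0.005],
    [0.008,0.156,-0.07,0,0.003,-0.005],
    [0.008,0.156,-0.07,0,0.003,-0.005],
    [0.008,0.156,-0.07,0,0.003,-0.005],
  ],
)

```text
clock: 15.1
position: [0.5117, 0.2174, 0.1988]
ee_rot: [0.186, 3.025, -0.175]
force: [0.2, -0.7, -0.5]
width: 0.385
gripper_force: 0.0
```

Run:
```python
from plan import *
s=readout.observe(); print(s['position'],s['force'],s['width'],s['joints'].round(2))
m,r=panpose(0)
im,P=snap('wrist'); q=(r.inv().apply(np.nan_to_num(P.reshape(-1,3),nan=9)-m)*1000).reshape(400,640,3); c=im.astype(int)
b=(abs(q[...,0])<48)&(abs(q[...,1]-243)<22)&(q[...,2]>20)&(q[...,2]<60)
print('bar',b.sum(),np.percentile(q[b],[1,10,50,90,99],axis=0).round(1) if b.any() else '')
b=(abs(q[...,0])<75)&(abs(q[...,1]-195)<15)&(q[...,2]>38)&(q[...,2]<55)
print('backwall',b.sum(),np.percentile(q[b],[1,50,99],axis=0).round(1) if b.any() else '')
go(*tcp([0,.242,.035],0))
```

```text
[0.51167106 0.21740531 0.19881063] [ 0.23415863 -0.70545306 -0.53725315] 0.38516031662358524 [-1.31  0.47  1.    1.87 -0.29  0.97  1.24]
bar 2260 [[-47.3 238.   34.8]
 [-40.4 239.6  37.5]
 [ -7.7 245.6  40.9]
 [ 28.2 251.8  42.4]
 [ 36.9 253.3  43.2]]
backwall 991 [[-74.1 192.   44.1]
 [-31.7 195.2  46.5]
 [ 15.9 197.5  48.3]]
calls 1 row [ 0.0214 -0.0162 -0.1507  0.0025 -0.0076  0.001 ] need>=0.48
```

move_arm(
  series=[
    [0.0044,-0.0023,-0.03,0,0,0],
    [0.0088,-0.0046,-0.06,0,0,0],
    [0.0132,-0.0069,-0.09,0,0,0],
    [0.0176,-0.0092,-0.12,0,-0.004,0],
    [0.022,-0.0115,-0.1505,0.002,-0.007,0],
  ],
)

```text
clock: 15.65
position: [0.5298, 0.2035, 0.0885]
ee_rot: [0.197, 3.014, -0.167]
force: [-0.8, 0.4, -0.3]
width: 0.387
gripper_force: 0.0
```

move_arm(
  series=[
    [0,0,0,0,0,0],
    [0,0,0,0,0,0],
    [0,0,0,0,0,0],
    [0,0,0,0,0,0],
  ],
  claw=-1,
  squeeze=30,
)

```text
clock: 16.05
position: [0.5299, 0.2058, 0.0901]
ee_rot: [0.194, 3.013, -0.166]
force: [-0.0, -4.2, 4.6]
width: 0.168
gripper_force: 30.0
```

Run:
```python
from plan import *
s=readout.observe(); print(s['position'],s['force'],s['width'],s['joints'].round(2),s['gripper_force'],s['ee_rot'])
m,r=panpose(0); T0=R.from_rotvec(s['ee_rot']); g=s['position']-T0.apply([0,0,.019]); l=r.inv().apply(g-m); print('grasp in pan',l*1000)
# arc rows: rotate about axle by phi, relative to now
ax=r.apply([1,0,0]); axl=R.from_euler('z',YAW).apply([1,0,0]); c=AX
prev=s['position']
for k in range(9):
    ph=.715*k/8; W=R.from_rotvec(axl*ph); pos=c+W.apply(s['position']-c); d=pos-prev; prev=pos
    print(k,(d/.75).round(4), (axl*.715/8/np.radians(60)).round(4))
```

```text
[0.52993874 0.20584611 0.09008814] [-0.04528688 -4.2027099   4.63037068] 0.16835771425912577 [-1.15  0.61  0.86  1.96 -0.44  0.74  1.36] 30.00067412853241 [ 0.19359552  3.0134249  -0.16570916]
grasp in pan [  1.48878164 245.14464026  38.28126706]
0 [0. 0. 0.] [ 0.0846 -0.0112  0.    ]
1 [-0.0003 -0.0026  0.0268] [ 0.0846 -0.0112  0.    ]
2 [-0.0007 -0.0049  0.0265] [ 0.0846 -0.0112  0.    ]
3 [-0.001  -0.0072  0.0259] [ 0.0846 -0.0112  0.    ]
4 [-0.0013 -0.0095  0.0251] [ 0.0846 -0.0112  0.    ]
5 [-0.0016 -0.0117  0.0242] [ 0.0846 -0.0112  0.    ]
6 [-0.0018 -0.0138  0.023 ] [ 0.0846 -0.0112  0.    ]
7 [-0.0021 -0.0158  0.0217] [ 0.0846 -0.0112  0.    ]
8 [-0.0023 -0.0176  0.0202] [ 0.0846 -0.0112  0.    ]
```

move_arm(
  series=[
    [-0.0001,-0.001,0.0107,0.034,-0.0045,0],
    [-0.0002,-0.002,0.0214,0.068,-0.009,0],
    [-0.0004,-0.0036,0.0321,0.1015,-0.0134,0],
    [-0.0007,-0.0055,0.0427,0.135,-0.018,0],
    [-0.001,-0.0075,0.0533,0.169,-0.0224,0],
  ],
)

```text
clock: 16.55
position: [0.5292, 0.2003, 0.1293]
ee_rot: [0.209, 3.003, 0.104]
force: [6.2, -2.4, -12.0]
width: 0.164
gripper_force: 30.0
```

```bash
sed -i 's/^p0=.*/p0=np.array([.4987,-.036,.0963]);YAW=-.132/' plan.py
python3 - <<'E'
from plan import *
s=readout.observe(); print(s['position'],s['force'],s['width'],s['joints'].round(2),s['gripper_force'],s['ft_torque'])
# pan angle by bar pos
g=s['position']-R.from_rotvec(s['ee_rot']).apply([0,0,.019]); d=R.from_euler('z',-YAW).apply(g-AX); print(d, 'phi',np.arctan2(d[2],d[1])-np.arctan2(.051,.221)+np.radians(6), np.hypot(d[1],d[2]),np.hypot(.051,.221))
E
```

```text
[0.52921741 0.20029126 0.12933231] [  6.22568196  -2.42281466 -12.0342844 ] 0.164291928069441 [-1.04  0.45  0.8   2.01 -0.52  0.72  1.49] 29.99813050031662 [-0.77926256 -0.88629452 -0.06075793]
[-0.00516985  0.21658155  0.0699211 ] phi 0.19019756551741818 0.22758851158232696 0.22680828909014766
```

move_arm(
  series=[
    [-0.0004,-0.0028,0.0104,0.034,-0.0045,0],
    [-0.0008,-0.0057,0.0207,0.068,-0.009,0],
    [-0.0013,-0.009,0.031,0.1015,-0.0134,0],
    [-0.0018,-0.0128,0.0411,0.135,-0.018,0],
    [-0.0023,-0.0167,0.051,0.169,-0.0224,0],
  ],
)

```text
clock: 17.05
position: [0.5277, 0.1876, 0.1676]
ee_rot: [0.223, 2.969, 0.37]
force: [6.7, -1.0, -13.6]
width: 0.163
gripper_force: 30.0
```

move_arm(
  series=[
    [-0.0006,-0.0046,0.0097,0.034,-0.0045,0],
    [-0.0013,-0.0093,0.0194,0.068,-0.009,0],
    [-0.002,-0.0144,0.0289,0.1015,-0.0134,0],
    [-0.0027,-0.0199,0.0381,0.135,-0.018,0],
    [-0.0034,-0.0255,0.0472,0.169,-0.0224,0],
  ],
)

```text
clock: 17.55
position: [0.5254, 0.1683, 0.203]
ee_rot: [0.236, 2.914, 0.631]
force: [8.4, -0.9, -13.1]
width: 0.164
gripper_force: 30.0
```

```bash
cat > phi.py <<'E'
from plan import *
s=readout.observe(); print(s['clock'],s['position'],s['force'],s['width'],s['joints'].round(2),s['gripper_force'],s['ft_torque'])
g=s['position']-R.from_rotvec(s['ee_rot']).apply([0,0,.019]); d=R.from_euler('z',-YAW).apply(g-AX); print(d, 'phi',np.arctan2(d[2],d[1])-np.arctan2(.051,.221)+np.radians(6), np.hypot(d[1],d[2]))
E
python3 phi.py
```

```text
17.55 [0.5253739  0.16833724 0.20301014] [  8.41252419  -0.89680018 -13.08543118] 0.16435749712347636 [-0.7   0.26  0.67  2.08 -0.82  0.8   1.91] 29.99927580356598 [-1.64752288 -0.7466105  -0.68582397]
[-0.00479418  0.17792858  0.14190661] phi 0.5511650385217067 0.22758748661772243
```

move_arm(
  series=[
    [-0.0008,-0.0063,0.0087,0.034,-0.0045,0],
    [-0.0017,-0.0126,0.0174,0.068,-0.009,0],
    [-0.0026,-0.0193,0.0258,0.1015,-0.0134,0],
    [-0.0033,-0.0245,0.0318,0.127,-0.017,0],
    [-0.0033,-0.0245,0.0318,0.127,-0.017,0],
  ],
)

```text
clock: 18.05
position: [0.5231, 0.1493, 0.2275]
ee_rot: [0.246, 2.857, 0.824]
force: [1.9, -4.8, 2.9]
width: 0.163
gripper_force: 30.0
```

```bash
python3 phi.py
```

```text
18.05 [0.52313399 0.14928167 0.2274636 ] [ 1.93109284 -4.79268713  2.93937779] 0.16263364173963948 [-0.56  0.25  0.65  2.09 -0.95  0.91  2.09] 30.002124309539795 [-1.03158796 -0.1153611  -0.27954905]
[-0.00452648  0.15652034  0.16513913] phi 0.6901074418031805 0.22752922713148166
```

move_arm(
  series=[
    [-0.0004,-0.0028,0.0026,0.012,-0.0016,0],
    [-0.0007,-0.0055,0.0052,0.024,-0.003,0],
    [-0.0007,-0.0055,0.0052,0.024,-0.003,0],
  ],
)

```text
clock: 18.35
position: [0.5227, 0.1462, 0.2309]
ee_rot: [0.245, 2.846, 0.859]
force: [6.3, -0.4, -3.1]
width: 0.16
gripper_force: 30.0
```

move_arm(
  series=[
    [-0.0002,-0.0014,0.0013,0.006,-0.0008,0],
    [-0.0004,-0.0028,0.0026,0.012,-0.0016,0],
    [-0.0004,-0.0028,0.0026,0.012,-0.0016,0],
  ],
)

```text
clock: 18.65
position: [0.5225, 0.1445, 0.2328]
ee_rot: [0.245, 2.84, 0.876]
force: [9.0, 1.0, -6.3]
width: 0.166
gripper_force: 30.0
```

```bash
python3 phi.py
```

```text
18.65 [0.52245864 0.14446931 0.23277388] [ 8.99293309  0.96581713 -6.32626975] 0.166405550055463 [-0.53  0.25  0.65  2.1  -0.98  0.95  2.14] 30.00370502471924 [-1.03971831 -0.87557612 -0.94530834]
[-0.0045411   0.15108112  0.17006706] phi 0.722369276751426 0.22748254507933913
```

move_arm(
  series=[
    [-0.0002,-0.0014,0.0013,0.006,-0.0008,0],
    [-0.0004,-0.0028,0.0026,0.012,-0.0016,0],
    [-0.0004,-0.0028,0.0026,0.012,-0.0016,0],
  ],
)

```text
clock: 18.95
position: [0.5222, 0.1436, 0.2339]
ee_rot: [0.244, 2.835, 0.894]
force: [16.2, 9.8, -19.0]
width: 0.16
gripper_force: 30.0
```

```bash
python3 phi.py
```

```text
18.95 [0.52223753 0.14355606 0.23392249] [ 16.15214879   9.76467544 -18.95464794] 0.15960731325779826 [-0.51  0.25  0.65  2.1  -1.    0.96  2.16] 30.00126153230667 [-1.12333094 -1.83828981 -1.58348001]
[-0.00461962  0.14995757  0.17108625] phi 0.7290367229336255 0.22750335695763665
```

move_arm(
  series=[
    [0.0002,0.0015,-0.0014,0,0,0],
    [0.0002,0.0015,-0.0014,0,0,0],
    [0.0002,0.0015,-0.0014,0,0,0],
    [0.0002,0.0015,-0.0014,0,0,0],
  ],
  claw=-0.22,
)

```text
clock: 19.35
position: [0.5205, 0.1439, 0.2333]
ee_rot: [0.245, 2.837, 0.897]
force: [0.3, 0.1, -0.0]
width: 0.385
gripper_force: 0.0
```

```bash
python3 phi.py
python3 - <<'E'
from plan import *
s=readout.observe(); T=R.from_rotvec(s['ee_rot']); u=-T.apply([0,0,1]); print('retreat .1',(u*.1/.75).round(4))
# straightedge grasp at tipped, at current-ish orientation
print('pre');go(*tcp([.022,0,.088+.09],.715)); print('fin'); go(*tcp([.022,0,.088],.715))
im,P=snap('scene'); save('s4.png',im,(230,120,430,300),3.5); np.savez('s4',im=im,P=P)
E
```

```text
19.35 [0.52052287 0.14394186 0.23329063] [ 0.31141531  0.07483716 -0.0249649 ] 0.385004873568068 [-0.51  0.25  0.65  2.1  -1.    0.96  2.16] 0.0 [-0.58604421  0.26493501 -0.06400139]
[-0.00632746  0.15009137  0.17044456] phi 0.7267313216040876 0.22710959403760597
retreat .1 [-0.0263 -0.0739  0.1078]
pre
calls 2 row [-0.0216 -0.1855 -0.0154 -0.0041  0.0004  0.0006] need>=1.17
fin
calls 2 row [-0.0099 -0.1527 -0.0642 -0.0041  0.0004  0.0006] need>=1.04
```

View pics/s4.png

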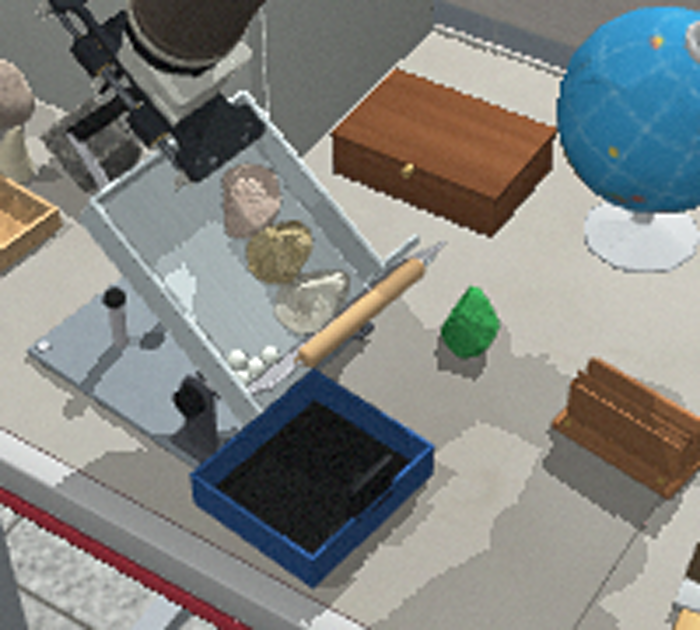

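Run:
```python
from plan import *
m,r=panpose(.715)
D=np.load('s4.npz'); q=(r.inv().apply(np.nan_to_num(D['P'].reshape(-1,3),nan=9)-m)*1000); c=D['im'].reshape(-1,3).astype(int)
b=(q[:,2]>75)&(q[:,2]<110)&(abs(q[:,1])<30)&(abs(q[:,0])<120)&(c[:,0]>c[:,2]+30); A=q[b]
print(b.sum(),np.percentile(A,[1,50,99],axis=0).round(1)); print(np.polyfit(A[:,0],A[:,1],1),np.polyfit(A[:,0],A[:,2],1))
b=(abs(q[:,0])<60)&(q[:,1]>80)&(q[:,1]<180)&(abs(q[:,2])<12); print('floor z',np.median(q[b][:,2]),np.polyfit(q[b][:,1],q[b][:,2],1))
n=0
from tray import tray
n_,rr,im,P=tray('scene',(.4286,-.1)); print(rr)
```

```text
275 [[-43.8 -15.6  84.3]
 [ 17.2  -6.9  94.9]
 [ 84.6   1.  101.3]]
[-0.00756889 -6.89804273] [8.58394461e-03 9.47044128e+01]
floor z 0.5418925460301559 [-0.00266988  1.01025983]
((429.8631591796875, -100.6418685913086), (134.35086059570312, 156.29481506347656), 81.63236236572266)
```

move_arm(
  series=[
    [-0.005,-0.015,0.022,0,0,0],
    [-0.013,-0.037,0.054,0,0,0],
    [-0.02,-0.055,0.081,0,0,0],
    [-0.026,-0.074,0.108,0,0,0],
  ],
)

```text
clock: 19.85
position: [0.5007, 0.0876, 0.3149]
ee_rot: [0.246, 2.837, 0.896]
force: [1.1, 0.3, -0.4]
width: 0.389
gripper_force: 0.0
```

move_arm(
  series=[
    [-0.008,-0.15,-0.03,-0.004,0,0],
    [-0.008,-0.15,-0.03,-0.004,0,0],
    [-0.008,-0.15,-0.03,-0.004,0,0],
    [-0.008,-0.15,-0.03,-0.004,0,0],
  ],
)

```text
clock: 20.25
position: [0.4952, -0.0272, 0.291]
ee_rot: [0.253, 2.838, 0.887]
force: [-0.1, -0.2, -0.2]
width: 0.39
gripper_force: 0.0
```

Run:
```python
from plan import *
s=readout.observe(); print(s['position'],s['force'],s['width'],s['joints'].round(2))
print('pre');go(*tcp([.022,-.004,.088+.09],.715)); print('fin'); go(*tcp([.022,-.004,.088],.715))
m,r=panpose(.715)
im,P=snap('wrist'); q=(r.inv().apply(np.nan_to_num(P.reshape(-1,3),nan=9)-m)*1000); c=im.reshape(-1,3).astype(int)
b=(q[:,2]>75)&(q[:,2]<110)&(abs(q[:,1])<30)&(abs(q[:,0])<120)&(c[:,0]>c[:,2]+30); A=q[b]
print(b.sum(),np.percentile(A,[1,50,99],axis=0).round(1) if b.any() else '')
```

```text
[ 0.49516321 -0.02716218  0.29096745] [-0.09322004 -0.2244206  -0.18676242] 0.38980097883642734 [-0.27  0.24  0.81  1.97 -0.83  1.28  2.29]
pre
calls 1 row [-1.000e-02 -1.473e-01 -1.108e-01 -2.700e-03 -1.000e-04  6.500e-03] need>=0.58
fin
calls 1 row [ 1.350e-02 -8.150e-02 -2.084e-01 -2.700e-03 -1.000e-04  6.500e-03] need>=0.70
3571 [[-44.5 -13.4  75.4]
 [ -8.4  -2.6  93.6]
 [ 34.5   1.8  96.5]]
```

move_arm(
  series=[
    [-0.01,-0.15,-0.109,-0.003,0,0.0065],
    [-0.01,-0.15,-0.109,-0.003,0,0.0065],
    [-0.01,-0.15,-0.109,-0.003,0,0.0065],
    [-0.01,-0.15,-0.109,-0.003,0,0.0065],
  ],
  claw=0.0,
)

```text
clock: 20.7
position: [0.4867, -0.1388, 0.2068]
ee_rot: [0.242, 2.846, 0.885]
force: [0.4, 0.5, 0.0]
width: 0.501
gripper_force: 0.0
```

Run:
```python
from plan import *
s=readout.observe(); print(s['position'],s['force'],s['width'],s['joints'].round(2))
go(*tcp([.022,-.0065,.088],.715))
m,r=panpose(.715)
im,P=snap('wrist'); q=(r.inv().apply(np.nan_to_num(P.reshape(-1,3),nan=9)-m)*1000); c=im.reshape(-1,3).astype(int)
b=(q[:,2]>75)&(q[:,2]<110)&(abs(q[:,1])<30)&(abs(q[:,0])<120)&(c[:,0]>c[:,2]+30); A=q[b]
print(b.sum(),np.percentile(A,[1,50,99],axis=0).round(1) if b.any() else '')
save('w4.png',im,(120,0,560,330),1.6)
```

```text
[ 0.48673715 -0.13883031  0.20683257] [0.42473663 0.51869518 0.03545443] 0.5013695684802061 [ 0.02  0.48  0.8   1.94 -0.91  1.36  2.65]
calls 1 row [ 0.0244  0.0647 -0.0982 -0.     -0.0038 -0.0017] need>=0.38
3719 [[-43.7 -15.7  87.5]
 [  2.   -7.4  94.3]
 [ 82.    1.3  96.8]]
```

View pics/w4.png

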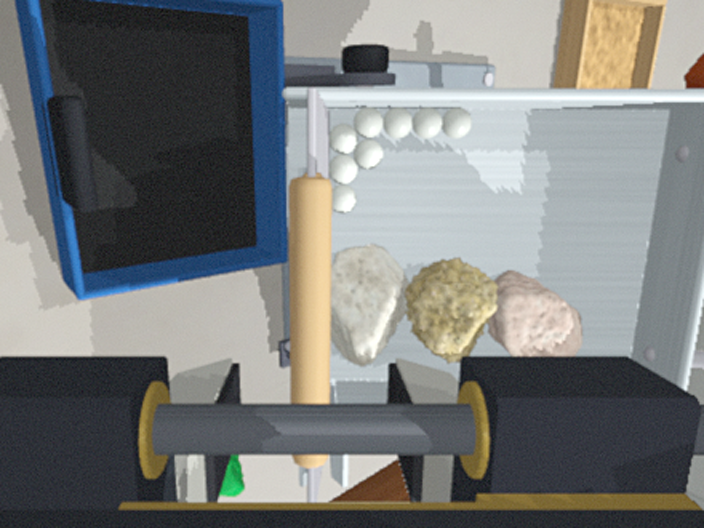

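The wrist view shows the blade shutting the mouth at (313,130), with all 8 balls in the low corner around (380,140). The specimens sit at (365,303), (450,308) and (537,313), away from the gap, and the tray is in place.

move_arm(
  series=[
    [0.006,0.016,-0.025,0,-0.001,0],
    [0.012,0.032,-0.05,0,-0.002,0],
    [0.018,0.048,-0.075,0,-0.003,0],
    [0.0244,0.0647,-0.0982,0,-0.004,-0.002],
    [0.0244,0.0647,-0.0982,0,-0.004,-0.002],
  ],
)

```text
clock: 21.25
position: [0.5059, -0.0832, 0.1359]
ee_rot: [0.229, 2.839, 0.892]
force: [-0.1, -0.0, 0.4]
width: 0.501
gripper_force: 0.0
```

Run:
```python
from plan import *
s=readout.observe(); print(s['position'],s['force'],s['width'],s['joints'].round(2))
go(*tcp([.022,-.0065,.088],.715))
```

```text
[ 0.50590075 -0.08321059  0.13588894] [-0.05773413 -0.00198427  0.43359624] 0.5011488358811437 [ 0.01  0.54  0.67  2.04 -1.03  1.19  2.71]
calls 1 row [-0.0012 -0.0095 -0.0036 -0.0043  0.0035 -0.0082] need>=0.03
```

Joint 7 is close to its limit at 2.71 of 2.74, so I back off and take the same grasp with the tool turned by half a turn.

move_arm(
  series=[
    [-0.007,-0.02,0.029,0,0,0],
    [-0.014,-0.04,0.058,0,0,0],
    [-0.021,-0.059,0.086,0,0,0],
    [-0.021,-0.059,0.086,0.03,0.083,-0.121],
    [-0.021,-0.059,0.086,0.059,0.166,-0.243],
  ],
)

```text
clock: 21.75
position: [0.4908, -0.1326, 0.2033]
ee_rot: [0.682, 2.846, 0.937]
force: [0.7, -0.0, -0.1]
width: 0.504
gripper_force: 0.0
```

move_arm(
  series=[
    [0,0,0,0.118,0.333,-0.485],
    [0,0,0,0.118,0.333,-0.485],
    [0,0,0,0.118,0.333,-0.485],
    [0,0,0,0.118,0.333,-0.485],
    [0,0,0,0.118,0.333,-0.485],
  ],
)

```text
clock: 22.25
position: [0.4906, -0.1316, 0.202]
ee_rot: [-1.495, -2.454, -0.906]
force: [1.0, 0.0, -0.2]
width: 0.5
gripper_force: 0.0
```

move_arm(
  series=[
    [0,0,0,0.118,0.333,-0.485],
    [0,0,0,0.118,0.333,-0.485],
    [0,0,0,0.118,0.333,-0.485],
    [0,0,0,0.118,0.333,-0.485],
    [0,0,0,0.118,0.333,-0.485],
  ],
)

```text
clock: 22.75
position: [0.4904, -0.1319, 0.2014]
ee_rot: [-2.065, -1.779, -0.761]
force: [0.5, 0.0, -0.7]
width: 0.502
gripper_force: 0.0
```

move_arm(
  series=[
    [0,0,0,0.118,0.333,-0.485],
    [0,0,0,0.118,0.333,-0.485],
    [0,0,0,0.118,0.333,-0.485],
    [0,0,0,0.118,0.333,-0.485],
    [0,0,0,0.118,0.333,-0.485],
  ],
)

```text
clock: 23.25
position: [0.4903, -0.1321, 0.2009]
ee_rot: [-2.409, -1.012, -0.565]
force: [-0.4, -0.6, 0.8]
width: 0.503
gripper_force: 0.0
```

```bash
cat >> plan.py <<'E'
def tcpf(l,phi): 
    m,r=panpose(phi); return tcp(l,phi,toolR(r,True))
E
python3 - <<'E'
from plan import *
s=readout.observe(); print(s['position'],s['force'],s['width'],s['joints'].round(2))
print('pre');go(*tcpf([.022,-.0065,.088+.08],.715)); print('fin'); go(*tcpf([.022,-.0065,.088],.715))
E
```

```text
[ 0.4902951  -0.13207246  0.20090764] [-0.36788681 -0.60039754  0.84859281] 0.5034128664840545 [-0.18  0.66  1.18  1.96 -1.05  1.58  0.65]
pre
calls 2 row [-0.0006 -0.0014 -0.0018  0.0839  0.2526 -0.3752] need>=1.31
fin
calls 2 row [ 0.0098  0.0278 -0.0451  0.0839  0.2526 -0.3752] need>=1.31
```

move_arm(
  series=[
    [0,-0.001,-0.001,0.084,0.253,-0.375],
    [0,-0.001,-0.001,0.084,0.253,-0.375],
    [0,-0.001,-0.001,0.084,0.253,-0.375],
    [0,-0.001,-0.001,0.084,0.253,-0.375],
  ],
)

```text
clock: 23.65
position: [0.4902, -0.1329, 0.2]
ee_rot: [-2.531, -0.398, -0.393]
force: [0.2, 0.7, 0.6]
width: 0.498
gripper_force: 0.0
```

move_arm(
  series=[
    [0,-0.001,-0.001,0.084,0.253,-0.375],
    [0,-0.001,-0.001,0.084,0.253,-0.375],
    [0,-0.001,-0.001,0.084,0.253,-0.375],
    [0,-0.001,-0.001,0.084,0.253,-0.375],
  ],
)

```text
clock: 24.05
position: [0.4902, -0.1337, 0.1994]
ee_rot: [-2.524, 0.216, -0.206]
force: [-1.7, -0.8, 0.9]
width: 0.498
gripper_force: 0.0
```

Run:
```python
from plan import *
s=readout.observe(); print(s['position'],s['force'],s['width'],s['joints'].round(2))
go(*tcpf([.022,-.0065,.088],.715))
m,r=panpose(.715)
im,P=snap('wrist'); q=(r.inv().apply(np.nan_to_num(P.reshape(-1,3),nan=9)-m)*1000); c=im.reshape(-1,3).astype(int)
b=(q[:,2]>75)&(q[:,2]<110)&(abs(q[:,1])<30)&(abs(q[:,0])<120)&(c[:,0]>c[:,2]+30); A=q[b]
print(b.sum(),np.percentile(A,[1,50,99],axis=0).round(1) if b.any() else '')
```

```text
[ 0.49023417 -0.13370925  0.199398  ] [-1.70379887 -0.77521088  0.86597523] 0.49800695498306013 [-0.22  0.73  1.28  1.96 -1.08  1.65 -0.27]
calls 1 row [ 0.0197  0.0578 -0.0883 -0.0005 -0.0004 -0.0003] need>=0.34
4015 [[-41.6 -15.7  87.3]
 [ 38.1  -7.3  94.3]
 [ 84.3   1.3  96.7]]
```

move_arm(
  series=[
    [0.005,0.0145,-0.022,0,0,0],
    [0.01,0.029,-0.044,0,0,0],
    [0.015,0.0435,-0.066,0,0,0],
    [0.0197,0.0578,-0.0883,0,0,0],
    [0.0197,0.0578,-0.0883,0,0,0],
  ],
)

```text
clock: 24.6
position: [0.5042, -0.0872, 0.1301]
ee_rot: [-2.522, 0.213, -0.2]
force: [0.1, 0.7, 0.6]
width: 0.504
gripper_force: 0.0
```

Run:
```python
from plan import *
s=readout.observe(); print(s['position'],s['force'],s['width'],s['joints'].round(2))
go(*tcpf([.022,-.0065,.088],.715))
```

```text
[ 0.50422043 -0.08716778  0.13008319] [0.05805421 0.671008   0.56123899] 0.5037513346853473 [-0.27  0.81  1.21  2.06 -1.21  1.56 -0.21]
calls 1 row [ 0.0011 -0.0042  0.0042 -0.0028 -0.0041 -0.0034] need>=0.02
```

move_arm(
  series=[
    [0.001,-0.004,0.004,0,0,0],
    [0.001,-0.004,0.004,0,0,0],
    [0.001,-0.004,0.004,0,0,0],
    [0.001,-0.004,0.004,0,0,0],
    [0.001,-0.004,0.004,0,0,0],
  ],
  claw=-1,
  squeeze=35,
)

```text
clock: 25.1
position: [0.5059, -0.094, 0.1363]
ee_rot: [-2.524, 0.218, -0.207]
force: [-1.5, -1.6, 3.1]
width: 0.185
gripper_force: 35.0
```

```bash
cat > st.py <<'E'
from plan import *
import sys
phi=float(sys.argv[1]); s=readout.observe(); print(s['clock'],s['position'],'F',s['force'].round(1),s['width'],s['joints'].round(2),s['gripper_force'])
m,r=panpose(phi); g=s['position']-R.from_rotvec(s['ee_rot']).apply([0,0,.019]); print('grasp in pan',(r.inv().apply(g-m)*1000).round(1)); M=r.as_matrix(); print('1mm x,y,z rows',(M.T/750).round(5).tolist(),'F in pan',r.inv().apply(s['force']).round(1))
E
python3 st.py .715; python3 -c "
from tray import *
print(tray('scene',(.4286,-.1))[:2])"
```

```text
25.1 [ 0.50586167 -0.09396091  0.13633014] F [-1.5 -1.6  3.1] 0.1853351452662214 [-0.26  0.81  1.21  2.05 -1.2   1.57 -0.22] 35.000876784324646
grasp in pan [23.8 -7.6 92.4]
1mm x,y,z rows [[0.0013, -0.00027, 0.00013], [0.00014, 0.00108, 0.00076], [-0.00026, -0.00073, 0.00108]] F in pan [-0.9  0.4  3.7]
(np.int64(669), ((428.8195495605469, -100.50715637207031), (135.82069396972656, 155.31297302246094), 82.23395538330078))
```

move_arm(
  series=[
    [0.0063,-0.0013,0.0006,0,0,0],
    [0.0126,-0.0026,0.0012,0,0,0],
    [0.0188,-0.0039,0.0019,0,0,0],
    [0.025,-0.0052,0.0025,0,0,0],
    [0.0313,-0.0065,0.0031,0,0,0],
  ],
)

```text
clock: 25.65
position: [0.5285, -0.0987, 0.1385]
ee_rot: [-2.524, 0.219, -0.204]
force: [-5.9, -1.9, 6.4]
width: 0.186
gripper_force: 35.0
```

move_arm(
  series=[
    [0,0,0,0,0,0],
    [0,0,0,0,0,0],
    [0,0,0,0,0,0],
    [0,0,0,0,0,0],
    [0,0,0,0,0,0],
  ],
)

```text
clock: 26.15
position: [0.5292, -0.0988, 0.1385]
ee_rot: [-2.524, 0.219, -0.206]
force: [-3.0, -2.3, 5.9]
width: 0.183
gripper_force: 35.0
```

```bash
python3 st.py .715
python3 - <<'E'
from h import *
a,_=snap('scene'); b,_=snap('top')
f=lambda im,x: cv2.resize(im[x[1]:x[3],x[0]:x[2]],(400,400),interpolation=cv2.INTER_CUBIC)
save('c5.png',np.hstack([f(a,(260,170,380,290)),f(b,(240,180,360,300))]))
E
```

```text
26.15 [ 0.52924691 -0.09882882  0.13850798] F [-3.  -2.3  5.9] 0.18314143748734255 [-0.25  0.82  1.2   1.99 -1.22  1.58 -0.26] 35.00091254711151
grasp in pan [47.8 -7.8 92.2]
1mm x,y,z rows [[0.0013, -0.00027, 0.00013], [0.00014, 0.00108, 0.00076], [-0.00026, -0.00073, 0.00108]] F in pan [-1.9  1.2  6.7]
```

View pics/c5.png

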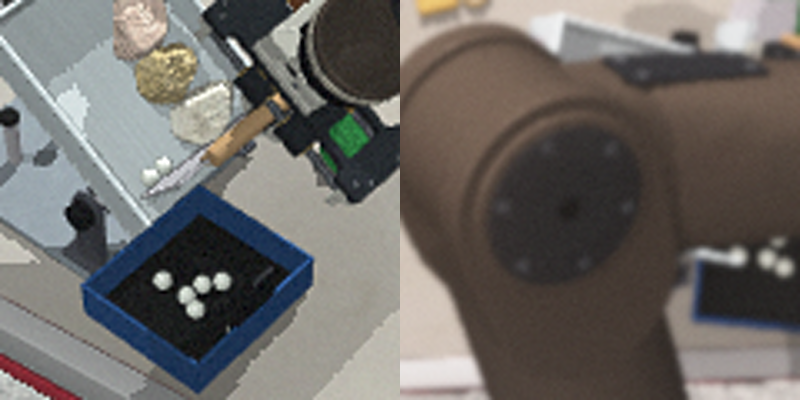

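The left half shows 6 balls in the tray and 2 still in the pan at (150,175) and (165,163). I wait a moment and look again.

move_arm(
  series=[
    [0,0,0,0,0,0],
    [0,0,0,0,0,0],
    [0,0,0,0,0,0],
    [0,0,0,0,0,0],
    [0,0,0,0,0,0],
  ],
)

```text
clock: 26.75
position: [0.5293, -0.0989, 0.1385]
ee_rot: [-2.524, 0.219, -0.207]
force: [-1.7, -2.7, 4.5]
width: 0.185
gripper_force: 35.0
```

```bash
cat > balls.py <<'E'
from plan import *
import sys
phi=float(sys.argv[1]); m,r=panpose(phi)
def balls(name,show=True):
    im,P=snap(name); c=im.astype(int); q=(r.inv().apply(np.nan_to_num(P.reshape(-1,3),nan=9)-m)*1000).reshape(400,640,3)
    b=(q[...,0]>-78)&(q[...,0]<75)&(q[...,1]>4)&(q[...,1]<185)&(q[...,2]>7)&(q[...,2]<22)
    n,l,st,ce=cv2.connectedComponentsWithStats(b.astype(np.uint8))
    for i in range(1,n):
        if st[i,4]>=6: print(name,'pan obj',ce[i].round(0),st[i,4],np.median(q[l==i],axis=0).round(0),np.median(im[l==i],axis=0))
    t=(np.abs(P[...,0]-.429)<.09)&(np.abs(P[...,1]+.1)<.08)&(P[...,2]<.04)&(c.min(-1)>110)&(c.max(-1)-c.min(-1)<40)
    n,l,st,ce=cv2.connectedComponentsWithStats(t.astype(np.uint8))
    print(name,'tray',[(ce[i].round(0).tolist(),st[i,4],np.nanmedian(P[l==i],axis=0).round(3).tolist()) for i in range(1,n) if st[i,4]>=5])
for n in sys.argv[2:]: balls(n)
E
python3 balls.py .715 scene wrist
```

```text
scene pan obj [295. 178.] 49 [ 19. 125.  15.] [154. 141. 129.]
scene pan obj [311. 183.] 9 [54. 87. 20.] [109.  98.  73.]
scene pan obj [310. 201.] 92 [11. 44. 17.] [147.5 136.5 114.5]
scene pan obj [307. 221.] 45 [-30.  10.  13.] [189. 193. 185.]
scene tray [([354.0, 254.0], np.int32(40), [0.505, -0.176, 0.001]), ([326.0, 254.0], np.int32(42), [0.445, -0.113, 0.019]), ([308.0, 254.0], np.int32(20), [0.417, -0.072, 0.019]), ([317.0, 260.0], np.int32(42), [0.411, -0.105, 0.019]), ([291.0, 272.0], np.int32(168), [0.35, -0.056, 0.0]), ([334.0, 282.0], np.int32(54), [0.385, -0.178, 0.0]), ([316.0, 382.0], np.int32(1006), [0.411, -0.069, -0.799])]
wrist pan obj [282. 195.] 487 [58. 14. 17.] [129. 129. 121.]
wrist pan obj [166. 204.] 1184 [52. 95. 17.] [111. 101.  88.]
wrist pan obj [ 85. 197.] 7 [ 58. 140.  21.] [150. 146. 141.]
wrist pan obj [239. 212.] 84 [45. 43. 16.] [123.  122.  114.5]
wrist pan obj [ 80. 205.] 8 [ 53. 144.  21.] [161.  151.5 143. ]
wrist pan obj [295. 304.] 46 [-24.   7.  13.] [145.5 151.5 144.5]
wrist tray [([491.0, 230.0], np.int32(2143), [0.51, -0.16, -0.0]), ([348.0, 223.0], np.int32(16), [0.515, -0.036, -0.0]), ([377.0, 220.0], np.int32(125), [0.517, -0.066, -0.0]), ([531.0, 297.0], np.int32(152), [0.461, -0.178, -0.0]), ([534.0, 393.0], np.int32(156), [0.389, -0.176, -0.0])]
```

Two balls hang on the blade at pan x of about -30, held by friction. I ease the gap shut to carry them down and then open it quickly again.

move_arm(
  series=[
    [-0.0063,0.0013,-0.0006,0,0,0],
    [-0.0126,0.0026,-0.0012,0,0,0],
    [-0.0188,0.0039,-0.0019,0,0,0],
    [-0.025,0.0052,-0.0025,0,0,0],
    [-0.029,0.006,-0.0029,0,0,0],
  ],
)

```text
clock: 27.35
position: [0.508, -0.0944, 0.1365]
ee_rot: [-2.524, 0.218, -0.209]
force: [3.6, -3.6, 5.6]
width: 0.185
gripper_force: 35.0
```

move_arm(
  series=[
    [0.029,-0.006,0.0029,0,0,0],
    [0.029,-0.006,0.0029,0,0,0],
    [0.029,-0.006,0.0029,0,0,0],
    [0.029,-0.006,0.0029,0,0,0],
    [0.029,-0.006,0.0029,0,0,0],
  ],
)

```text
clock: 27.85
position: [0.5296, -0.0989, 0.1386]
ee_rot: [-2.524, 0.218, -0.208]
force: [1.5, -3.0, 5.4]
width: 0.186
gripper_force: 35.0
```

```bash
python3 balls.py .715 scene | grep -v tray; python3 st.py .715
```

```text
scene pan obj [297. 171.] 16 [ 39. 140.  18.] [165. 152. 142.]
scene pan obj [304. 197.] 120 [ 8. 66. 17.] [146. 136. 116.]
27.9 [ 0.52961338 -0.09893299  0.13854465] F [ 2.8 -3.   5.4] 0.18458163841039527 [-0.25  0.82  1.19  1.99 -1.21  1.58 -0.26] 35.00214457511902
grasp in pan [48.2 -7.8 92.2]
1mm x,y,z rows [[0.0013, -0.00027, 0.00013], [0.00014, 0.00108, 0.00076], [-0.00026, -0.00073, 0.00108]] F in pan [3.9 0.9 5.5]
```

Run:
```python
from h import *
a,_=snap('scene'); b,_=snap('wrist')
f=lambda im,x: cv2.resize(im[x[1]:x[3],x[0]:x[2]],(400,400),interpolation=cv2.INTER_CUBIC)
save('c6.png',np.hstack([f(a,(260,170,380,290)),f(b,(40,0,440,400))]))
```

```text
(no output)
```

View pics/c6.png

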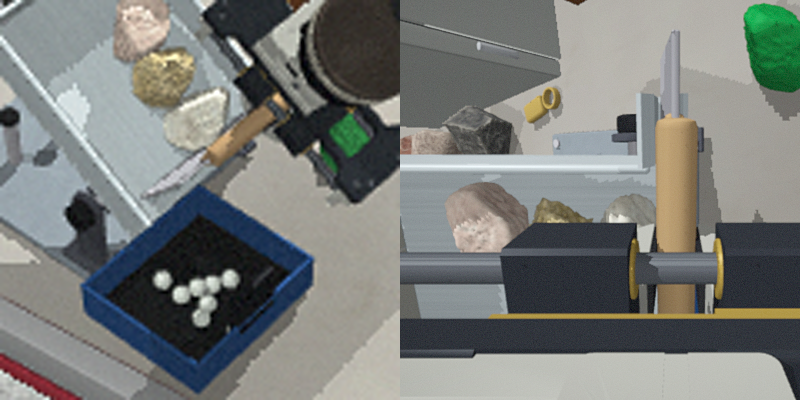

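move_arm(
  series=[
    [0,0,0,0,0,0],
    [0,0,0,0,0,0],
    [0,0,0,0,0,0],
    [0,0,0,0,0,0],
  ],
)

```text
clock: 28.4
position: [0.5296, -0.0989, 0.1386]
ee_rot: [-2.524, 0.218, -0.208]
force: [1.6, -3.3, 5.1]
width: 0.189
gripper_force: 35.0
```

```bash
cat > cnt.py <<'E'
from plan import *
import sys
def cnt(name,ctr,yaw,z0=.006):
    im,P=snap(name); q=R.from_euler('z',-yaw).apply(np.nan_to_num(P.reshape(-1,3),nan=9)-[*ctr,0])*1000; c=im.reshape(-1,3).astype(int)
    b=(abs(q[:,0])<72)&(abs(q[:,1])<60)&(q[:,2]>9)&(q[:,2]<30)&(c.min(1)>90)&(c.max(1)-c.min(1)<45)
    A=q[b]; tops=[]
    H=np.zeros((130,150),np.uint8); H[(A[:,1]+65).astype(int),(A[:,0]+75).astype(int)]=255
    H=cv2.morphologyEx(H,cv2.MORPH_CLOSE,np.ones((5,5))); n,l,st,ce=cv2.connectedComponentsWithStats(H)
    print(name,b.sum(),[((ce[i]-[75,65]).round().tolist(),int(st[i,4])) for i in range(1,n) if st[i,4]>10]); return im
if __name__=='__main__':
    for n in sys.argv[1:]:
        im=cnt(n,(.4288,-.1005),-.135)
E
python3 cnt.py scene top
python3 - <<'E'
from h import *
im,_=snap('scene'); np.set_printoptions(linewidth=250)
print(im[205:240,285:345].min(-1)[::1, ::1].tolist().__len__())
g=im[204:244:1,284:344:2].min(-1)
for i,row in enumerate(g[::2]): print(204+2*i,' '.join('%3d'%v for v in row))
E
```

```text
scene 157 [([-6.0, -28.0], 95), ([-24.0, -24.0], 101), ([28.0, -17.0], 104), ([13.0, -8.0], 92), ([-5.0, -3.0], 120), ([-18.0, 7.0], 110), ([-14.0, 29.0], 107)]
top 118 [([-14.0, -53.0], 80), ([-5.0, -27.0], 116), ([-23.0, -24.0], 126), ([-4.0, -4.0], 138), ([-18.0, 7.0], 123), ([-10.0, 29.0], 90)]
35
204 213 165 169 168 167 172 168 170 175 171 176 173 143 169 151 171 160 176 161 162 190 156 133 168  85  61  82  84  87  41
206 214 169 168 169 171 167 173 172 168 174 171 170 171 178 174 162 142 166 183 165 172 156 144  95  64  81  87  84  76  21
208 217 170 172 171 172 174 171 169 171 168 175 173 172 180 177 178 157 134 168 167 178 128  96  72  76  86  80  69  77  71
210 200 165 170 167 167 174 172 174 170 175 169 173 173 188 182 176 146 156 160 170 148  90 123  79  89  82  74 152 112  94
212 196 140 168 172 169 170 173 171 173 165 173 173 175 139 164 168 185 155 180 170 106 125 114  90  76  77 132 164 163 135
214 106 219 140 167 167 174 171 168 171 176 171 172 169 173 141 114 156 173 107 127 122 117  87  70  88  84 105 158 160 161
216 131 141 246 142 169 167 169 171 171 169 174 170 1
[... 982 characters left out ...]
 175 174 142 143  26  28  33  27  23  27  27  29  22  57 156 155 155 159 152 150
234  23  25  33  53 135 139 129 129 107 216 141 178 105  29  28  27  29  28  29  26  26  30  25  28  31 136 155 153 148 152
236  21  19  20  43 163 158 131 129 130 133 247  70  28  25  28  30  30  13  12  19  29  22  29  31  27  24  28 152 150 151
238  12  30  46  47 164 156 152 133 130 132  70  22  31  30  28  26  24  21  19  15  15  20  29  25  26  22  29  28  96 147
240  51  46  45  47 158 154 158 154 141  18  31  26  18  25  26  29  20  22  19  13  22   8   5  24  25  28  26  31  33  32
242  47  51  49  44 168 157  98 160  19  27  20  26  29  26  19  18  27  20  22  25  29  16  26  16  22  25  28  28  30  30
```

move_arm(
  series=[
    [-0.0063,0.0013,-0.0006,0,0,0],
    [-0.0126,0.0026,-0.0012,0,0,0],
    [-0.0188,0.0039,-0.0019,0,0,0],
    [-0.025,0.0052,-0.0025,0,0,0],
    [-0.0315,0.0065,-0.0031,0,0,0],
  ],
)

```text
clock: 29.05
position: [0.5062, -0.0941, 0.1363]
ee_rot: [-2.524, 0.218, -0.209]
force: [3.7, -3.4, 4.8]
width: 0.19
gripper_force: 35.0
```

move_arm(
  series=[
    [0,0,0,0,0,0],
    [0,0,0,0,0,0],
  ],
)

```text
clock: 29.25
position: [0.5054, -0.0939, 0.1362]
ee_rot: [-2.524, 0.219, -0.207]
force: [-0.5, -4.0, 7.3]
width: 0.182
gripper_force: 35.0
```

```bash
python3 st.py .715; python3 cnt.py top scene
```

```text
29.25 [ 0.50543301 -0.09386328  0.13621547] F [-0.5 -4.   7.3] 0.18235260840216336 [-0.26  0.8   1.21  2.05 -1.2   1.56 -0.22] 35.00112533569336
grasp in pan [23.4 -7.6 92.3]
1mm x,y,z rows [[0.0013, -0.00027, 0.00013], [0.00014, 0.00108, 0.00076], [-0.00026, -0.00073, 0.00108]] F in pan [1.  0.9 8.2]
top 27 [([-23.0, -23.0], 140)]
scene 157 [([-14.0, -26.0], 176), ([27.0, -18.0], 78), ([13.0, -8.0], 68), ([-5.0, -5.0], 126), ([-19.0, 6.0], 102), ([-15.0, 27.0], 90)]
```

Shut again. Next I release and retract towards the handle.

move_arm(
  series=[
    [0,0,0,0,0,0],
    [0,0,0,0,0,0],
    [0,0,0,0,0,0],
    [0,0,0,0,0,0],
  ],
  claw=-0.22,
)

```text
clock: 29.75
position: [0.5054, -0.0932, 0.1356]
ee_rot: [-2.524, 0.218, -0.205]
force: [0.3, 0.3, -0.3]
width: 0.386
gripper_force: 0.0
```

move_arm(
  series=[
    [-0.005,-0.0145,0.022,0,0,0],
    [-0.01,-0.029,0.044,0,0,0],
    [-0.015,-0.0435,0.066,0,0,0],
    [-0.02,-0.058,0.088,0,0,0],
  ],
)

```text
clock: 30.15
position: [0.4903, -0.1373, 0.2024]
ee_rot: [-2.524, 0.218, -0.205]
force: [0.6, 1.0, -0.2]
width: 0.391
gripper_force: 0.0
```

```bash
python3 st.py .715; python3 cnt.py top
python3 - <<'E'
from plan import *
print('pre');go(*tcpf([0.0015,.243,.036+.1],.715)); print('fin'); go(*tcpf([.0015,.243,.036],.715))
E
```

```text
30.15 [ 0.49025803 -0.13729918  0.20240633] F [ 0.6  1.  -0.2] 0.3908924045408362 [-0.2   0.7   1.25  1.95 -1.07  1.63 -0.29] 0.0
grasp in pan [ 23.9  -6.6 172.9]
1mm x,y,z rows [[0.0013, -0.00027, 0.00013], [0.00014, 0.00108, 0.00076], [-0.00026, -0.00073, 0.00108]] F in pan [ 0.4  0.8 -0.9]
top 0 []
pre
calls 2 row [0.0082 0.1535 0.0722 0.0009 0.0003 0.0018] need>=1.06
fin
calls 2 row [0.0212 0.19   0.018  0.0009 0.0003 0.0018] need>=1.20
```

move_arm(
  series=[
    [0.008,0.1535,0.072,0,0,0],
    [0.008,0.1535,0.072,0,0,0],
    [0.008,0.1535,0.072,0,0,0],
    [0.008,0.1535,0.072,0,0,0],
  ],
)

```text
clock: 30.6
position: [0.4967, -0.018, 0.2573]
ee_rot: [-2.521, 0.21, -0.206]
force: [-0.3, -0.7, -0.5]
width: 0.387
gripper_force: 0.0
```

move_arm(
  series=[
    [0.008,0.1535,0.072,0,0,0.002],
    [0.008,0.1535,0.072,0,0,0.002],
    [0.008,0.1535,0.072,0,0,0.002],
    [0.008,0.1535,0.072,0,0,0.002],
  ],
)

```text
clock: 31.0
position: [0.5025, 0.0969, 0.3112]
ee_rot: [-2.522, 0.207, -0.204]
force: [-0.3, 0.3, -0.6]
width: 0.388
gripper_force: 0.0
```

```bash
python3 st.py .715
python3 - <<'E'
from plan import *
print('fin'); go(*tcpf([.0015,.243,.039],.715))
m,r=panpose(.715)
im,P=snap('wrist'); q=(r.inv().apply(np.nan_to_num(P.reshape(-1,3),nan=9)-m)*1000).reshape(400,640,3); c=im.astype(int)
b=(abs(q[...,0])<48)&(abs(q[...,1]-243)<22)&(q[...,2]>20)&(q[...,2]<60)
print('bar',b.sum(),np.percentile(q[b],[1,10,50,90,99],axis=0).round(1) if b.any() else '')
E
python3 cnt.py scene top; python3 balls.py .715 scene top |grep pan
```

```text
31.0 [0.50245245 0.09686973 0.31119043] F [-0.3  0.3 -0.6] 0.3876711076342467 [-0.94  0.23  1.3   2.03 -0.91  1.25 -0.98] 0.0
grasp in pan [-1.000e-01  2.472e+02  1.307e+02]
1mm x,y,z rows [[0.0013, -0.00027, 0.00013], [0.00014, 0.00108, 0.00076], [-0.00026, -0.00073, 0.00108]] F in pan [-0.4 -0.2 -0.6]
fin
calls 1 row [ 0.0255  0.0619 -0.1025 -0.0027  0.0003 -0.0069] need>=0.38
bar 2659 [[-36.4 235.4  34.3]
 [-27.9 237.   37.4]
 [  7.5 243.3  40.8]
 [ 40.4 249.6  42.3]
 [ 47.3 251.1  43.2]]
scene 156 [([-6.0, -27.0], 106), ([-24.0, -24.0], 106), ([27.0, -18.0], 77), ([3.0, -6.0], 201), ([-19.0, 7.0], 110), ([-15.0, 28.0], 107)]
top 0 []
scene pan obj [298. 171.] 13 [ 45. 139.  17.] [149. 136. 128.]
scene pan obj [295. 183.] 25 [ 14. 114.  15.] [143. 128. 117.]
scene pan obj [305. 203.] 105 [-3. 46. 15.] [146. 136. 109.]
```

Joint 3 is at 1.30 of 1.32, so I turn the tool back to the first orientation before gripping the bar.

move_arm(
  series=[
    [0,0,0,-0.118,-0.333,0.485],
    [0,0,0,-0.118,-0.333,0.485],
    [0,0,0,-0.118,-0.333,0.485],
    [0,0,0,-0.118,-0.333,0.485],
    [0,0,0,-0.118,-0.333,0.485],
  ],
)

```text
clock: 31.75
position: [0.5027, 0.0916, 0.3093]
ee_rot: [-2.517, -0.585, -0.454]
force: [-1.0, 0.4, 0.1]
width: 0.389
gripper_force: 0.0
```

move_arm(
  series=[
    [0,0,0,-0.118,-0.333,0.485],
    [0,0,0,-0.118,-0.333,0.485],
    [0,0,0,-0.118,-0.333,0.485],
    [0,0,0,-0.118,-0.333,0.485],
    [0,0,0,-0.118,-0.333,0.485],
  ],
)

```text
clock: 32.25
position: [0.5027, 0.0921, 0.3094]
ee_rot: [-2.289, -1.375, -0.675]
force: [-0.4, -0.2, 0.5]
width: 0.391
gripper_force: 0.0
```

move_arm(
  series=[
    [0,0,0,-0.118,-0.333,0.485],
    [0,0,0,-0.118,-0.333,0.485],
    [0,0,0,-0.118,-0.333,0.485],
    [0,0,0,-0.118,-0.333,0.485],
    [0,0,0,-0.118,-0.333,0.485],
  ],
)

```text
clock: 32.75
position: [0.5026, 0.0926, 0.3095]
ee_rot: [-1.835, -2.108, -0.854]
force: [0.8, 0.3, -0.7]
width: 0.387
gripper_force: 0.0
```

move_arm(
  series=[
    [0,0,0,-0.118,-0.333,0.485],
    [0,0,0,-0.118,-0.333,0.485],
    [0,0,0,-0.118,-0.333,0.485],
    [0,0,0,-0.118,-0.333,0.485],
    [0,0,0,-0.118,-0.333,0.485],
  ],
)

```text
clock: 33.25
position: [0.5027, 0.0928, 0.3096]
ee_rot: [-1.155, -2.718, -0.971]
force: [-0.7, -0.3, -0.5]
width: 0.39
gripper_force: 0.0
```

move_arm(
  series=[
    [0,0,0,-0.118,-0.333,0.485],
    [0,0,0,-0.118,-0.333,0.485],
    [0,0,0,-0.118,-0.333,0.485],
    [0,0,0,-0.118,-0.333,0.485],
    [0,0,0,-0.118,-0.333,0.485],
  ],
)

```text
clock: 33.75
position: [0.5027, 0.0929, 0.3097]
ee_rot: [0.247, 2.831, 0.908]
force: [0.3, 0.3, 0.5]
width: 0.39
gripper_force: 0.0
```

```bash
python3 st.py .715
python3 - <<'E'
from plan import *
print('fin'); go(*tcp([.0015,.2425,.0375],.715))
E
```

```text
33.75 [0.50267516 0.09294484 0.30966408] F [0.3 0.3 0.5] 0.3898597874097385 [-0.58  0.13  0.83  2.02 -0.84  1.13  2.05] 0.0
grasp in pan [  0.7 242.9 131.6]
1mm x,y,z rows [[0.0013, -0.00027, 0.00013], [0.00014, 0.00108, 0.00076], [-0.00026, -0.00073, 0.00108]] F in pan [0.2 0.6 0.2]
fin
calls 1 row [ 0.0255  0.0677 -0.1025 -0.0164  0.0025  0.0026] need>=0.39
```

move_arm(
  series=[
    [0.005,0.0135,-0.0205,-0.004,0,0],
    [0.01,0.027,-0.041,-0.008,0,0],
    [0.015,0.0405,-0.0615,-0.012,0,0],
    [0.0205,0.054,-0.082,-0.016,0.0025,0.0026],
    [0.0255,0.0677,-0.1025,-0.016,0.0025,0.0026],
  ],
)

```text
clock: 34.25
position: [0.522, 0.1444, 0.2323]
ee_rot: [0.25, 2.842, 0.886]
force: [0.7, -0.4, 0.7]
width: 0.392
gripper_force: 0.0
```

move_arm(
  series=[
    [0,0,0,0,0,0],
    [0,0,0,0,0,0],
    [0,0,0,0,0,0],
    [0,0,0,0,0,0],
    [0,0,0,0,0,0],
  ],
  claw=-1,
  squeeze=30,
)

```text
clock: 34.75
position: [0.5222, 0.1435, 0.2339]
ee_rot: [0.239, 2.839, 0.885]
force: [-0.9, -2.6, 4.0]
width: 0.166
gripper_force: 30.0
```

```bash
python3 phi.py
python3 - <<'E'
from plan import *
s=readout.observe(); axl=R.from_euler('z',YAW).apply([1,0,0])
for c in range(4):
    base=AX+R.from_rotvec(-axl*.715*c/4).apply(s['position']-AX)
    print([[*((AX+R.from_rotvec(-axl*.715*(c+k/5)/4).apply(s['position']-AX)-base)/.75).round(4)] for k in range(1,6)])
E
```

```text
34.75 [0.52215726 0.14349912 0.23387486] [-0.9396543  -2.60300634  3.96455907] 0.16625294978394717 [-0.6   0.27  0.77  2.1  -1.01  0.99  2.18] 30.005111396312714 [-0.44786619  0.36674181  0.02521293]
[-0.00466507  0.14997788  0.17110431] phi 0.7290219418006968 0.22753031983970448
[[np.float64(0.001), np.float64(0.0072), np.float64(-0.0078)], [np.float64(0.0019), np.float64(0.0142), np.float64(-0.0158)], [np.float64(0.0028), np.float64(0.0208), np.float64(-0.0241)], [np.float64(0.0036), np.float64(0.0272), np.float64(-0.0327)], [np.float64(0.0044), np.float64(0.0332), np.float64(-0.0414)]]
[[np.float64(0.0008), np.float64(0.0057), np.float64(-0.009)], [np.float64(0.0015), np.float64(0.0111), np.float64(-0.0181)], [np.float64(0.0022), np.float64(0.0162), np.float64(-0.0275)], [np.float64(0.0028), np.float64(0.021), np.float64(-0.037)], [np.float64(0.0034), np.float64(0.0254), np.float64(-0.0467)]]
[[np.float64(0.0005), np.float64(0.0041), np.float64(-0.0099)], [np.float64(0.001), np.float64(0.0078), np.float64(-0.0198)], [np.float64(0.0015), np.float64(0.0111), np.float64(-0.03)], [np.float64(0.0019), np.float64(0.0141), np.float64(-0.0402)], [np.float64(0.0022), np.float64(0.0167), np.float64(-0.0505)]]
[[np.float64(0.0003), np.float64(0.0023), np.float64(-0.0104)], [np.float64(0.0005), np.float64(0.0041), np.float64(-0.0209)], [np.float64(0.0008), np.float64(0.0057), np.float64(-0.0315)], [np.float64(0.0009), np.float64(0.0068), np.float64(-0.0421)], [np.float64(0.001), np.float64(0.0076), np.float64(-0.0527)]]
```

move_arm(
  series=[
    [0.001,0.0072,-0.0078,-0.034,0.0045,0],
    [0.0019,0.0142,-0.0158,-0.068,0.009,0],
    [0.0028,0.0208,-0.0241,-0.1015,0.0134,0],
    [0.0036,0.0272,-0.0327,-0.135,0.018,0],
    [0.0044,0.0332,-0.0414,-0.169,0.0224,0],
  ],
)

```text
clock: 35.25
position: [0.5252, 0.1687, 0.2025]
ee_rot: [0.228, 2.917, 0.628]
force: [-2.5, -3.2, 4.0]
width: 0.163
gripper_force: 30.0
```

move_arm(
  series=[
    [0.0008,0.0057,-0.009,-0.034,0.0045,0],
    [0.0015,0.0111,-0.0181,-0.068,0.009,0],
    [0.0022,0.0162,-0.0275,-0.1015,0.0134,0],
    [0.0028,0.021,-0.037,-0.135,0.018,0],
    [0.0034,0.0254,-0.0467,-0.169,0.0224,0],
  ],
)

```text
clock: 35.75
position: [0.5276, 0.1878, 0.1673]
ee_rot: [0.215, 2.973, 0.366]
force: [-2.5, -2.4, 4.5]
width: 0.162
gripper_force: 30.0
```

move_arm(
  series=[
    [0.0005,0.0041,-0.0099,-0.034,0.0045,0],
    [0.001,0.0078,-0.0198,-0.068,0.009,0],
    [0.0015,0.0111,-0.03,-0.1015,0.0134,0],
    [0.0019,0.0141,-0.0402,-0.135,0.018,0],
    [0.0022,0.0167,-0.0505,-0.169,0.0224,0],
  ],
)

```text
clock: 36.25
position: [0.5291, 0.2004, 0.1291]
ee_rot: [0.201, 3.007, 0.099]
force: [-2.8, -1.1, 5.1]
width: 0.166
gripper_force: 30.0
```

```bash
python3 phi.py
```

```text
36.25 [0.52908921 0.2003809  0.12909647] [-2.79776989 -1.05292996  5.13933672] 0.1655171369106337 [-1.1   0.49  0.89  2.01 -0.59  0.75  1.57] 29.99847024679184 [-0.24752492  0.70938141 -0.07209378]
[-0.00524777  0.2167062   0.06969684] phi 0.18909183034521893 0.2276383664029463
```

move_arm(
  series=[
    [0.0003,0.0023,-0.0104,-0.034,0.0045,0],
    [0.0005,0.0041,-0.0209,-0.068,0.009,0],
    [0.0008,0.0057,-0.0315,-0.1015,0.0134,0],
    [0.0009,0.0068,-0.0421,-0.135,0.018,0],
    [0.001,0.0075,-0.051,-0.164,0.0218,0],
  ],
)

```text
clock: 36.75
position: [0.5297, 0.206, 0.0901]
ee_rot: [0.184, 3.017, -0.165]
force: [-9.0, -2.2, 33.5]
width: 0.164
gripper_force: 30.0
```

move_arm(
  series=[
    [0,0,-0.001,0,0,0],
    [0,0,-0.002,0,0,0],
    [0,0,-0.003,0,0,0],
  ],
)

```text
clock: 37.05
position: [0.53, 0.2059, 0.0895]
ee_rot: [0.185, 3.017, -0.161]
force: [-14.1, -1.1, 33.3]
width: 0.164
gripper_force: 30.0
```

```bash
python3 phi.py
```

```text
37.05 [0.52998359 0.20589035 0.08947323] [-14.11438569  -1.13391344  33.29700809] 0.1641017420912515 [-1.19  0.64  0.94  1.97 -0.53  0.77  1.45] 29.99394714832306 [-1.0196867   2.36326965 -0.39451306]
[-0.00507998  0.22553582  0.03003518] phi 0.010314445914571035 0.22752695746573093
```

move_arm(
  series=[
    [0,0,0.002,0,0,0],
    [0,0,0.002,0,0,0],
    [0,0,0.002,0,0,0],
    [0,0,0.002,0,0,0],
  ],
  claw=-0.22,
)

```text
clock: 37.45
position: [0.53, 0.2062, 0.0898]
ee_rot: [0.184, 3.017, -0.161]
force: [0.8, 0.7, 0.1]
width: 0.385
gripper_force: 0.0
```

move_arm(
  series=[
    [-0.003,0.003,0.03,0,0,0],
    [-0.006,0.006,0.06,0,0,0],
    [-0.01,0.009,0.09,0,0,0],
    [-0.014,0.012,0.13,0,0,0],
  ],
)

```text
clock: 37.85
position: [0.5188, 0.215, 0.1876]
ee_rot: [0.185, 3.018, -0.162]
force: [-0.0, 0.1, 0.7]
width: 0.389
gripper_force: 0.0
```

```bash
python3 st.py 0
python3 - <<'E'
from plan import *
m,r=panpose(0)
go(*tcp([.022,0,.088+.09],0))
for n in('scene','top','wrist'):
    im,P=snap(n); q=(r.inv().apply(np.nan_to_num(P.reshape(-1,3),nan=9)-m)*1000); c=im.reshape(-1,3).astype(int)
    b=(q[:,2]>75)&(q[:,2]<110)&(abs(q[:,1])<30)&(abs(q[:,0])<120)&(c[:,0]>c[:,2]+30); A=q[b]
    print(n,b.sum(),np.percentile(A,[1,50,99],axis=0).round(1) if b.any() else '')
    b=(abs(q[:,0])<60)&(q[:,1]>20)&(q[:,1]<180)&(abs(q[:,2])<8); print('floor',b.sum(),np.polyfit(q[b][:,1],q[b][:,2],1) if b.sum()>50 else '')
E
python3 balls.py 0 scene top wrist | grep pan; python3 cnt.py scene top
```

```text
37.85 [0.51876444 0.21501308 0.18759747] F [-0.   0.1  0.7] 0.3885325602170976 [-1.33  0.52  1.09  1.88 -0.39  0.96  1.35] 0.0
grasp in pan [  1.2 240.4 136.8]
1mm x,y,z rows [[0.00131, -0.00016, 0.00016], [0.00017, 0.00131, -0.00014], [-0.00014, 0.00016, 0.00132]] F in pan [0.1 0.  0.7]
calls 2 row [-0.0103 -0.1565  0.0455 -0.0025 -0.0004 -0.0018] need>=1.02
scene 318 [[-44.1 -10.8  75.3]
 [ 15.2  -4.9  93.1]
 [ 81.7   8.5  99.9]]
floor 649 [-0.00184783  0.16662655]
top 321 [[-44.4  -9.9  84.3]
 [ 19.6  -2.1  93.9]
 [ 83.6   7.3 100.2]]
floor 1554 [-0.00272737 -1.20403584]
wrist 0 
floor 16968 [-0.00122114 -0.53657901]
scene pan obj [298. 184.] 18 [ 56. 109.  15.] [107.   95.5  87. ]
scene pan obj [288. 193.] 21 [ 10. 108.  16.] [116. 108. 100.]
scene pan obj [293. 200.] 19 [-5. 75. 15.] [101.  92.  69.]
top pan obj [282. 204.] 13 [ 52. 138.  19.] [146. 130. 126.]
top pan obj [294. 207.] 28 [ 48. 103.  15.] [135. 123. 117.]
top pan obj [303. 209.] 11 [43. 77. 19.] [153. 139. 119.]
top pan obj [282. 214.] 6 [ 25. 136.  20.] [181.5 160.  149. ]
top pan obj [312. 224.] 99 [-1. 44. 16.] [136. 127. 117.]
wrist pan obj [ 69. 188.] 2390 [-6. 42. 17.] [131. 130. 121.]
wrist pan obj [170. 208.] 302 [ 12. 126.  15.] [113. 102.  95.]
scene 157 [([-16.0, -26.0], 187), ([27.0, -17.0], 82), ([14.0, -8.0], 101), ([-5.0, -5.0], 78), ([-20.0, 6.0], 67), ([-15.0, 28.0], 104)]
top 170 [([-13.0, -53.0], 75), ([-4.0, -27.0], 132), ([-23.0, -24.0], 138), ([13.0, -9.0], 418), ([-17.0, 7.0], 143), ([-13.0, 29.0], 111)]
```

move_arm(
  series=[
    [-0.01,-0.15,0.06,0,0,0],
    [-0.01,-0.15,0.06,0,0,0],
    [-0.01,-0.15,0.06,0,0,0],
    [-0.01,-0.15,0.06,0,0,0],
  ],
  claw=0.0,
)

```text
clock: 38.65
position: [0.512, 0.099, 0.2334]
ee_rot: [0.193, 3.016, -0.159]
force: [0.0, 0.5, 0.8]
width: 0.502
gripper_force: 0.0
```

move_arm(
  series=[
    [-0.01,-0.163,0.031,-0.004,0,-0.003],
    [-0.01,-0.163,0.031,-0.004,0,-0.003],
    [-0.01,-0.163,0.031,-0.004,0,-0.003],
    [-0.01,-0.163,0.031,-0.004,0,-0.003],
  ],
)

```text
clock: 39.05
position: [0.5042, -0.0226, 0.2561]
ee_rot: [0.196, 3.015, -0.166]
force: [-0.3, -0.4, 0.9]
width: 0.498
gripper_force: 0.0
```

```bash
python3 st.py 0
python3 - <<'E'
from plan import *
m,r=panpose(0)
go(*tcp([.0215,-.001,.089],0))
im,P=snap('wrist'); save('w7.png',im,(60,0,600,360),1.4)
q=(r.inv().apply(np.nan_to_num(P.reshape(-1,3),nan=9)-m)*1000); c=im.reshape(-1,3).astype(int)
b=(q[:,2]>75)&(q[:,2]<110)&(abs(q[:,1])<30)&(abs(q[:,0])<120)&(c[:,0]>c[:,2]+30); A=q[b]
print(b.sum(),np.percentile(A,[1,50,99],axis=0).round(1) if b.any() else '')
E
```

```text
39.05 [ 0.5042118  -0.0225857   0.25612706] F [-0.3 -0.4  0.9] 0.4983219028273852 [-1.14  0.26  1.23  1.97 -0.16  0.97  1.59] 0.0
grasp in pan [ 23.2  -2.8 177.8]
1mm x,y,z rows [[0.00131, -0.00016, 0.00016], [0.00017, 0.00131, -0.00014], [-0.00014, 0.00016, 0.00132]] F in pan [-0.1 -0.5  0.9]
calls 1 row [ 0.0107 -0.0115 -0.1174 -0.0028  0.0012  0.0039] need>=0.37
3732 [[-44.9  -6.8  88.2]
 [  1.4   1.6  94.9]
 [ 80.5  10.   97.2]]
```

View pics/w7.png

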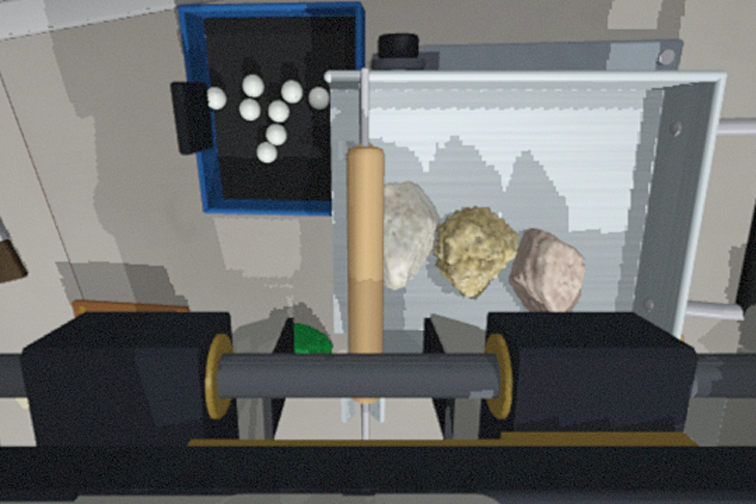

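The wrist view shows all 8 balls in the blue tray, around (265,115). The pan holds only the gypsum (408,235), the sulphur (475,250) and the feldspar (547,270), and the straightedge stands shut.

move_arm(
  series=[
    [0.0027,-0.002,-0.029,0,0,0],
    [0.0055,-0.004,-0.058,0,0,0],
    [0.008,-0.0065,-0.088,-0.0015,0,0.002],
    [0.011,-0.009,-0.1175,-0.003,0.001,0.004],
    [0.011,-0.009,-0.1175,-0.003,0.001,0.004],
  ],
)

```text
clock: 39.6
position: [0.5112, -0.0246, 0.1646]
ee_rot: [0.179, 3.022, -0.174]
force: [-0.6, 0.5, 0.9]
width: 0.503
gripper_force: 0.0
```

move_arm(
  series=[
    [0,0,0,0,0,0],
    [0,0,0,0,0,0],
    [0,0,0,0,0,0],
    [0,0,0,0,0,0],
    [0,0,0,0,0,0],
  ],
  claw=-1,
  squeeze=40,
)

```text
clock: 40.1
position: [0.5132, -0.026, 0.1682]
ee_rot: [0.181, 3.016, -0.17]
force: [-1.0, 0.7, 5.7]
width: 0.185
gripper_force: 40.0
```

```bash
python3 st.py 0
```

```text
40.1 [ 0.51316663 -0.02600517  0.16822975] F [-1.   0.7  5.7] 0.1850306888503606 [-0.95  0.4   1.06  2.07 -0.33  0.78  1.74] 40.00100076198578
grasp in pan [21.8  4.2 89.6]
1mm x,y,z rows [[0.00131, -0.00016, 0.00016], [0.00017, 0.00131, -0.00014], [-0.00014, 0.00016, 0.00132]] F in pan [-0.4 -0.   5.8]
```

move_arm(
  series=[
    [-0.003,0.0035,0.029,0,0,0],
    [-0.006,0.007,0.058,0,0,0],
    [-0.009,0.0105,0.087,0,0,0],
    [-0.012,0.014,0.116,0,0,0],
    [-0.0155,0.0175,0.15,0,0,0],
  ],
)

```text
clock: 40.6
position: [0.5004, -0.0132, 0.2806]
ee_rot: [0.183, 3.018, -0.172]
force: [0.1, 0.9, -0.5]
width: 0.184
gripper_force: 40.0
```

```bash
python3 st.py 0
python3 - <<'E'
from plan import *
go(np.array([.617,-.2883,.29]),R.from_rotvec([2.3885,2.0404,0]),3)
E
```

```text
40.6 [ 0.50038997 -0.01320888  0.28055635] F [ 0.1  0.9 -0.5] 0.184028646639095 [-1.22  0.21  1.26  1.93 -0.09  1.03  1.52] 39.99842584133148
grasp in pan [ 21.3   3.4 203.4]
1mm x,y,z rows [[0.00131, -0.00016, 0.00016], [0.00017, 0.00131, -0.00014], [-0.00014, 0.00016, 0.00132]] F in pan [-0.   1.  -0.4]
calls 3 row [ 0.0518 -0.1223  0.0042  0.0568 -0.0046 -0.5102] need>=2.20
```

move_arm(
  series=[
    [0.052,-0.122,0.004,0.057,-0.005,-0.51],
    [0.052,-0.122,0.004,0.057,-0.005,-0.51],
    [0.052,-0.122,0.004,0.057,-0.005,-0.51],
    [0.052,-0.122,0.004,0.057,-0.005,-0.51],
    [0.052,-0.122,0.004,0.057,-0.005,-0.51],
  ],
)

```text
clock: 41.1
position: [0.54, -0.1056, 0.283]
ee_rot: [0.992, 2.892, -0.124]
force: [0.1, 0.2, -2.6]
width: 0.179
gripper_force: 40.0
```

move_arm(
  series=[
    [0.052,-0.122,0.004,0.057,-0.005,-0.51],
    [0.052,-0.122,0.004,0.057,-0.005,-0.51],
    [0.052,-0.122,0.004,0.057,-0.005,-0.51],
    [0.052,-0.122,0.004,0.057,-0.005,-0.51],
    [0.052,-0.122,0.004,0.057,-0.005,-0.51],
  ],
)

```text
clock: 41.6
position: [0.5789, -0.1965, 0.2858]
ee_rot: [1.738, 2.564, -0.066]
force: [-0.1, -0.6, -1.9]
width: 0.182
gripper_force: 40.0
```

move_arm(
  series=[
    [0.052,-0.122,0.004,0.057,-0.005,-0.51],
    [0.052,-0.122,0.004,0.057,-0.005,-0.51],
    [0.052,-0.122,0.004,0.057,-0.005,-0.51],
    [0.052,-0.122,0.004,0.057,-0.005,-0.51],
    [0.052,-0.122,0.004,0.057,-0.005,-0.51],
  ],
)

```text
clock: 42.1
position: [0.618, -0.2875, 0.2889]
ee_rot: [2.383, 2.044, -0.001]
force: [-0.3, 0.8, -1.8]
width: 0.183
gripper_force: 40.0
```

```bash
cat > rack.py <<'E'
from plan import *
s=readout.observe(); print(s['position'],s['joints'].round(2),'F',s['force'].round(1))
T=R.from_rotvec(s['ee_rot']); C=np.array([.617,-.288,0]); ex=np.array([.15,.9887,0]); ey=np.array([-.9887,.15,0]); B=np.stack([ex,ey,[0,0,1]],1)
go(np.array([.617,-.2883,s['position'][2]]),R.from_rotvec([2.3885,2.0404,0]))
print('tool z in rack',(B.T@T.apply([0,0,1])).round(4),'tool y',(B.T@T.apply([0,1,0])).round(4),'grasp',(B.T@(s['position']-T.apply([0,0,.019])-C)*1000).round(1))
for n in('scene','top'):
    im,P=snap(n); q=(np.nan_to_num(P.reshape(-1,3),nan=9)-C)@B*1000; c=im.reshape(-1,3).astype(int)
    zt=(s['position'][2]+.019)*1000
    b=(abs(q[:,0])<105)&(abs(q[:,1])<25)&(q[:,2]>max(zt-92,60))&(q[:,2]<zt-14)&(c.max(1)-c.min(1)<30); A=q[b]
    if b.sum()>40:
        L=np.linalg.lstsq(np.c_[A[:,0],A[:,2],np.ones(len(A))],A[:,1],rcond=None)[0]; print(n,'blade',b.sum(),'y=ax+bz+c',L.round(4),np.percentile(A,[1,50,99],axis=0).round(1).tolist(),'y at bottom',(L[2]+L[1]*(zt-88)).round(1))
    b=(abs(q[:,0])<60)&(abs(q[:,1])<25)&(q[:,2]>46)&(q[:,2]<62); print(n,'rack top',b.sum(),np.histogram(q[b][:,1],np.arange(-24,26,2))[0],np.percentile(q[b][:,0],[1,99]).round(1) if b.any() else '')
E
python3 rack.py
```

```text
[ 0.61804049 -0.28748369  0.2889047 ] [-0.27  0.74  1.24  1.38 -0.69  1.49  0.78] F [-0.3  0.8 -1.8]
calls 1 row [-0.0014 -0.0011  0.      0.0019  0.0011 -0.004 ] need>=0.01
tool z in rack [-0.0019 -0.0016 -1.    ] tool y [-0.0021 -1.      0.0016] grasp [  0.7  -0.9 307.9]
scene blade 1445 y=ax+bz+c [-2.40000e-03 -5.00000e-02  1.57081e+01] [[-97.5, -1.5, 220.0], [-14.1, 3.1, 252.9], [99.7, 7.6, 291.9]] y at bottom 4.7
scene rack top 344 [ 3  7 12  6  3 11 22 32 37 22  5  0  0  1 10 34 39 22 15 23 22 14  4  0] [-59.1  45.9]
top blade 137 y=ax+bz+c [ 9.60000e-03 -5.22000e-02  1.73148e+01] [[-97.2, 0.2, 220.1], [-81.5, 2.9, 260.1], [-63.8, 6.1, 292.8]] y at bottom 5.8
top rack top 147 [ 0  1  3  2  2  1  6  4  3  5  0  0  0 10 12 11 22 19  9 15 13  9  0  0] [-57.8  24.6]
```

move_arm(
  series=[
    [0,0,-0.05,-0.007,-0.047,0],
    [0,0,-0.1,-0.007,-0.047,0],
    [0,0,-0.15,-0.007,-0.047,0],
    [0,0,-0.2,-0.007,-0.047,0],
    [0,0,-0.2,-0.007,-0.047,0],
  ],
)

```text
clock: 42.7
position: [0.6166, -0.2837, 0.1345]
ee_rot: [2.357, 2.027, 0.048]
force: [-0.6, 0.2, -0.9]
width: 0.188
gripper_force: 40.0
```

```bash
python3 rack.py
```

```text
[ 0.61657278 -0.28371993  0.13446817] [-0.27  0.84  1.13  1.63 -0.84  1.18  0.91] F [-0.6  0.2 -0.9]
calls 1 row [ 0.0006 -0.0061  0.      0.0045  0.0425 -0.0066] need>=0.06
tool z in rack [ 0.002  -0.0449 -0.999 ] tool y [ 5.00e-04 -9.99e-01  4.49e-02] grasp [  4.1   1.9 153.4]
scene blade 877 y=ax+bz+c [ 1.7000e-03 -2.7000e-03  3.7535e+00] [[-94.1, -0.4, 64.1], [-26.5, 3.4, 92.5], [102.9, 7.4, 137.3]] y at bottom 3.6
scene rack top 235 [ 0  0  0  0  0  0  0  8 17 18  8  3  1  0 14 31 34 26 18 13 26 14  4  0] [-58.6  46. ]
top blade 65 y=ax+bz+c [ 0.0061 -0.0078  3.752 ] [[-96.0, 0.8, 66.8], [-84.7, 2.4, 97.8], [-65.8, 4.0, 137.7]] y at bottom 3.2
top rack top 13 [0 0 0 0 0 0 0 0 0 0 0 0 0 0 0 0 2 0 2 2 4 3 0 0] [ 6.5 20.9]
```

move_arm(
  series=[
    [0.001,-0.0055,0,0,0,0],
    [0.001,-0.0055,-0.01,0,0,0],
    [0.001,-0.0055,-0.02,0,0,0],
    [0.001,-0.0055,-0.03,0,0,0],
    [0.001,-0.0055,-0.03,0,0,0],
  ],
)

```text
clock: 43.3
position: [0.6183, -0.2912, 0.1153]
ee_rot: [2.358, 2.017, 0.05]
force: [-0.3, 0.7, -2.8]
width: 0.183
gripper_force: 40.0
```

```bash
python3 rack.py
```

```text
[ 0.61832811 -0.29123922  0.11525789] [-0.25  0.86  1.11  1.64 -0.87  1.15  0.93] F [-0.3  0.7 -2.8]
calls 1 row [-0.0018  0.0039  0.      0.0076  0.047  -0.001 ] need>=0.07
tool z in rack [-6.000e-04 -5.000e-02 -9.988e-01] tool y [-0.0052 -0.9988  0.05  ] grasp [ -3.   -0.8 134.2]
scene blade 615 y=ax+bz+c [-0.0032 -0.0019  0.6056] [[-101.4, -3.5, 60.3], [-42.0, 0.5, 83.5], [96.8, 4.8, 119.4]] y at bottom 0.5
scene rack top 302 [ 0  0  0  0  0  0  0  0  0  0 10 48 48 23  9 39 25 19 25 22 17 10  6  1] [-58.9  57.5]
top blade 48 y=ax+bz+c [ 0.0129 -0.0151  3.5731] [[-102.4, -0.4, 60.4], [-91.2, 0.9, 85.1], [-73.8, 3.0, 119.5]] y at bottom 2.9
top rack top 11 [0 0 0 0 0 0 0 0 0 0 0 0 0 0 0 0 1 2 1 2 3 2 0 0] [ 3.  17.7]
```

move_arm(
  series=[
    [-0.0012,0.002,-0.01,0,0,0],
    [-0.0012,0.002,-0.02,0,0,0],
    [-0.0012,0.002,-0.03,0,0,0],
    [-0.0012,0.002,-0.042,0,0,0],
    [-0.0012,0.002,-0.042,0,0,0],
  ],
)

```text
clock: 43.9
position: [0.6177, -0.2899, 0.0835]
ee_rot: [2.358, 2.016, 0.05]
force: [0.4, 0.2, -1.2]
width: 0.184
gripper_force: 40.0
```

```bash
python3 rack.py | head -3
```

```text
[ 0.61769485 -0.28985463  0.08352763] [-0.24  0.89  1.08  1.67 -0.9   1.1   0.96] F [ 0.4  0.2 -1.2]
calls 1 row [-0.0009  0.0021  0.      0.008   0.0473 -0.0009] need>=0.07
tool z in rack [-0.001  -0.0504 -0.9987] tool y [-0.0053 -0.9987  0.0504] grasp [ -1.7  -0.  102.5]
```

move_arm(
  series=[
    [0,0,-0.002,0,0,0],
    [0,0,-0.004,0,0,0],
    [0,0,-0.005,0,0,0],
    [0,0,-0.005,0,0,0],
  ],
)

```text
clock: 44.4
position: [0.6179, -0.2903, 0.0813]
ee_rot: [2.357, 2.015, 0.051]
force: [-0.5, 0.5, -1.0]
width: 0.182
gripper_force: 40.0
```

```bash
python3 rack.py | head -1
```

```text
[ 0.61788288 -0.29034627  0.08134976] [-0.24  0.89  1.08  1.68 -0.91  1.1   0.96] F [-0.5  0.5 -1. ]
```

move_arm(
  series=[
    [0,0,-0.001,0,0,0],
    [0,0,-0.002,0,0,0],
    [0,0,-0.002,0,0,0],
  ],
)

```text
clock: 44.8
position: [0.6181, -0.2905, 0.0801]
ee_rot: [2.357, 2.015, 0.051]
force: [0.5, -0.1, 0.6]
width: 0.184
gripper_force: 40.0
```

move_arm(
  series=[
    [0,0,0,0,0,0],
    [0,0,0,0,0,0],
    [0,0,0,0,0,0],
    [0,0,0,0,0,0],
  ],
  claw=-0.1,
)

```text
clock: 45.2
position: [0.618, -0.2904, 0.0799]
ee_rot: [2.357, 2.015, 0.051]
force: [-1.3, 0.6, 0.3]
width: 0.437
gripper_force: 0.0
```

move_arm(
  series=[
    [0.002,0,0.03,0,0,0],
    [0.004,0,0.08,0,0,0],
    [0.006,0,0.13,0,0,0],
    [0.008,0,0.18,0,0,0],
    [0.008,0,0.23,0,0,0],
  ],
)

```text
clock: 45.7
position: [0.6239, -0.2902, 0.2539]
ee_rot: [2.357, 2.015, 0.05]
force: [1.6, 0.2, -1.1]
width: 0.45
gripper_force: 0.0
```

Run:
```python
from se import *
handle(['wrist','scene'],(.617,-.289))
s=readout.observe(); print(s['position'],s['joints'].round(2))
from plan import *
m,r=panpose(0)
im,P=snap('top'); save('t8.png',im,(160,170,460,290),2.6)
q=(r.inv().apply(np.nan_to_num(P.reshape(-1,3),nan=9)-m)*1000).reshape(400,640,3)
b=(q[...,0]>-78)&(q[...,0]<77)&(q[...,1]>-15)&(q[...,1]<187)&(q[...,2]>9)&(q[...,2]<60)
n,l,st,ce=cv2.connectedComponentsWithStats(b.astype(np.uint8))
for i in range(1,n):
    if st[i,4]>25:
        A=q[l==i]; print(ce[i].round(),st[i,4],'pan lo/hi',np.percentile(A,[2,98],axis=0).round(0).tolist(),np.median(im[l==i],axis=0),cv2.minAreaRect(A[:,:2].astype(np.float32)))
p=P.reshape(-1,3);c=im.reshape(-1,3).astype(int)
g=(p[:,2]>.016)&(p[:,2]<.03)&(p[:,1]>.25)&(p[:,1]<.5)&(p[:,0]>.34)&(p[:,0]<.62)&(c[:,0]>c[:,2]+30)
print('cork',g.sum(),cv2.minAreaRect(p[g][:,:2].astype(np.float32)*1000),np.percentile(p[g],[1,99],axis=0).round(3).tolist())
```

```text
wrist 2554 dir [0.14914504 0.9888153 ] mid [ 0.61616718 -0.28623489] len 0.12544931116209312 z [0.09847349 0.10398416 0.10589367]
scene 291 dir [0.15803356 0.98743373] mid [ 0.61241699 -0.28927998] len 0.12788634892867745 z [0.09446214 0.10350141 0.10878986]
[ 0.62506224 -0.29263256  0.25804962] [-0.28  0.74  1.22  1.47 -0.74  1.37  0.81]
cork 557 ((492.8656311035156, 357.523193359375), (141.73709106445312, 245.348388671875), 83.97715759277344) [[0.369, 0.282, 0.016], [0.606, 0.436, 0.029]]
```

View pics/t8.png

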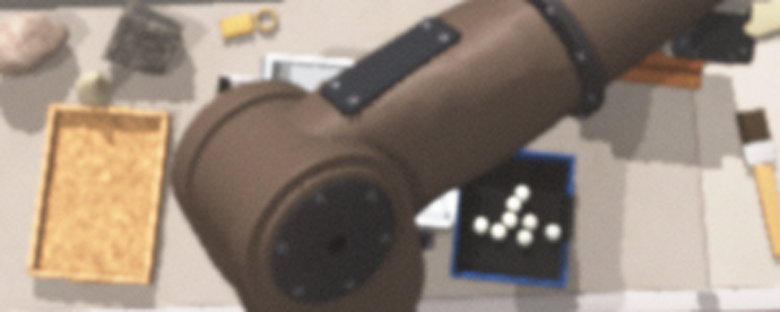

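The straightedge is home in its rack and the 8 balls are at (520,215) in the blue tray. Next come the specimens, so I move the wrist camera over the pan.

Run:
```python
from plan import *
m,r=panpose(0); go(np.array([.54,.05,.33]),toolR(r),3)
```

```text
calls 3 row [-0.0376  0.1518  0.0333 -0.0681  0.0202  0.5067] need>=2.19
```

move_arm(
  series=[
    [-0.038,0.152,0.033,-0.068,0.02,0.507],
    [-0.038,0.152,0.033,-0.068,0.02,0.507],
    [-0.038,0.152,0.033,-0.068,0.02,0.507],
    [-0.038,0.152,0.033,-0.068,0.02,0.507],
    [-0.038,0.152,0.033,-0.068,0.02,0.507],
  ],
  claw=0.8,
)

```text
clock: 46.35
position: [0.5953, -0.1745, 0.2763]
ee_rot: [1.722, 2.545, -0.029]
force: [-0.3, 0.1, 0.3]
width: 0.836
gripper_force: 0.0
```

move_arm(
  series=[
    [-0.038,0.152,0.033,-0.068,0.02,0.507],
    [-0.038,0.152,0.033,-0.068,0.02,0.507],
    [-0.038,0.152,0.033,-0.068,0.02,0.507],
    [-0.038,0.152,0.033,-0.068,0.02,0.507],
    [-0.038,0.152,0.033,-0.068,0.02,0.507],
  ],
)

```text
clock: 46.85
position: [0.5666, -0.0618, 0.3014]
ee_rot: [0.987, 2.881, -0.106]
force: [0.5, 0.1, 0.2]
width: 0.901
gripper_force: 0.0
```

move_arm(
  series=[
    [-0.038,0.152,0.033,-0.068,0.02,0.507],
    [-0.038,0.152,0.033,-0.068,0.02,0.507],
    [-0.038,0.152,0.033,-0.068,0.02,0.507],
    [-0.038,0.152,0.033,-0.068,0.02,0.507],
    [-0.038,0.152,0.033,-0.068,0.02,0.507],
  ],
)

```text
clock: 47.35
position: [0.5381, 0.0513, 0.3263]
ee_rot: [0.194, 3.018, -0.175]
force: [0.2, 0.2, 0.4]
width: 0.901
gripper_force: 0.0
```

```bash
cat > spec.py <<'E'
from plan import *
def spec(name,save_as=None,lab=True):
    m,r=panpose(0); im,P=snap(name); c=im.astype(int)
    q=(r.inv().apply(np.nan_to_num(P.reshape(-1,3),nan=9)-m)*1000).reshape(400,640,3)
    b=(q[...,0]>-77)&(q[...,0]<77)&(q[...,1]>6)&(q[...,1]<186)&(q[...,2]>8)&(q[...,2]<58)
    n,l,st,ce=cv2.connectedComponentsWithStats(cv2.erode(b.astype(np.uint8),np.ones((3,3))))
    for i in range(1,n):
        if st[i,4]>20:
            A=q[l==i]; print(name,ce[i].round().tolist(),st[i,4],'pan lo',np.percentile(A,1,axis=0).round(0).tolist(),'hi',np.percentile(A,99,axis=0).round(0).tolist(),'col',np.median(im[l==i],axis=0).tolist(),'rect',[np.round(v,0).tolist() for v in cv2.minAreaRect(A[:,:2].astype(np.float32))])
    H=np.zeros((20,16),int); A=q[b]
    np.maximum.at(H,((A[:,1]//10).astype(int).clip(0,19),((A[:,0]+80)//10).astype(int).clip(0,15)),A[:,2].astype(int))
    for k in range(20): print(k*10,' '.join('%2d'%v for v in H[k]))
    if save_as: save(save_as,im,(60,0,600,360),1.4)
    return im,P,q
E
python3 - <<'E'
from spec import *
s=readout.observe(); print(s['position'],s['joints'].round(2))
spec('wrist')
E
```

```text
[0.53814659 0.05127696 0.32628009] [-1.19  0.27  1.15  1.76 -0.12  1.18  1.42]
wrist [297.0, 129.0] 3491 pan lo [-21.0, 9.0, 12.0] hi [44.0, 93.0, 41.0] col [180.0, 174.0, 150.0] rect [[15.0, 46.0], [92.0, 63.0], 72.0]
wrist [366.0, 152.0] 1483 pan lo [8.0, 101.0, 14.0] hi [61.0, 142.0, 41.0] col [197.0, 181.0, 170.0] rect [[35.0, 122.0], [58.0, 43.0], 41.0]
0  0  0  0  0  0  0 25 31 34 34 25 21  0  0  0  0
10  0  0  0  0  0 20 25 31 36 40 41 36 28  0  0  0
20  0  0  0  0  0 19 25 31 37 41 41 37 28  0  0  0
30  0  0  0  0  0 14 23 30 36 39 37 30  0  0  0  0
40  0  0  0  0  0  0 16 28 27 21 18 10  0  0  0  0
50  0  0  0  0  0  0  0 27 35 35 39 38  0  0  0  0
60  0  0  0  0  0  0  0 34 38 38 40 40 35  0  0  0
70  0  0  0  0  0  0  0 28 39 42 42 39 30 18  0  0
80  0  0  0  0  0  0  0 19 38 42 42 32 19  0  0  0
90  0  0  0  0  0  0  0 15 29 34 33 22 12  0  0  0
100  0  0  0  0  0  0  0  0 26 37 39 42 36 17  0  0
110  0  0  0  0  0  0  0  0 36 40 41 41 41 38 26  0
120  0  0  0  0  0  0  0  0 28 35 35 36 37 38 32  0
130  0  0  0  0  0  0  0  0  0 29 29 31 32 31 27  0
140  0  0  0  0  0  0  0  0  0  0 25 25 24 21 15  0
150  0  0  0  0  0  0  0  0  0  0  0  0  0  0  0  0
160  0  0  0  0  0  0  0  0  0  0  0  0  0  0  0  0
170  0  0  0  0  0  0  0  0  0  0  0  0  0  0  0  0
180  0  0  0  0  0  0  0  0  0  0  0  0  0  0  0  0
190  0  0  0  0  0  0  0  0  0  0  0  0  0  0  0  0
```

```bash
cat >> plan.py <<'E'
def toolX(r,yaw=0):
    M=(r*R.from_euler('z',yaw,degrees=True)).as_matrix(); y=M[:,0]; z=-M[:,2]; return R.from_matrix(np.stack([np.cross(y,z),y,z],1))
def tcpx(l,phi=0,yaw=0):
    m,r=panpose(phi); return tcp(l,phi,toolX(r,yaw))
CT=np.array([.472,.3615]); CX=np.array([.9943,-.1063]); CY=np.array([.1063,.9943])
def cork(dx,dy,z,flip=False):
    y=np.array([*CY,0])*(-1 if flip else 1); zz=np.array([0,0,-1.]); T=R.from_matrix(np.stack([np.cross(y,zz),y,zz],1))
    p=CT+dx*CX+dy*CY; return np.array([*p,z]),T
E
python3 - <<'E'
from plan import *
print('pre');go(*tcpx([.009,.022,.022+.1])); print('fin');go(*tcpx([.009,.022,.022]))
E
```

```text
pre
calls 3 row [-0.0172 -0.0238 -0.0576  0.0535 -0.0608 -0.4915] need>=2.13
fin
calls 3 row [-0.0125 -0.0291 -0.1014  0.0535 -0.0608 -0.4915] need>=2.13
```

move_arm(
  series=[
    [-0.017,-0.024,-0.057,0.0535,-0.061,-0.4915],
    [-0.017,-0.024,-0.057,0.0535,-0.061,-0.4915],
    [-0.017,-0.024,-0.057,0.0535,-0.061,-0.4915],
    [-0.017,-0.024,-0.057,0.0535,-0.061,-0.4915],
    [-0.017,-0.024,-0.057,0.0535,-0.061,-0.4915],
  ],
  claw=1.0,
)

```text
clock: 47.9
position: [0.5257, 0.0319, 0.2836]
ee_rot: [0.966, 2.84, -0.124]
force: [-0.4, -1.1, 0.4]
width: 1.003
gripper_force: 0.0
```

move_arm(
  series=[
    [-0.017,-0.024,-0.057,0.0535,-0.061,-0.4915],
    [-0.017,-0.024,-0.057,0.0535,-0.061,-0.4915],
    [-0.017,-0.024,-0.057,0.0535,-0.061,-0.4915],
    [-0.017,-0.024,-0.057,0.0535,-0.061,-0.4915],
    [-0.017,-0.024,-0.057,0.0535,-0.061,-0.4915],
  ],
)

```text
clock: 48.4
position: [0.5129, 0.0145, 0.2411]
ee_rot: [1.65, 2.487, -0.064]
force: [-0.0, -0.4, -0.3]
width: 1.005
gripper_force: 0.0
```

move_arm(
  series=[
    [-0.017,-0.024,-0.057,0.0535,-0.061,-0.4915],
    [-0.017,-0.024,-0.057,0.0535,-0.061,-0.4915],
    [-0.017,-0.024,-0.057,0.0535,-0.061,-0.4915],
    [-0.017,-0.024,-0.057,0.0535,-0.061,-0.4915],
    [-0.017,-0.024,-0.057,0.0535,-0.061,-0.4915],
  ],
)

```text
clock: 48.9
position: [0.5003, -0.0031, 0.1984]
ee_rot: [2.228, 1.977, 0.0]
force: [0.1, 0.2, -0.1]
width: 1.0
gripper_force: 0.0
```

```bash
python3 st.py 0
python3 - <<'E'
from spec import *
print('fin');go(*tcpx([.009,.022,.022]))
spec('scene'); spec('top')
E
```

```text
48.9 [ 0.50028542 -0.00307166  0.19840973] F [ 0.1  0.2 -0.1] 1.0002100003122751 [-1.16  0.42  1.29  2.06 -0.38  0.87  0.2 ] 0.0
grasp in pan [ 10.   22.  123.5]
1mm x,y,z rows [[0.00131, -0.00016, 0.00016], [0.00017, 0.00131, -0.00014], [-0.00014, 0.00016, 0.00132]] F in pan [ 0.1  0.2 -0.1]
fin
calls 1 row [ 0.0131 -0.0159 -0.1338  0.0028 -0.0003 -0.0059] need>=0.42
scene [302.0, 197.0] 305 pan lo [-18.0, 9.0, 14.0] hi [55.0, 111.0, 42.0] col [158.0, 155.0, 128.0] rect [[17.0, 63.0], [116.0, 59.0], 79.0]
0  0  0  0  0  0 19 24 32 34 39 33 25  0  0  0  0
10  0  0  0  0  0 19 25 31 37 41 42 34 28  0  0 38
20  0  0  0  0  0 16 24 31 37 42 42 36 31  0  0  0
30 42  0  0  0  0  0 22 30 37  0  0  0  0  0  0  0
40  0  0  0  0  0  0  0 25 28 31 22 23  0  0  0  0
50  0  0  0  0  0  0  0 37 35 39 42 40 35  0  0  0
60  0  0  0  0  0  0  0 28 39 40 42 40 35 15  0  0
70  0  0  0  0  0  0  0 23 33 41 41 42  0  0  0  0
80  0  0  0  0  0  0  0 14 24 39 38  0  0  0  0  0
90  0  0  0  0  0  0  0  0 18  0 30 23 18  0  0 50
100  0  0  0  0  0  0  0  0 19 13 25 38 40 24  0  0
110  0  0  0  0  0  0  0  0
[... 769 characters left out ...]
  0  0  0  0  0  0  0  0  0
70  0  0  0  0  0  0  0  0  0  0  0  0  0  0  0  0
80  0  0  0  0  0  0  0  0  0  0  0  0  0  0  0  0
90  0  0  0  0  0  0  0  0  0  0  0  0  0  0  0  0
100  0  0  0  0  0  0  0  0  0  0  0  0  0  0  0  0
110  0  0  0  0  0  0  0  0  0  0  0  0  0  0  0  0
120  0  0  0  0  0  0  0  0  0  0  0  0  0  0  0  0
130  0  0  0  0  0  0  0  0  0  0  0  0  0  0  0  0
140  0  0  0  0  0  0  0  0  0  0  0  0  0  0  0  0
150  0  0  0  0  0  0  0  0  0  0  0  0  0  0  0  0
160  0  0  0  0  0  0  0  0  0  0  0  0  0  0  0  0
170  0  0  0  0  0  0  0  0  0  0  0  0  0  0  0  0
180  0  0  0  0  0  0  0  0  0  0  0  0  0  0  0  0
190  0  0  0  0  0  0  0  0  0  0  0  0  0  0  0  0
```

move_arm(
  series=[
    [0.003,-0.005,-0.033,0,0,0],
    [0.006,-0.01,-0.066,0,0,0],
    [0.0095,-0.0145,-0.1,0,0,-0.003],
    [0.0128,-0.0185,-0.132,0.002,0,-0.006],
    [0.0128,-0.0185,-0.132,0.002,0,-0.006],
  ],
)

```text
clock: 49.5
position: [0.5085, -0.017, 0.0976]
ee_rot: [2.235, 1.974, -0.003]
force: [-0.4, -0.2, 0.5]
width: 1.001
gripper_force: 0.0
```

move_arm(
  series=[
    [0,0,0,0,0,0],
    [0,0,0,0,0,0],
    [0,0,0,0,0,0],
    [0,0,0,0,0,0],
    [0,0,0,0,0,0],
  ],
  claw=-1,
  squeeze=25,
)

```text
clock: 50.0
position: [0.5101, -0.0159, 0.1001]
ee_rot: [2.235, 1.972, 0.003]
force: [-2.2, 1.4, 7.3]
width: 0.695
gripper_force: 25.0
```

```bash
python3 st.py 0
```

```text
50.0 [ 0.5100864  -0.01591406  0.10006467] F [-2.2  1.4  7.3] 0.6949159664005271 [-0.91  0.54  1.04  2.14 -0.57  0.66  0.36] 25.000834140228108
grasp in pan [ 9.3 20.9 23.9]
1mm x,y,z rows [[0.00131, -0.00016, 0.00016], [0.00017, 0.00131, -0.00014], [-0.00014, 0.00016, 0.00132]] F in pan [-1.5  0.4  7.6]
```

move_arm(
  series=[
    [-0.001,0.001,0.01,0,0,0],
    [-0.002,0.002,0.02,0,0,0],
    [-0.004,0.004,0.04,0,0,0],
    [-0.007,0.007,0.07,0,0,0],
    [-0.01,0.01,0.1,0,0,0],
  ],
  squeeze=30,
)

```text
clock: 50.5
position: [0.5018, -0.0088, 0.1755]
ee_rot: [2.236, 1.971, 0.001]
force: [1.1, 0.4, -1.8]
width: 0.696
gripper_force: 30.0
```

move_arm(
  series=[
    [-0.005,0.02,0.05,0,0,0],
    [-0.005,0.02,0.1,0,0,0],
    [-0.005,0.02,0.15,0,0,0],
    [-0.005,0.02,0.18,0,0,0],
  ],
)

```text
clock: 50.9
position: [0.4992, 0.0055, 0.3122]
ee_rot: [2.236, 1.97, 0.006]
force: [0.4, 1.3, -2.5]
width: 0.691
gripper_force: 30.0
```

```bash
python3 st.py 0
python3 - <<'E'
from plan import *
from tray import tray
im,P=snap('top'); p=P.reshape(-1,3);c=im.reshape(-1,3).astype(int)
g=(p[:,2]>.016)&(p[:,2]<.03)&(p[:,1]>.2)&(p[:,1]<.55)&(p[:,0]>.3)&(p[:,0]<.57)&(c[:,0]>c[:,2]+40)
print('cork',g.sum(),cv2.minAreaRect(p[g][:,:2].astype(np.float32)*1000),np.percentile(p[g],[1,99],axis=0).round(3).tolist())
go(*cork(.062,0,.2)); go(*cork(.062,0,.2,True))
m=(p[:,2]<.05)&(c[:,2]>c[:,0]+40)&(p[:,0]<.56)&(p[:,1]<0)&(p[:,1]>-.3); print(m.sum(),cv2.minAreaRect(p[m][:,:2].astype(np.float32)*1000))
E
```

```text
50.9 [0.49924228 0.00546051 0.31219205] F [ 0.4  1.3 -2.5] 0.6912494028822782 [-1.32  0.16  1.3   1.88 -0.03  1.11 -0.15] 29.9990818995866
grasp in pan [ 21.8  18.4 237. ]
1mm x,y,z rows [[0.00131, -0.00016, 0.00016], [0.00017, 0.00131, -0.00014], [-0.00014, 0.00016, 0.00132]] F in pan [-0.   1.6 -2.4]
cork 473 ((472.4435729980469, 359.9331970214844), (142.2292938232422, 203.4571075439453), 83.78411865234375) [[0.368, 0.282, 0.016], [0.569, 0.437, 0.029]]
calls 3 row [ 0.0147  0.1555 -0.0509  0.0006  0.0577  0.5055] need>=2.18
calls 3 row [ 0.0147  0.1555 -0.0509  0.0573 -0.0006 -0.4921] need>=2.12
214 ((428.41339111328125, -119.19129180908203), (126.54086303710938, 150.66575622558594), 82.28787231445312)
```

move_arm(
  series=[
    [0.015,0.1555,0,0,0.058,0.5055],
    [0.015,0.1555,0,0,0.058,0.5055],
    [0.015,0.1555,0,0,0.058,0.5055],
    [0.015,0.1555,0,0,0.058,0.5055],
    [0.015,0.1555,0,0,0.058,0.5055],
  ],
)

```text
clock: 51.45
position: [0.5096, 0.1226, 0.3093]
ee_rot: [1.662, 2.529, -0.003]
force: [-0.2, -1.0, -1.6]
width: 0.69
gripper_force: 30.0
```

move_arm(
  series=[
    [0.015,0.1555,-0.05,0,0.058,0.5055],
    [0.015,0.1555,-0.05,0,0.058,0.5055],
    [0.015,0.1555,-0.05,0,0.058,0.5055],
    [0.015,0.1555,-0.05,0,0.058,0.5055],
    [0.015,0.1555,-0.05,0,0.058,0.5055],
  ],
)

```text
clock: 51.95
position: [0.5212, 0.2387, 0.2715]
ee_rot: [0.962, 2.926, -0.009]
force: [0.5, -0.7, -2.1]
width: 0.691
gripper_force: 30.0
```

move_arm(
  series=[
    [0.015,0.1555,-0.1,0,0.058,0.5055],
    [0.015,0.1555,-0.1,0,0.058,0.5055],
    [0.015,0.1555,-0.1,0,0.058,0.5055],
    [0.015,0.1555,-0.1,0,0.058,0.5055],
    [0.015,0.1555,-0.1,0,0.058,0.5055],
  ],
)

```text
clock: 52.45
position: [0.5326, 0.3553, 0.1963]
ee_rot: [0.168, 3.134, -0.014]
force: [0.5, -0.8, -1.4]
width: 0.698
gripper_force: 30.0
```

Run:
```python
from plan import *
s=readout.observe(); print(s['position'],s['joints'].round(2),s['width'],s['force'])
CT[:]=[.4722,.3605]
print('fin z .036');go(*cork(.062,0,.036))
im,P=snap('wrist'); p=P.reshape(-1,3);c=im.reshape(-1,3).astype(int)
g=(p[:,2]>.016)&(p[:,2]<.03)&(p[:,1]>.2)&(p[:,1]<.55)&(p[:,0]>.3)&(p[:,0]<.57)&(c[:,0]>c[:,2]+40)
print('cork',g.sum(),cv2.minAreaRect(p[g][:,:2].astype(np.float32)*1000))
```

```text
[0.53264542 0.35529095 0.19633188] [-1.07  0.53  0.61  1.6  -0.32  1.11  1.08] 0.6979435242370058 [ 0.53484493 -0.80538303 -1.40241022]
fin z .036
calls 1 row [ 0.0016 -0.0018 -0.2138  0.0086  0.0029  0.0005] need>=0.67
cork 3942 ((472.63275146484375, 363.1649169921875), (140.18331909179688, 196.71925354003906), 84.11416625976562)
```

move_arm(
  series=[
    [0.001,0,-0.06,0.008,0.003,0],
    [0.001,0,-0.12,0.008,0.003,0],
    [0.001,0,-0.17,0.008,0.003,0],
    [0.001,0,-0.21,0.008,0.003,0],
    [0.001,0,-0.225,0.008,0.003,0],
  ],
)

```text
clock: 53.0
position: [0.5323, 0.3539, 0.0265]
ee_rot: [-0.172, -3.136, 0.002]
force: [-0.1, 0.8, -1.0]
width: 0.696
gripper_force: 30.0
```

move_arm(
  series=[
    [0,0,-0.006,0,0,0],
    [0,0,-0.012,0,0,0],
    [0,0,-0.017,0,0,0],
    [0,0,-0.017,0,0,0],
  ],
)

```text
clock: 53.4
position: [0.5335, 0.3564, 0.0162]
ee_rot: [0.163, 3.137, 0.003]
force: [0.4, -0.1, -2.5]
width: 0.692
gripper_force: 30.0
```

```bash
python3 st.py 0 | head -1
```

```text
53.4 [0.53347469 0.35640411 0.01617394] F [ 0.4 -0.1 -2.5] 0.6915751497686616 [-0.99  0.73  0.49  1.75 -0.47  0.77  1.2 ] 29.99938105320325
```

Lower the last few millimetres, then release, rise and return to the pan.

move_arm(
  series=[
    [0,0,-0.002,0,0,0],
    [0,0,-0.004,0,0,0],
    [0,0,-0.0045,0,0,0],
  ],
)

```text
clock: 53.7
position: [0.5336, 0.3564, 0.0125]
ee_rot: [0.163, 3.137, 0.003]
force: [0.2, -0.3, 5.0]
width: 0.694
gripper_force: 30.0
```

move_arm(
  series=[
    [0,0,0,0,0,0],
    [0,0,0,0,0,0],
    [0,0,0,0,0,0],
  ],
  claw=0.66,
)

```text
clock: 54.0
position: [0.533, 0.3561, 0.012]
ee_rot: [-0.163, -3.137, -0.002]
force: [0.3, -0.7, 0.2]
width: 0.823
gripper_force: 0.0
```

move_arm(
  series=[
    [0,0,0.03,0,0,0],
    [0,0,0.08,0,0,0],
    [0,0,0.14,0,0,0],
    [0,0,0.2,0,0,0],
    [0,0,0.26,0,0,0],
  ],
)

```text
clock: 54.5
position: [0.5328, 0.3558, 0.2088]
ee_rot: [-0.163, -3.137, -0.002]
force: [0.6, 0.5, 0.9]
width: 0.832
gripper_force: 0.0
```

```bash
cat > ck.py <<'E'
from plan import *
import sys
def ck(name):
    im,P=snap(name); q=np.stack([(P[...,:2]-CT)@CX,(P[...,:2]-CT)@CY,P[...,2]],-1)*1000; q=np.nan_to_num(q,nan=9e3)
    b=(abs(q[...,0])<91)&(abs(q[...,1])<61)&(q[...,2]>14)&(q[...,2]<65)
    n,l,st,ce=cv2.connectedComponentsWithStats(b.astype(np.uint8))
    for i in range(1,n):
        if st[i,4]>25: A=q[l==i]; print(name,st[i,4],'tray lo',np.percentile(A,1,axis=0).round(0).tolist(),'hi',np.percentile(A,99,axis=0).round(0).tolist(),np.median(im[l==i],axis=0))
for n in sys.argv[1:]: ck(n)
E
python3 st.py 0|head -1; python3 ck.py wrist top
python3 - <<'E'
from plan import *
print('pre');go(*tcpx([.018,.073,.022+.13]));
E
```

```text
54.5 [0.53275422 0.35576487 0.20876052] F [0.6 0.5 0.9] 0.8323292353763494 [-1.07  0.52  0.61  1.59 -0.32  1.13  1.09] 0.0
wrist 2425 tray lo [33.0, -29.0, 15.0] hi [78.0, 32.0, 48.0] [180. 177. 165.]
top 245 tray lo [35.0, -32.0, 15.0] hi [76.0, 28.0, 49.0] [196. 183. 164.]
pre
calls 3 row [-0.0109 -0.1367  0.0038 -0.0022 -0.0531 -0.5058] need>=2.18
```

move_arm(
  series=[
    [-0.011,-0.137,0.02,0,-0.053,-0.506],
    [-0.011,-0.137,0.02,0,-0.053,-0.506],
    [-0.011,-0.137,0.02,0,-0.053,-0.506],
    [-0.011,-0.137,0.02,0,-0.053,-0.506],
    [-0.011,-0.137,0.02,0,-0.053,-0.506],
  ],
  claw=0.72,
)

```text
clock: 55.1
position: [0.5243, 0.2534, 0.2217]
ee_rot: [0.963, 2.933, 0.006]
force: [0.2, 0.4, -0.1]
width: 0.864
gripper_force: 0.0
```

move_arm(
  series=[
    [-0.011,-0.137,0.0,0,-0.053,-0.506],
    [-0.011,-0.137,0.0,0,-0.053,-0.506],
    [-0.011,-0.137,0.0,0,-0.053,-0.506],
    [-0.011,-0.137,0.0,0,-0.053,-0.506],
    [-0.011,-0.137,0.0,0,-0.053,-0.506],
  ],
)

```text
clock: 55.6
position: [0.5163, 0.151, 0.2216]
ee_rot: [1.667, 2.537, 0.009]
force: [0.4, 1.0, 0.4]
width: 0.859
gripper_force: 0.0
```

move_arm(
  series=[
    [-0.011,-0.137,0.0,-0.006,-0.053,-0.506],
    [-0.011,-0.137,0.0,-0.006,-0.053,-0.506],
    [-0.011,-0.137,0.0,-0.006,-0.053,-0.506],
    [-0.011,-0.137,0.0,-0.006,-0.053,-0.506],
    [-0.011,-0.137,0.0,-0.006,-0.053,-0.506],
  ],
)

```text
clock: 56.1
position: [0.5084, 0.0483, 0.2217]
ee_rot: [2.237, 1.98, 0.004]
force: [-0.2, -0.2, -0.0]
width: 0.86
gripper_force: 0.0
```

```bash
python3 st.py 0
python3 - <<'E'
from spec import *
print('fin');go(*tcpx([.017,.073,.023]))
spec('scene')
E
```

```text
56.1 [0.50842448 0.04834342 0.2217419 ] F [-0.2 -0.2 -0. ] 0.8599354834508702 [-1.22  0.37  1.23  1.99 -0.29  0.94  0.01] 0.0
grasp in pan [ 14.9  71.2 151.8]
1mm x,y,z rows [[0.00131, -0.00016, 0.00016], [0.00017, 0.00131, -0.00014], [-0.00014, 0.00016, 0.00132]] F in pan [-0.2 -0.2 -0. ]
fin
calls 1 row [ 0.0215 -0.0185 -0.1694 -0.0053 -0.004  -0.0039] need>=0.54
scene [295.0, 191.0] 296 pan lo [-6.0, 49.0, 15.0] hi [57.0, 125.0, 43.0] col [140.5, 129.0, 102.0] rect [[24.0, 86.0], [85.0, 47.0], 67.0]
0  0  0  0  0  0  0  0  0  0  0  0  0  0  0  0  0
10  0  0  0  0  0  0  0  0  0  0  0  0  0  0  0  0
20  0  0  0  0  0  0  0  0  0  0  0  0  0  0  0  0
30  0  0  0  0  0  0  0  0  0  0  0  0  0  0  0  0
40  0  0  0  0  0  0  0  0 17 37 37  0  0  0  0  0
50  0  0  0  0  0  0  0 28 35 36 41 39 26  0  0  0
60  0  0  0  0  0  0  0 33 41 40 41 36 34 19  0  0
70  0  0  0  0  0  0  0 30 36 42 44 38  0  0  0 49
80  0  0  0  0  0  0  0 15 30 41 41  0  0  0  0  0
90  0  0  0  0  0  0  0  9 26 32 33 33  0  0  0  0
100  0  0  0  0  0  0  0  0 19 41 42 43 42 23  0  0
110  0  0  0  0  0  0  0  0 33 37 39 38 42 41 28  0
120  0  0  0  0  0  0  0  0  0 31 34 36 35 35 29  0
130  0  0  0  0  0  0  0  0  0 26 27 29 29  0  0  0
140  0  0  0  0  0  0  0  0  0  0  0  0  0  0  0  0
150  0  0  0  0  0  0  0  0  0  0  0  0  0  0  0  0
160  0  0  0  0  0  0  0  0  0  0  0  0  0  0  0  0
170  0  0  0  0  0  0  0  0  0  0  0  0  0  0  0  0
180 48  0 23 48 36 22 48 38 27 53 44 26  0  0 31 53
190  0  0  0  0  0  0  0  0  0  0  0  0  0  0  0  0
```

move_arm(
  series=[
    [0.0055,-0.005,-0.042,-0.005,-0.004,-0.004],
    [0.011,-0.01,-0.084,-0.005,-0.004,-0.004],
    [0.0165,-0.015,-0.126,-0.005,-0.004,-0.004],
    [0.0225,-0.0213,-0.167,-0.005,-0.004,-0.004],
    [0.0225,-0.0213,-0.167,-0.005,-0.004,-0.004],
  ],
)

```text
clock: 56.65
position: [0.5234, 0.0313, 0.094]
ee_rot: [2.238, 1.974, -0.003]
force: [-1.3, -1.1, 1.0]
width: 0.857
gripper_force: 0.0
```

move_arm(
  series=[
    [0,0,0,0,0,0],
    [0,0,0,0,0,0],
    [0,0,0,0,0,0],
    [0,0,0,0,0,0],
    [0,0,0,0,0,0],
  ],
  claw=-1,
  squeeze=30,
)

```text
clock: 57.15
position: [0.5258, 0.0325, 0.098]
ee_rot: [2.239, 1.968, 0.008]
force: [-1.8, 1.0, 8.3]
width: 0.64
gripper_force: 30.0
```

```bash
python3 st.py 0
```

```text
57.15 [0.52583644 0.03250575 0.09800886] F [-1.8  1.   8.3] 0.639941651083581 [-0.95  0.54  0.96  2.1  -0.51  0.67  0.19] 30.001543213471678
grasp in pan [18.8 70.9 25.9]
1mm x,y,z rows [[0.00131, -0.00016, 0.00016], [0.00017, 0.00131, -0.00014], [-0.00014, 0.00016, 0.00132]] F in pan [-0.9 -0.1  8.5]
```

move_arm(
  series=[
    [-0.001,0.001,0.01,0,0,0],
    [-0.002,0.002,0.025,0,0,0],
    [-0.005,0.005,0.05,0,0,0],
    [-0.01,0.01,0.1,0,0,0],
    [-0.01,0.01,0.16,0,0,0],
  ],
)

```text
clock: 57.65
position: [0.5161, 0.0396, 0.2177]
ee_rot: [2.241, 1.968, 0.001]
force: [1.2, 2.0, -0.6]
width: 0.642
gripper_force: 30.0
```

move_arm(
  series=[
    [0,0.01,0.06,0,0,0],
    [0,0.02,0.1,0,0,0],
  ],
)

```text
clock: 57.85
position: [0.5181, 0.0537, 0.2952]
ee_rot: [2.241, 1.965, 0.007]
force: [0.9, 0.4, -2.5]
width: 0.64
gripper_force: 30.0
```

```bash
python3 st.py 0|head -1; sed -i 's/^CT=np.array(\[.472,.3615\])/CT=np.array([.4724,.3615])/' plan.py
python3 - <<'E'
from plan import *
go(*cork(.001,0,.2),3)
E
```

```text
57.85 [0.5181287  0.05373447 0.29523437] F [ 0.9  0.4 -2.5] 0.6400189611517209 [-1.3   0.29  1.28  1.86 -0.17  1.1  -0.11] 29.99904745432289
calls 3 row [-0.0199  0.1367 -0.0423  0.0013  0.0572  0.5066] need>=2.19
```

move_arm(
  series=[
    [-0.02,0.137,0,0,0.057,0.5066],
    [-0.02,0.137,0,0,0.057,0.5066],
    [-0.02,0.137,0,0,0.057,0.5066],
    [-0.02,0.137,0,0,0.057,0.5066],
    [-0.02,0.137,0,0,0.057,0.5066],
  ],
)

```text
clock: 58.35
position: [0.5025, 0.1567, 0.2926]
ee_rot: [1.667, 2.527, 0.002]
force: [0.4, -1.0, -0.7]
width: 0.642
gripper_force: 30.0
```

move_arm(
  series=[
    [-0.02,0.137,-0.03,0,0.057,0.5066],
    [-0.02,0.137,-0.03,0,0.057,0.5066],
    [-0.02,0.137,-0.03,0,0.057,0.5066],
    [-0.02,0.137,-0.03,0,0.057,0.5066],
    [-0.02,0.137,-0.03,0,0.057,0.5066],
  ],
)

```text
clock: 58.85
position: [0.4879, 0.2593, 0.2696]
ee_rot: [0.965, 2.925, -0.003]
force: [0.1, -0.6, -1.1]
width: 0.637
gripper_force: 30.0
```

move_arm(
  series=[
    [-0.02,0.137,-0.1,0.003,0.057,0.5066],
    [-0.02,0.137,-0.1,0.003,0.057,0.5066],
    [-0.02,0.137,-0.1,0.003,0.057,0.5066],
    [-0.02,0.137,-0.1,0.003,0.057,0.5066],
    [-0.02,0.137,-0.1,0.003,0.057,0.5066],
  ],
)

```text
clock: 59.35
position: [0.4729, 0.3622, 0.194]
ee_rot: [0.169, 3.134, -0.004]
force: [0.7, -0.1, -1.3]
width: 0.642
gripper_force: 30.0
```

```bash
python3 st.py 0|head -1; python3 ck.py top
python3 - <<'E'
from plan import *
go(*cork(.001,0,.017))
im,P=snap('wrist'); p=P.reshape(-1,3);c=im.reshape(-1,3).astype(int)
g=(p[:,2]>.016)&(p[:,2]<.03)&(p[:,1]>.2)&(p[:,1]<.55)&(p[:,0]>.3)&(p[:,0]<.57)&(c[:,0]>c[:,2]+40)
print('cork',g.sum(),cv2.minAreaRect(p[g][:,:2].astype(np.float32)*1000))
E
```

```text
59.35 [0.47294422 0.36218802 0.19395221] F [ 0.7 -0.1 -1.3] 0.6416723509098943 [-1.19  0.46  0.64  1.73 -0.31  1.05  1.02] 29.998388904918443
calls 1 row [-0.     -0.0004 -0.2367  0.002   0.0035  0.0046] need>=0.74
cork 3272 ((447.270751953125, 365.91925048828125), (140.22694396972656, 155.53900146484375), 84.00232696533203)
```

move_arm(
  series=[
    [-0.004,0,-0.06,0,0.003,0.004],
    [-0.004,0,-0.12,0,0.003,0.004],
    [-0.004,0,-0.17,0,0.003,0.004],
    [-0.004,0,-0.21,0,0.003,0.004],
    [-0.004,0,-0.224,0,0.003,0.004],
  ],
)

```text
clock: 59.95
position: [0.4688, 0.3611, 0.0243]
ee_rot: [-0.165, -3.135, 0.006]
force: [-0.3, -0.0, -1.2]
width: 0.64
gripper_force: 30.0
```

move_arm(
  series=[
    [0,0,-0.005,0,0,0],
    [0,0,-0.01,0,0,0],
    [0,0,-0.014,0,0,0],
    [0,0,-0.014,0,0,0],
  ],
)

```text
clock: 60.35
position: [0.4701, 0.3631, 0.0166]
ee_rot: [0.158, 3.137, -0.0]
force: [-0.4, 0.4, -1.7]
width: 0.641
gripper_force: 30.0
```

```bash
python3 st.py 0 | head -1
```

```text
60.35 [0.47013778 0.36305396 0.01661615] F [-0.4  0.4 -1.7] 0.6411126447310774 [-1.08  0.68  0.5   1.88 -0.48  0.71  1.16] 29.999750865135155
```

move_arm(
  series=[
    [0,0,-0.0015,0,0,0],
    [0,0,-0.003,0,0,0],
    [0,0,-0.0035,0,0,0],
  ],
)

```text
clock: 60.65
position: [0.4701, 0.363, 0.0143]
ee_rot: [0.158, 3.138, 0.0]
force: [-3.3, -1.1, 14.3]
width: 0.641
gripper_force: 30.0
```

move_arm(
  series=[
    [0,0,0,0,0,0],
    [0,0,0,0,0,0],
    [0,0,0,0,0,0],
  ],
  claw=0.57,
)

```text
clock: 60.95
position: [0.4698, 0.3627, 0.0133]
ee_rot: [-0.158, -3.137, 0.002]
force: [-0.6, 0.2, -0.1]
width: 0.778
gripper_force: 0.0
```

move_arm(
  series=[
    [0,0,0.03,0,0,0],
    [0,0,0.08,0,0,0],
    [0,0,0.14,0,0,0],
    [0,0,0.2,0,0,0],
    [0,0,0.26,0,0,0],
  ],
)

```text
clock: 61.45
position: [0.4695, 0.3623, 0.2099]
ee_rot: [-0.158, -3.137, 0.002]
force: [0.6, 0.8, -0.6]
width: 0.784
gripper_force: 0.0
```

```bash
python3 st.py 0|head -1; python3 ck.py wrist top
python3 - <<'E'
from spec import *
print('pre');go(*tcp([.035,.123,.022+.11],0)); 
spec('top')
E
```

```text
61.45 [0.46948154 0.36226019 0.20987153] F [ 0.6  0.8 -0.6] 0.7840290014281156 [-1.2   0.45  0.65  1.71 -0.3   1.09  1.02] 0.0
wrist 2040 tray lo [-30.0, -27.0, 19.0] hi [14.0, 29.0, 49.0] [160. 148. 112.]
wrist 2217 tray lo [32.0, -30.0, 15.0] hi [77.0, 31.0, 47.0] [159. 157. 147.]
top 68 tray lo [36.0, -33.0, 15.0] hi [79.0, -15.0, 35.0] [166.  152.  134.5]
top 140 tray lo [-29.0, -30.0, 16.0] hi [15.0, 23.0, 48.0] [143.  117.   85.5]
pre
calls 2 row [ 0.043  -0.1796 -0.01   -0.0589 -0.0489 -0.012 ] need>=1.16
top [288.0, 210.0] 183 pan lo [12.0, 99.0, 17.0] hi [61.0, 137.0, 42.0] col [192.0, 166.0, 151.0] rect [[38.0, 117.0], [44.0, 44.0], 66.0]
0  0  0  0  0  0  0  0  0  0  0  0  0  0  0  0  0
10  0  0  0  0  0  0  0  0  0  0  0  0  0  0  0  0
20  0  0  0  0  0  0  0  0  0  0  0  0  0  0  0  0
30  0  0  0  0  0  0  0  0  0  0  0  0  0  0  0  0
40  0  0  0  0  0  0  0  0  0  0  0  0  0  0  0  0
50  0  0  0  0  0  0  0  0  0  0  0  0  0  0  0  0
60  0  0  0  0  0  0  0  0  0  0  0  0  0  0  0  0
70  0  0  0  0  0  0  0  0  0  0  0  0  0  0  0  0
80  0  0  0  0  0  0  0  0  0  0  0  0  0  0  0  0
90  0  0  0  0  0  0  0  0  0  0 32 30 19  0  0  0
100  0  0  0  0  0  0  0  0 21 37 37 46 43 32  0  0
110  0  0  0  0  0  0  0  0 32 39 41 40 41 38 30  0
120  0  0  0  0  0 10  0  0  0 31 37 36 36 36 33  0
130  0  0  0  0  0  0  0  0  0 24 31 30 28 26 25  0
140  0  0  0  0  0  0  0  0  0  0  0  0 16  0  0  0
150  0  0  0  0  0  0  0  0  0  0  0  0  0  0  0  0
160  0  0  0  0  0  0  0  0  0  0  0  0  0  0  0  0
170  0  0  0  0  0  0  0  0  0  0  0  0  0  0  0  0
180  0  0  0  0  0  0  0  0  0  0  0  0  0  0 47  0
190  0  0  0  0  0  0  0  0  0  0  0  0  0  0  0  0
```

move_arm(
  series=[
    [0.043,-0.15,0.03,-0.059,-0.049,-0.012],
    [0.043,-0.15,0.03,-0.059,-0.049,-0.012],
    [0.043,-0.15,0.03,-0.059,-0.049,-0.012],
    [0.043,-0.15,0.03,-0.059,-0.049,-0.012],
    [0.043,-0.15,0.03,-0.059,-0.049,-0.012],
  ],
)

```text
clock: 62.1
position: [0.5015, 0.2503, 0.2299]
ee_rot: [0.176, 3.083, -0.093]
force: [0.5, 0.3, -0.2]
width: 0.786
gripper_force: 0.0
```

move_arm(
  series=[
    [0.065,-0.205,0.03,-0.059,-0.049,-0.012],
    [0.065,-0.205,0.03,-0.059,-0.049,-0.012],
    [0.065,-0.205,0.03,-0.059,-0.049,-0.012],
    [0.065,-0.205,0.03,-0.059,-0.049,-0.012],
    [0.065,-0.205,0.03,-0.059,-0.049,-0.012],
  ],
  claw=0.7,
)

```text
clock: 62.6
position: [0.5511, 0.095, 0.2531]
ee_rot: [0.195, 3.022, -0.182]
force: [0.5, 0.4, 0.3]
width: 0.849
gripper_force: 0.0
```

```bash
python3 st.py 0|head -1
python3 - <<'E'
from plan import *
m,r=panpose(0); AA=[]
for n in('wrist','scene','top'):
    im,P=snap(n); q=r.inv().apply(np.nan_to_num(P.reshape(-1,3),nan=9)-m)*1000
    b=(q[:,0]>-15)&(q[:,0]<74)&(q[:,1]>85)&(q[:,1]<170)&(q[:,2]>6)&(q[:,2]<50); A=q[b]; print(n,len(A),np.percentile(A,[1,99],axis=0).round(0).tolist() if len(A) else '')
    if len(A)>100: AA.append(A)
A=np.concatenate(AA)
for a in range(0,180,15):
    u=np.array([np.cos(np.radians(a)),np.sin(np.radians(a))]); t=A[:,:2]@u; lo,hi=np.percentile(t,[1,99]); print(a,round(hi-lo),round((hi+lo)/2),end=' | ')
E
```

```text
62.6 [0.5510523  0.09500034 0.25305516] F [0.5 0.4 0.3] 0.8492871588483881 [-0.97  0.32  0.8   1.81 -0.09  1.03  1.28] 0.0
wrist 2507 [[7.0, 102.0, 10.0], [63.0, 145.0, 41.0]]
scene 206 [[7.0, 96.0, 8.0], [66.0, 137.0, 42.0]]
top 127 [[8.0, 98.0, 10.0], [41.0, 140.0, 42.0]]
0 56 35 | 15 58 65 | 30 59 91 | 45 57 112 | 60 53 124 | 75 48 128 | 90 45 122 | 105 43 108 | 120 42 88 | 135 44 61 | 150 47 29 | 165 52 -3 |
```

Run:
```python
from plan import *
m,r=panpose(0); T=toolR(r*R.from_euler('z',-15,degrees=True))
print('pre');go(*tcp([.035,.121,.023+.09],0,T));print('fin');go(*tcp([.035,.121,.023],0,T))
```

```text
pre
calls 1 row [-0.0149 -0.0114 -0.0955  0.0318 -0.0384 -0.2487] need>=0.36
fin
calls 1 row [-0.0021 -0.0257 -0.2139  0.0318 -0.0384 -0.2487] need>=0.67
```

move_arm(
  series=[
    [-0.015,-0.0115,-0.05,0.032,-0.038,-0.249],
    [-0.015,-0.0115,-0.0955,0.032,-0.038,-0.249],
    [-0.012,-0.015,-0.135,0.032,-0.038,-0.249],
    [-0.006,-0.021,-0.175,0.032,-0.038,-0.249],
    [-0.002,-0.0257,-0.212,0.032,-0.038,-0.249],
  ],
)

```text
clock: 63.25
position: [0.5485, 0.0795, 0.092]
ee_rot: [0.579, 2.954, -0.146]
force: [-0.8, 0.3, -0.5]
width: 0.85
gripper_force: 0.0
```

move_arm(
  series=[
    [0,0,0,0,0,0],
    [0,0,0,0,0,0],
    [0,0,0,0,0,0],
    [0,0,0,0,0,0],
    [0,0,0,0,0,0],
  ],
  claw=-1,
  squeeze=30,
)

```text
clock: 63.75
position: [0.5499, 0.0779, 0.0954]
ee_rot: [0.583, 2.95, -0.143]
force: [-2.5, 1.4, 6.4]
width: 0.518
gripper_force: 29.9
```

```bash
python3 st.py 0
```

```text
63.75 [0.54987262 0.07788583 0.0954027 ] F [-2.5  1.4  6.4] 0.5180608102028309 [-0.85  0.51  0.72  2.01 -0.31  0.66  1.2 ] 29.891617430386077
grasp in pan [ 36.8 119.   26.2]
1mm x,y,z rows [[0.00131, -0.00016, 0.00016], [0.00017, 0.00131, -0.00014], [-0.00014, 0.00016, 0.00132]] F in pan [-1.8  0.3  6.7]
```

move_arm(
  series=[
    [-0.001,0.001,0.01,0,0,0],
    [-0.002,0.002,0.025,0,0,0],
    [-0.005,0.005,0.05,0,0,0],
    [-0.01,0.01,0.1,0,0,0],
    [-0.01,0.01,0.16,0,0,0],
  ],
)

```text
clock: 64.25
position: [0.5401, 0.0847, 0.2151]
ee_rot: [0.584, 2.954, -0.148]
force: [1.0, 1.3, -1.6]
width: 0.518
gripper_force: 28.6
```

move_arm(
  series=[
    [0,0.01,0.05,0,0,0],
    [0,0.02,0.08,0,0,0],
  ],
)

```text
clock: 64.45
position: [0.5424, 0.0991, 0.2781]
ee_rot: [0.586, 2.949, -0.142]
force: [1.0, 0.7, -2.1]
width: 0.517
gripper_force: 28.6
```

```bash
python3 st.py 0|head -1
python3 - <<'E'
from plan import *
go(*cork(-.059,0,.2),2)
im,P=snap('top'); p=P.reshape(-1,3);c=im.reshape(-1,3).astype(int)
g=(p[:,2]>.016)&(p[:,2]<.03)&(p[:,1]>.2)&(p[:,1]<.55)&(p[:,0]>.3)&(p[:,0]<.57)&(c[:,0]>c[:,2]+40)
print('cork',g.sum(),cv2.minAreaRect(p[g][:,:2].astype(np.float32)*1000))
E
python3 ck.py top
```

```text
64.45 [0.54241891 0.09913837 0.27807301] F [ 1.   0.7 -2.1] 0.516850697933771 [-1.07  0.28  0.9   1.8  -0.1   1.07  1.02] 28.607691350625828
calls 2 row [-0.0858  0.1791 -0.052   0.0484  0.0608  0.1363] need>=1.28
cork 236 ((471.9194030761719, 389.68017578125), (82.20563507080078, 196.94361877441406), 83.87594604492188)
top 109 tray lo [36.0, -1.0, 15.0] hi [76.0, 29.0, 49.0] [211. 197. 178.]
top 116 tray lo [-27.0, -9.0, 23.0] hi [14.0, 26.0, 50.0] [203.5 178.  130. ]
```

move_arm(
  series=[
    [-0.086,0.179,0,0.048,0.061,0.136],
    [-0.086,0.179,0,0.048,0.061,0.136],
    [-0.086,0.179,0,0.048,0.061,0.136],
    [-0.086,0.179,0,0.048,0.061,0.136],
  ],
)

```text
clock: 64.95
position: [0.4732, 0.2407, 0.2727]
ee_rot: [0.365, 3.059, -0.076]
force: [-0.9, 0.6, -1.9]
width: 0.518
gripper_force: 29.8
```

move_arm(
  series=[
    [-0.086,0.179,-0.1,0.048,0.061,0.136],
    [-0.086,0.179,-0.1,0.048,0.061,0.136],
    [-0.086,0.179,-0.1,0.048,0.061,0.136],
    [-0.086,0.179,-0.1,0.048,0.061,0.136],
    [-0.086,0.179,-0.1,0.048,0.061,0.136],
  ],
)

```text
clock: 65.45
position: [0.4101, 0.3694, 0.1969]
ee_rot: [-0.158, -3.132, 0.011]
force: [0.5, -0.4, -1.2]
width: 0.519
gripper_force: 28.6
```

```bash
python3 st.py 0|head -1; python3 ck.py top wrist
python3 - <<'E'
from plan import *
go(*cork(-.059,0,.0155))
s=readout.observe(); T=R.from_rotvec(s['ee_rot'])
im,P=snap('scene'); q=(np.nan_to_num(P,nan=9)); p=q.reshape(-1,3)
b=(abs(p[:,0]-s['position'][0])<.06)&(abs(p[:,1]-s['position'][1])<.06)&(p[:,2]>.15)&(p[:,2]<s['position'][2]+.012)
t=np.stack([(p[b][:,:2]-CT)@CX,(p[b][:,:2]-CT)@CY,p[b][:,2]],-1)*1000; print(b.sum(),np.percentile(t,[1,99],axis=0).round(0).tolist())
E
```

```text
65.45 [0.41008439 0.36943099 0.19693992] F [ 0.5 -0.4 -1.2] 0.5186866091771161 [-1.32  0.39  0.68  1.82 -0.28  1.03  0.93] 28.603302320698276
top 282 tray lo [34.0, -32.0, 15.0] hi [80.0, 28.0, 49.0] [187. 172. 154.]
top 81 tray lo [-18.0, -31.0, 15.0] hi [18.0, 18.0, 49.0] [166. 143. 105.]
wrist 168 tray lo [64.0, -30.0, 24.0] hi [79.0, -2.0, 40.0] [184.  182.5 171. ]
calls 1 row [ 0.0008  0.0014 -0.2446  0.005  -0.0026 -0.0008] need>=0.76
54 [[-89.0, -38.0, 192.0], [-53.0, 33.0, 211.0]]
```

move_arm(
  series=[
    [0,0,-0.06,0.005,-0.003,0],
    [0,0,-0.12,0.005,-0.003,0],
    [0,0,-0.17,0.005,-0.003,0],
    [0,0,-0.21,0.005,-0.003,0],
    [0,0,-0.225,0.005,-0.003,0],
  ],
)

```text
clock: 66.1
position: [0.4129, 0.3657, 0.0287]
ee_rot: [-0.169, -3.136, 0.002]
force: [-0.2, 0.2, -1.7]
width: 0.515
gripper_force: 28.6
```

move_arm(
  series=[
    [0,0,-0.005,0,0,0],
    [0,0,-0.01,0,0,0],
    [0,0,-0.0155,0,0,0],
    [0,0,-0.0155,0,0,0],
  ],
)

```text
clock: 66.5
position: [0.4131, 0.3685, 0.0194]
ee_rot: [0.165, 3.136, 0.004]
force: [0.0, 0.1, -2.0]
width: 0.52
gripper_force: 28.6
```

```bash
python3 st.py 0 | head -1; python3 ck.py scene
```

```text
66.5 [0.41306469 0.3685013  0.01942665] F [ 0.   0.1 -2. ] 0.5198621967169453 [-1.18  0.63  0.51  1.98 -0.49  0.65  1.11] 28.60352050513029
scene 203 tray lo [34.0, -34.0, 16.0] hi [78.0, 26.0, 48.0] [176. 175. 163.]
scene 146 tray lo [-89.0, -43.0, 15.0] hi [-54.0, 41.0, 60.0] [121.5 116.5 108.5]
```

Lower about 5 mm more, then release and rise.

move_arm(
  series=[
    [0,0,-0.002,0,0,0],
    [0,0,-0.004,0,0,0],
    [0,0,-0.006,0,0,0],
    [0,0,-0.006,0,0,0],
  ],
)

```text
clock: 66.95
position: [0.4128, 0.3683, 0.0146]
ee_rot: [0.165, 3.137, 0.003]
force: [-0.7, -0.2, 3.3]
width: 0.515
gripper_force: 29.9
```

move_arm(
  series=[
    [0,0,0,0,0,0],
    [0,0,0,0,0,0],
    [0,0,0,0,0,0],
  ],
  claw=0.35,
)

```text
clock: 67.25
position: [0.4127, 0.3681, 0.0142]
ee_rot: [0.165, 3.137, 0.002]
force: [0.2, -0.3, 0.9]
width: 0.672
gripper_force: 0.0
```

move_arm(
  series=[
    [0,0,0.03,0,0,0],
    [0,0,0.08,0,0,0],
    [0,0,0.14,0,0,0],
    [0,0,0.2,0,0,0],
    [0,0,0.26,0,0,0],
  ],
)

```text
clock: 67.75
position: [0.4125, 0.3677, 0.211]
ee_rot: [0.165, 3.137, 0.002]
force: [0.9, 1.8, -0.2]
width: 0.676
gripper_force: 0.0
```

move_arm(
  series=[
    [-0.1,0.25,0.05,0,0,0],
    [-0.1,0.25,0.05,0,0,0],
    [-0.1,0.25,0.05,0,0,0],
    [-0.1,0.25,0.05,0,0,0],
    [-0.1,0.25,0.05,0,0,0],
  ],
)

```text
clock: 68.25
position: [0.3324, 0.5625, 0.2465]
ee_rot: [-0.15, -3.137, -0.007]
force: [-0.1, -0.3, -0.5]
width: 0.678
gripper_force: 0.0
```

```bash
python3 st.py 0|head -1; python3 ck.py top scene; python3 cnt.py top scene
python3 - <<'E'
from h import *
a,_=snap('top'); b,P=snap('scene'); 
f=lambda im,x: cv2.resize(im[x[1]:x[3],x[0]:x[2]],(780,290),interpolation=cv2.INTER_CUBIC)
save('fin.png',np.vstack([f(a,(150,165,470,285)),f(b,(160,130,460,310)[:4])]))
from se import handle
handle(['top','scene'],(.617,-.289))
E
```

```text
68.25 [0.33241115 0.56252648 0.24654311] F [-0.1 -0.3 -0.5] 0.6784887100228197 [-1.53  0.52  0.65  1.51 -0.33  1.22  0.65] 0.0
top 286 tray lo [34.0, -32.0, 15.0] hi [80.0, 28.0, 49.0] [174.5 160.  143.5]
top 251 tray lo [-29.0, -30.0, 16.0] hi [17.0, 25.0, 49.0] [148. 126.  92.]
top 250 tray lo [-89.0, -26.0, 16.0] hi [-35.0, 19.0, 49.0] [186.  157.  139.5]
scene 413 tray lo [-28.0, -33.0, 15.0] hi [77.0, 26.0, 50.0] [133. 132. 116.]
scene 180 tray lo [-89.0, -27.0, 16.0] hi [-35.0, 15.0, 51.0] [139.5 126.  115. ]
top 172 [([-3.0, -39.0], 155), ([-21.0, -34.0], 160), ([23.0, -23.0], 270), ([-2.0, -15.0], 136), ([-17.0, -4.0], 161), ([-11.0, 17.0], 151)]
scene 168 [([-4.0, -39.0], 124), ([-22.0, -35.0], 106), ([21.0, -24.0], 192), ([-3.0, -16.0], 123), ([-18.0, -4.0], 70), ([-12.0, 17.0], 128)]
top 267 dir [0.15019523 0.98865634] mid [ 0.61453952 -0.2894253 ] len 0.12612938367529924 z [0.09621507 0.10317639 0.10863171]
scene 290 dir [0.15048338 0.98861253] mid [ 0.61268869 -0.28961611] len 0.1278249042512898 z [0.09454363 0.10327808 0.1078903 ]
```

View pics/fin.png

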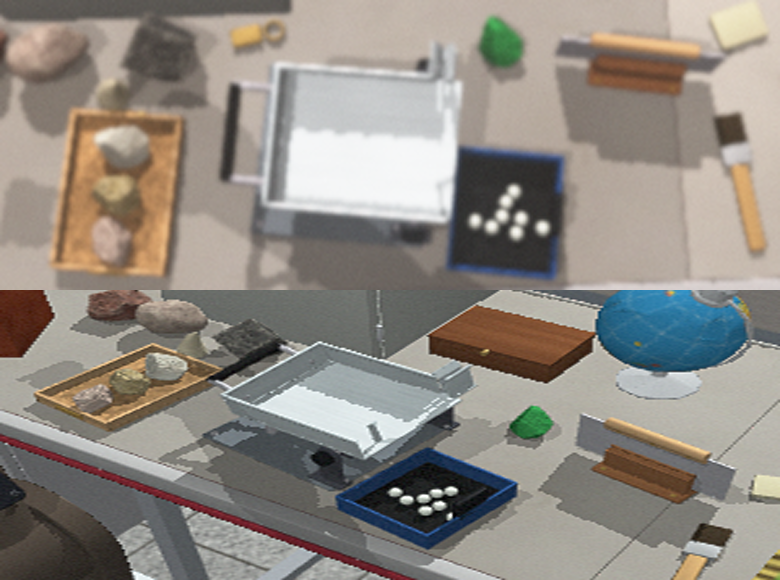

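The final picture shows all three specimens in the cork tray at (122,145), (117,195) and (112,240). The pan is empty and down, all 8 balls are in the blue tray around (510,215), and the straightedge is upright in its rack at (645,55). I'm handing the job in.

```bash
python3 -c "
from cell import ticket
print(ticket.sign_off())"
```

```text
the job is handed in; nothing more can be done
None
```

The job is handed in: all 8 balls are in the blue tray, the pan is fully down and empty, the straightedge stands upright in its rack, and the three specimens lie in the cork-lined tray; the robot never touched the lens, tile, brush or green look-alike.

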